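Load the copy router with templates

TASK

Take every routing template out of the deep narrow bin: their far ends are trapped under a keeper strip, so lift each by its grip block, that end first, and tilt it out. Lay them flat in the open tray of the copy router, one in each bay, then push the tray fully home until its detent clicks. Then push the clamp lever on top of the router over, away from the robot, hold it there for two seconds and let it spring back upright.

Things in the scene. Friction and masses are not known exactly. Their poses are not given: they have to be found in the camera images.
- bin: fixed grey sheet-metal bin, four deep narrow bays side by side along its x, at most one template lying flat in each. Origin: centre of underside, z up. Outside 260 (x) x 178 (y) x 75 mm high, floor and walls 4 mm. Bays 60 mm wide, 170 mm long in y, centred at x = -96, -32, +32, +96 mm. At the start grip blocks are towards -y; the plates' +y ends lie 12 to 23 mm under the keeper strip.
- keeper (a point): middle of the lower inner edge of the aluminium keeper strip, which crosses all bays at the bin's +y end: it reaches 28 mm inwards from the +y end wall; underside 24 mm above the bin's floor, 3 mm thick. Axes as the bin's. There is room to raise a grip end by 20 degrees, then draw the plate to -y, tilting on to 30 degrees, till its low end is clear of the strip, then lift straight up.
- template0: routing template: white plate 50 x 150 x 9 mm (x, y, z) with an upright wooden grip block on it, 36 (x) x 12 mm (y), 60 mm tall above the plate, to be gripped across its 12 mm; block centre 35 mm from the plate's centre towards -y (40 mm from that end). Origin: centre of the underside, z up through the block. 0.1 to 0.22 kg. May be absent.
- template1: routing template: white plate 50 x 150 x 9 mm (x, y, z) with an upright wooden grip block on it, 36 (x) x 12 mm (y), 60 mm tall above the plate, to be gripped across its 12 mm; block centre 35 mm from the plate's centre towards -y (40 mm from that end). Origin: centre of the underside, z up through the block. 0.1 to 0.22 kg. May be absent.
- template2: routing template: white plate 50 x 150 x 9 mm (x, y, z) with an upright wooden grip block on it, 36 (x) x 12 mm (y), 60 mm tall above the plate, to be gripped across its 12 mm; block centre 35 mm from the plate's centre towards -y (40 mm from that end). Origin: centre of the underside, z up through the block. 0.1 to 0.22 kg. May be absent.
- template3: routing template: white plate 50 x 150 x 9 mm (x, y, z) with an upright wooden grip block on it, 36 (x) x 12 mm (y), 60 mm tall above the plate, to be gripped across its 12 mm; block centre 35 mm from the plate's centre towards -y (40 mm from that end). Origin: centre of the underside, z up through the block. 0.1 to 0.22 kg. May be absent.
- router: fixed copy router, axes as tray_mid. Origin: centre of its base. Housing 326 mm wide (x), 240 mm deep (y), 110 mm high with a mouth 97 mm high at its -y face, where the tray slides in; on top a column and spindle 190 mm high above the table within 65 mm of its back (+y), and the clamp lever near the front.
- tray_mid (a point): centre of the upper face of the floor inside the router's tray, 14 mm above the table; moves with the tray. x across the tray, y the way it is pushed home, z up. Inside 260 (x) x 170 mm (y); three 4 mm dividers make four bays 62 mm wide, centred at x = -99, -33, +33, +99 mm, one template each, long side along y. Above the floor the dividers rise 19 mm, outer walls 23 mm, front plate (-y) 70 mm.
- tray_handle (a point): middle of the steel bar handle across the tray's front: 120 mm long (x), 14 mm thick, its axis 53 mm above the table and 40 mm in front (-y) of the tray's 12 mm front plate; open below and in front. Moves with the tray, axes as tray_mid; push it to +y.
- tray (a joint): opening of the tray in m: 0 home, 0.2 fully out, 0.175 to 0.195 at the start. Friction about 1.5 N, stays where left; a sprung ball resists by some 5 N between 16 and 7 mm of opening, then snaps it home (under 3 mm).
- lever_tip (a point): centre of the 24 mm black ball on the clamp lever, a 12 mm steel rod standing on the router; 88 mm above its pivot, which lies 128 mm above the table. Axes turn with the lever; at rest they are the router's.
- lever (a joint): clamp lever's angle in rad, spring-centred: 0 upright, positive when the ball is pushed over to the router's +x (away from the robot), stops at -0.6 and +0.6. About 4.5 N at the ball for 0.5 rad. Counts as over beyond 0.35, as recentred within 0.06.
- tape_roll: bystander: roll of green tape lying flat, 90 mm across, 25 mm high; origin centre of underside. Leave alone.
- glue_bottle: bystander: white bottle 56 mm across, 150 mm tall; origin centre of underside. Leave alone.
- wrench: bystander: steel wrench 160 mm long lying on the table beyond the tray; origin at its underside. Leave alone.
Not all that is in view belongs to the job. What is shaped like the template1 but blue is not meant. Leave any yellow look-alike of the template3 alone.

How it is judged:
By the outcome, as a careful person would: the job done as asked, in the order asked, and still so for the second after the job is handed in, with the robot touching nothing.
Of template0, template1, template2, template3 only 3 to 4 are there at a start; the rules pass over those that are not, and their reading is None.
At some moment in a run one of template0, template1, template2, template3 may be knocked a few centimetres aside while the robot is not near it.
Once in a run the grip may slacken for a moment while it holds something.
It also fails if it takes over 208 s, if anything falls off the work surface, if the arm or the gripper's body presses on something with over 40 N, if the wrist force passes 120 N, or if a joint passes its speed limit or range.

ROBOT

A 6-joint arm with a two-finger parallel gripper is mounted at the origin on the work surface. World frame = base frame: x ahead of the robot, y to its left, z up, the work surface at z = 0. Lengths are in m, angles in degrees, forces in N, time in s.
With the tool pointing down it reaches from about 0.325 to 0.775 m from the base axis. Payload 5.5 kg.
Tool frame: the origin (TCP) lies midway between the tips of the shut fingers; the grasp point (between the pads) lies 19 mm behind it; z points along the fingers, x is the direction in which the jaws open and shut, and the axes are right-handed (so a half turn about z gives the same grasp; the last joint's range is limited). The gripper opens to 88 mm and grips with 3 to 60 N. Pads are 20 mm wide; open, the fingers measure 115 mm over their backs; the gripper's body (75 mm by 178 mm) begins 61 mm behind the grasp point.
Start: joints at [-73.207, 5.22, 70.514, -0, 104.267, -3.249], TCP at [0.206, -0.564, 0.223] pointing down, gripper open.
Joint ranges: [-164.24, 164.24], [-49.07, 125.15], [9.68, 141.18], [-86.29, 266.29], [3.28, 154.24], [-151.56, 151.56]. Speed limits (degrees/s): [147.25, 147.25, 172.46, 180, 180, 180].

INTERFACE

Orientations are given as [roll, pitch, yaw] about the fixed x, y, z axes, in that order (R = Rz(yaw) Ry(pitch) Rx(roll)).
In Python, from workcell import arm gives the robot as it stands.
- The arm moves only by the shell command python3 -m pendant 'ROWS' [FORCE]. ROWS is JSON, a list of rows, each an object with "jaw": the closure, from -1 (fully open) to 1 (shut), so that 0 is half open; "slide": the shift along the tool's x, y, z in m, a list of three; "spin": the turn about the tool's z in rad. In form: [{"jaw": jaw, "slide": [tx, ty, tz], "spin": spin}, ...]. A call has exactly 10 rows; each row is the pose to reach, as a shift and turn from the pose commanded when the call began, along the tool's axes at that moment; what a row does not reach only later rows make up. A row lasts 1/10 s, in which the tool goes at most 50 mm and 8.59 degrees, less where a joint would pass 70% of its speed; a pose out of reach is approached as far as the arm can. A call with a gripper value outside its range is refused whole. The fingers move at their own pace and stop on an object; FORCE is the grip in N (left out, the last holds). Time passes only in rows, so rows that repeat a pose let the fingers close, or fill a call up. It gives the time, the measured TCP pose, the force and the opening at its end, in the units of the state.
- arm.observe(): the state, without advancing time (a new reading comes with each control period).
- arm.get_image(name): name is "side" or "top" or "wrist"; returns (picture, depth): 480x640x3 uint8, red, green, blue; 480x640 float32, m along the optical axis (not along the pixel's ray), 0 where there is no reading.
- arm.camera_info(name): a dict with "camera_matrix" (3x3 intrinsics, pixels), "origin" and "orientation" of the camera in the world; the wrist camera has in their place "hand_eye" (4x4, takes a point from camera to tool coordinates, whose origin is the TCP and whose axes are the tool frame's). Camera axes: x right, y down, z forward; pixel columns grow to the right and rows downward; lengths in m; the calibration is good to about 2 mm. A picture is of the moment at which its call begins: read the wrist's pose just before it. camera_info takes no time and is no camera call.
- arm.finish_job(): hands the job in, once; it reports no verdict.
The state is a dict: "t": time; "qpos": joint angles; "dq": joint speeds; "effort": joint torques, N m; "tcp_pos": TCP position; "tool_rot": TCP orientation; "force": force on the tool from outside, world axes, zero at the start; "ft_torque": the same for the moment, N m; "gripper_width": finger opening in m.
Only numpy, scipy, OpenCV 4.12 (cv2) and the standard library are available. Lean on these libraries where they do the work, as an engineer would, in place of code of your own. Each camera call takes 0.05 s, during which the arm holds its last target.

## Working session

There is one attempt and no reset: what is moved stays moved. The work goes in short steps, Python scripts to look and compute and a shell command to move; the robot and the scene stay as the last step left them, time stands still between calls to the robot, and variables do not carry over. Pictures are saved under pics/ and viewed, and the job is handed in when it is done.

```bash
ls; mkdir -p pics; cat > h.py <<'E'
import numpy as np, cv2
from workcell import arm
from scipy.spatial.transform import Rotation as R
def cam(n, st=None):
    ci=arm.camera_info(n); K=np.array(ci['camera_matrix'])
    if n=='wrist':
        T=np.eye(4); T[:3,:3]=R.from_euler('xyz',st['tool_rot'],degrees=True).as_matrix(); T[:3,3]=st['tcp_pos']
        return K,T@np.array(ci['hand_eye'])
    T=np.eye(4); o=np.array(ci['orientation'])
    T[:3,:3]=o if o.shape==(3,3) else R.from_euler('xyz',o,degrees=True).as_matrix()
    T[:3,3]=ci['origin']; return K,T
def cloud(K,T,d):
    v,u=np.indices(d.shape); P=np.stack([(u-K[0,2])/K[0,0]*d,(v-K[1,2])/K[1,1]*d,d],-1)
    return P@T[:3,:3].T+T[:3,3]
def ray(K,T,u,v,z):
    r=T[:3,:3]@np.array([(u-K[0,2])/K[0,0],(v-K[1,2])/K[1,1],1]); s=(z-T[2,3])/r[2]; return T[:3,3]+s*r
def snap(n,tag):
    st=arm.observe(); im,d=arm.get_image(n); K,T=cam(n,st)
    cv2.imwrite(f'pics/{tag}.png',im[:,:,::-1]); np.savez(f'pics/{tag}.npz',im=im,d=d,K=K,T=T)
    return im,d,K,T
E
python3 - <<'E'
from h import *
print(arm.observe())
for n in ['top','side','wrist']: print(arm.camera_info(n)); snap(n,n+'0')
print(arm.observe()['t'])
E
```

```text
pics
{'t': 0.0, 'qpos': array([-7.32064072e+01,  5.26259412e+00,  7.05818127e+01,  1.36051841e-03,
        1.04266821e+02, -3.24840611e+00]), 'dq': array([ 0.0124241 , -0.02832088, -0.00811946, -0.12469339, -0.08812778,
        0.05056109]), 'effort': array([-2.06930570e-03, -4.46457052e+01, -4.06445074e+01,  6.94461563e-02,
        2.94677052e-02, -1.55884040e-04]), 'tcp_pos': array([ 0.20554719, -0.56337485,  0.22151292]), 'tool_rot': array([-1.79992380e+02,  1.10974721e-01, -6.99576597e+01]), 'force': array([-0.0193616 ,  0.72882755,  0.27305099]), 'ft_torque': array([0.04216563, 0.00779098, 0.02008349]), 'gripper_width': 0.08773253387248636}
{'camera_matrix': array([[479.03627773,   0.        , 324.1779336 ],
       [  0.        , 479.03627773, 233.70524609],
       [  0.        ,   0.        ,   1.        ]]), 'origin': array([ 0.25311106, -0.02814334,  1.38713686]), 'orientation': array([-1.66574343e+02,  9.67280029e-02, -9.66548424e+01])}
{'camera_matrix': array([[467.59351001,   0.        , 319.36630411],
       [  0.        , 467.59351001, 239.65239606],
       [  0.        ,   0.        ,   1.        ]]), 'origin': array([0.28787139, 0.79740585, 0.8192841 ]), 'orientation': array([-127.49472186,    0.82916589, -162.36959774])}
{'camera_matrix': array([[424.83747224,   0.        , 319.88257409],
       [  0.        , 424.83747224, 243.19725227],
       [  0.        ,   0.        ,   1.        ]]), 'hand_eye': array([[ 9.99998908e-01, -1.32319091e-03,  6.58293712e-04,
        -4.67944749e-04],
       [ 1.12535886e-03,  9.70478471e-01,  2.41185140e-01,
        -6.66714268e-02],
       [-9.57993861e-04, -2.41184135e-01,  9.70478900e-01,
        -1.62305439e-01],
       [ 0.00000000e+00,  0.00000000e+00,  0.00000000e+00,
         1.00000000e+00]])}
0.15
```

View pics/top0.png

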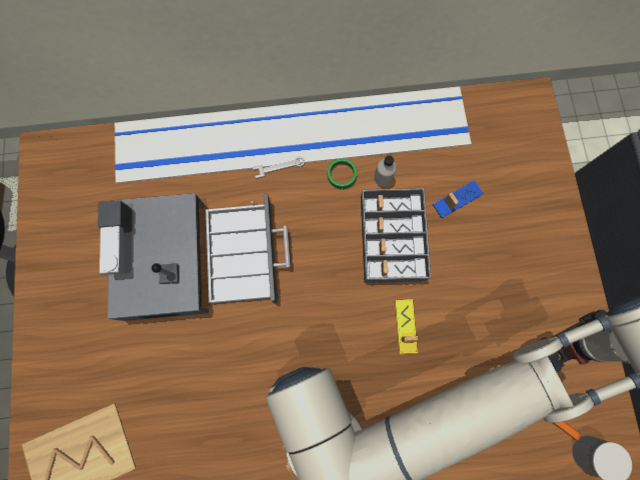

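View pics/side0.png

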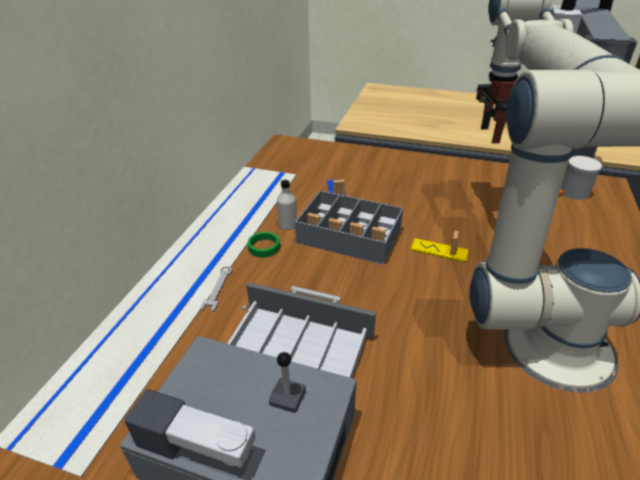

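View pics/wrist0.png

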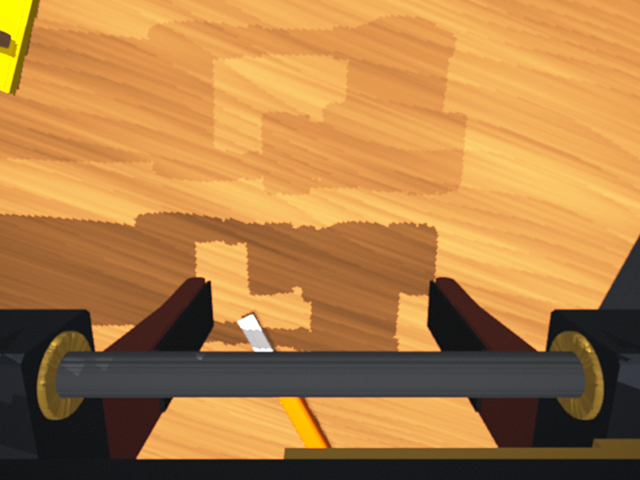

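The top view shows the router at left (~155,255) and its open tray (~240,253). The bin is at (~395,237), with four white templates whose orange blocks are at (381,202), (380,224), (383,246) and (385,267). Look-alikes outside the bin are blue at (458,200) and yellow at (406,326), which I will leave alone. Next I measure.

```bash
python3 - <<'E'
from h import *
z=np.load('pics/top0.npz'); im,d,K,T=[z[k] for k in ('im','d','K','T')]
P=cloud(K,T,d)
hsv=cv2.cvtColor(im,cv2.COLOR_RGB2HSV)
# blocks in bin
sub=np.zeros(d.shape,bool); sub[185:290,355:435]=1
m=sub&(P[...,2]>0.055)&(P[...,2]<0.1)&(hsv[...,1]>70)
n,l,s,c=cv2.connectedComponentsWithStats(m.astype(np.uint8))
for i in range(1,n):
    if s[i,4]>8:
        q=P[l==i]; print('blk',c[i].round(1),s[i,4],np.median(q,0).round(4), q.min(0).round(3),q.max(0).round(3))
# bin rim
m=sub&(P[...,2]>0.066)&(P[...,2]<0.085)&(hsv[...,1]<70)
q=P[m][:,:2].astype(np.float32); r=cv2.minAreaRect(q); print('rim',r,np.median(P[m][:,2]))
print('binbox',cv2.boxPoints(r).round(4).tolist())
# tray
sub=np.zeros(d.shape,bool); sub[190:310,200:300]=1
Z=P[...,2]
m=sub&(Z>0.075)&(Z<0.1); q=P[m]; r=cv2.minAreaRect(q[:,:2].astype(np.float32)); print('frontplate',r,np.median(q[:,2]),cv2.boxPoints(r).round(4).tolist())
m=sub&(Z>0.03)&(Z<0.075)&(np.indices(d.shape)[1]>276); q=P[m]; r=cv2.minAreaRect(q[:,:2].astype(np.float32)); print('handle',r,np.median(q[:,2]),cv2.boxPoints(r).round(4).tolist())
m=sub&(Z>0.005)&(Z<0.025)&(im.min(-1)>140); q=P[m]; r=cv2.minAreaRect(q[:,:2].astype(np.float32)); print('floor',r,np.median(q[:,2]),cv2.boxPoints(r).round(4).tolist())
# router top
sub=np.zeros(d.shape,bool); sub[180:330,95:215]=1
m=sub&(Z>0.1)&(Z<0.12); q=P[m]; r=cv2.minAreaRect(q[:,:2].astype(np.float32)); print('rtop',r,np.median(q[:,2]),cv2.boxPoints(r).round(4).tolist())
m=sub&(Z>0.195)&(Z<0.24); n,l,s,c=cv2.connectedComponentsWithStats(m.astype(np.uint8))
for i in range(1,n):
    if s[i,4]>5: q=P[l==i]; print('hi',c[i],s[i,4],np.median(q,0).round(4),q.max(0).round(3))
E
python3 - <<'E'
import cv2
a=cv2.imread('pics/top0.png'); cv2.imwrite('pics/c1.png',cv2.resize(a[180:320,195:440],None,fx=3.2,fy=3.2,interpolation=cv2.INTER_CUBIC))
E
```

```text
blk [380.2 201.1] 60 [ 0.6435 -0.2333  0.072 ] [ 0.626 -0.241  0.056] [ 0.66  -0.228  0.078]
blk [380.5 223.4] 55 [ 0.576  -0.2249  0.071 ] [ 0.56  -0.232  0.056] [ 0.596 -0.22   0.079]
blk [382.7 244.8] 60 [ 0.5137 -0.2216  0.0717] [ 0.497 -0.229  0.057] [ 0.534 -0.216  0.08 ]
blk [384.8 266.8] 58 [ 0.4511 -0.2182  0.0716] [ 0.436 -0.225  0.055] [ 0.471 -0.213  0.08 ]
rim ((0.5455448627471924, -0.2627725601196289), (0.17866559326648712, 0.26183658838272095), 84.61090087890625) 0.0739292995337435
binbox [[0.4068000018596649, -0.3393999934196472], [0.6675000190734863, -0.36399999260902405], [0.6843000054359436, -0.18610000610351562], [0.4235999882221222, -0.1615000069141388]]
frontplate ((0.545407235622406, 0.1881747990846634), (0.20050537586212158, 0.31080666184425354), 88.64105987548828) 0.08417852315917984 [[0.38769999146461487, 0.09160000085830688], [0.6984000205993652, 0.08429999649524689], [0.7031000256538391, 0.2847000062465668], [0.39239999651908875, 0.2921000123023987]]
handle ((0.5455964803695679, 0.05986996740102768), (0.03674892336130142, 0.11875861138105392), 88.544120788
[... 165 characters left out ...]
99837875366, 0.07970000058412552]]
floor ((0.5494630336761475, 0.19565439224243164), (0.17633768916130066, 0.2594664692878723), 88.43463897705078) 0.01440169414844128 [[0.4174000024795532, 0.11110000312328339], [0.6766999959945679, 0.10400000214576721], [0.6815999746322632, 0.2802000045776367], [0.4221999943256378, 0.2872999906539917]]
rtop ((0.55584317445755, 0.4058779180049896), (0.2465161234140396, 0.328201562166214), 88.54216766357422) 0.11249539924418395 [[0.388700008392334, 0.28679999709129333], [0.7167999744415283, 0.2784999907016754], [0.7229999899864197, 0.5249000191688538], [0.39489999413490295, 0.53329998254776]]
hi [156.3375 267.475 ] 80 [0.4923 0.3609 0.2238] [0.504 0.373 0.231]
```

View pics/c1.png

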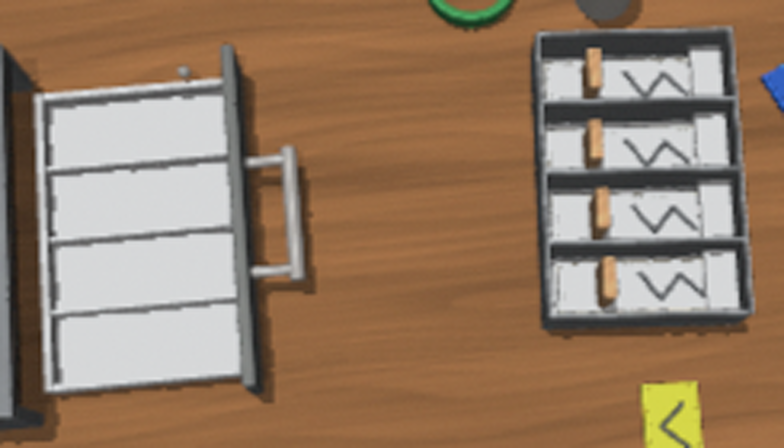

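```bash
cat >> h.py <<'E'
def plan(x,y,z,yaw):
    st=arm.observe(); A=R.from_euler('xyz',st['tool_rot'],degrees=True)
    s=A.as_matrix().T@(np.array([x,y,z])-st['tcp_pos'])
    dy=(yaw-st['tool_rot'][2]+180)%360-180
    print('t',st['t'],'tcp',st['tcp_pos'].round(4),'rot',st['tool_rot'].round(2),'F',st['force'].round(2),'w',round(st['gripper_width'],4))
    print('slide',s.round(4).tolist(),'spin',round(-np.radians(dy),4))
E
python3 -c "
from h import *
plan(.5,-.24,.28,-95.4)"
```

```text
t 0.15 tcp [ 0.2056 -0.5634  0.2218] rot [-1.7999e+02  9.0000e-02 -6.9960e+01] F [-0.15  0.27  0.09] w 0.0879
slide [-0.203, -0.3875, -0.0579] spin 0.4441
```

```bash
python3 -m pendant '[{"jaw":-1,"slide":[-0.01,-0.02,-0.03],"spin":0.05},{"jaw":-1,"slide":[-0.03,-0.06,-0.058],"spin":0.1},{"jaw":-1,"slide":[-0.05,-0.1,-0.058],"spin":0.18},{"jaw":-1,"slide":[-0.07,-0.14,-0.058],"spin":0.26},{"jaw":-1,"slide":[-0.09,-0.18,-0.058],"spin":0.34},{"jaw":-1,"slide":[-0.115,-0.22,-0.058],"spin":0.42},{"jaw":-1,"slide":[-0.14,-0.265,-0.058],"spin":0.444},{"jaw":-1,"slide":[-0.165,-0.31,-0.058],"spin":0.444},{"jaw":-1,"slide":[-0.185,-0.35,-0.058],"spin":0.444},{"jaw":-1,"slide":[-0.203,-0.3875,-0.058],"spin":0.444}]' 20
python3 -c "
from h import *
plan(.5,-.24,.28,-95.4)
import time
snap('wrist','w1')
plan(.5,-.24,.28,-95.4)"
```

```text
t: 1.15
tcp_pos: [0.5013, -0.238, 0.2804]
tool_rot: [180.0, 0.0, -95.3]
force: [0.4, -0.0, -0.0]
gripper_width: 0.0876
t 1.15 tcp [ 0.5013 -0.238   0.2804] rot [ 1.7999e+02  2.0000e-02 -9.5340e+01] F [ 0.41 -0.04 -0.02] w 0.0876
slide [0.0021, 0.0011, 0.0004] spin 0.001
t 1.2 tcp [ 0.5045 -0.2338  0.2797] rot [-179.94    0.22  -95.05] F [-0.83  3.92 -0.41] w 0.0876
slide [0.0066, 0.0039, -0.0003] spin 0.0061
```

View pics/w1.png

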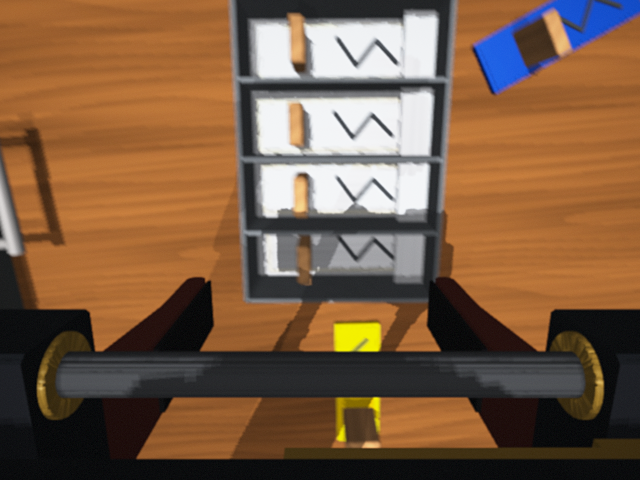

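The wrist picture shows the four blocks in the bin at about (297,40), (296,124), (301,194) and (304,260), with keeper strips at the right (~415). Blue and yellow look-alikes lie outside it. The arm was still settling, so I measure again.

```bash
python3 - <<'E'
from h import *
for i in range(6): arm.get_image('wrist')
im,d,K,T=snap('wrist','w2'); plan(.5,-.24,.28,-95.4)
P=cloud(K,T,d); Z=P[...,2]; hsv=cv2.cvtColor(im,cv2.COLOR_RGB2HSV)
sub=np.zeros(d.shape,bool); sub[0:300,232:460]=1
m=sub&(Z>0.066)&(Z<0.085)&(hsv[...,1]>70)&(hsv[...,0]<25)
n,l,s,c=cv2.connectedComponentsWithStats(m.astype(np.uint8))
for i in range(1,n):
    if s[i,4]>40:
        q=P[l==i]; r=cv2.minAreaRect(q[:,:2].astype(np.float32)); print('blk',c[i].round(1),s[i,4],np.round(r[0],4),np.round(r[1],4),round(r[2],1),np.median(q[:,2]).round(4))
# plates
m=sub&(Z>0.008)&(Z<0.02)
n,l,s,c=cv2.connectedComponentsWithStats(m.astype(np.uint8))
for i in range(1,n):
    if s[i,4]>400:
        q=P[l==i]; r=cv2.minAreaRect(q[:,:2].astype(np.float32)); print('plate',c[i].round(1),s[i,4],np.round(r[0],4),np.round(r[1],4),round(r[2],1),np.median(q[:,2]).round(4))
m=sub&(Z>0.024)&(Z<0.04)&(np.indices(d.shape)[1]>390); 
n,l,s,c=cv2.connectedComponentsWithStats(m.astype(np.uint8))
for i in range(1,n):
    if s[i,4]>200:
        q=P[l==i]; r=cv2.minAreaRect(q[:,:2].astype(np.float32)); print('keep',np.round(r[0],4),np.round(r[1],4),np.median(q[:,2]).round(4))
m=sub&(Z>0.068)&(Z<0.085)&(hsv[...,1]<70)
q=P[m];r=cv2.minAreaRect(q[:,:2].astype(np.float32)); print('rim',r,np.median(q[:,2]))
# fingers
for row in (285,300,320,340):
    m=(d[row]<0.25)&(d[row]>0); u=np.where(m)[0]; print(row,u.min() if len(u) else None,[(int(k),round(float(d[row,k]),3)) for k in u[(u>95)&(u<235)][::10]])
E
```

```text
t 1.55 tcp [ 0.4993 -0.2413  0.2807] rot [ 1.800e+02 -2.000e-02 -9.552e+01] F [-1.26  0.53 -0.64] w 0.0878
slide [-0.0014, -0.0006, 0.0007] spin -0.002
blk [294.   38.6] 696 [ 0.6445 -0.2339] [0.0116 0.0362] 86.8 0.0731
blk [293.  123.6] 583 [ 0.579  -0.2256] [0.0111 0.035 ] 85.6 0.0731
blk [297.8 196.7] 541 [ 0.5172 -0.2226] [0.0116 0.0358] 84.0 0.0731
blk [301.7 264.2] 487 [ 0.4552 -0.2196] [0.0113 0.0355] 85.5 0.0731
plate [331.3  50.2] 6974 [ 0.644  -0.2617] [0.137 0.047] 85.0 0.0138
plate [329.8 125. ] 6819 [ 0.5764 -0.2546] [0.1391 0.0501] 85.3 0.0137
plate [304.4 210.6] 423 [ 0.4896 -0.2341] [0.1556 0.0533] 63.6 0.0143
plate [331.2 188. ] 6028 [ 0.5146 -0.2502] [0.1359 0.0501] 84.4 0.0137
plate [280.3 253.2] 1054 [ 0.4516 -0.1958] [0.0338 0.04  ] 86.0 0.0136
plate [350.7 252.6] 3025 [ 0.4453 -0.2681] [0.0877 0.0402] 84.5 0.0138
keep [ 0.6384 -0.336 ] [0.0398 0.056 ] 0.0315
keep [ 0.5721 -0.3311] [0.0372 0.0598] 0.0315
keep [ 0.5065 -0.3272] [0.0326 0.0576] 0.0315
keep [ 0.4394 -0.3221] [0.0305 0.0522] 0.0315
rim ((0.5441346764564514, -0.26145291328430176), (0.17817169427871704, 0.2512025535106659), 84.59984588623047) 0.07480977514389792
285 181 [(181, 0.162), (191, 0.161), (201, 0.163)]
300 166 [(166, 0.145), (177, 0.146), (187, 0.148), (197, 0.152), (207, 0.165)]
320 0 [(142, 0.132), (152, 0.131), (162, 0.13), (172, 0.131), (182, 0.136), (192, 0.145), (202, 0.159), (212, 0.173)]
340 0 [(116, 0.118), (126, 0.116), (136, 0.117), (146, 0.116), (156, 0.119), (166, 0.121), (176, 0.13), (186, 0.14), (196, 0.15)]
```

```bash
python3 -c "
from h import *
plan(.6445,-.2339,.066,-95.0)"
```

```text
t 1.55 tcp [ 0.4993 -0.2413  0.2807] rot [ 1.800e+02 -2.000e-02 -9.552e+01] F [-1.26  0.53 -0.64] w 0.0878
slide [-0.0214, -0.1438, 0.2147] spin -0.009
```

```bash
python3 -m pendant '[{"jaw":0,"slide":[-0.003,-0.02,0.03],"spin":0},{"jaw":0,"slide":[-0.007,-0.045,0.06],"spin":0},{"jaw":0,"slide":[-0.011,-0.075,0.09],"spin":-0.005},{"jaw":0,"slide":[-0.015,-0.1,0.12],"spin":-0.01},{"jaw":0,"slide":[-0.018,-0.12,0.14],"spin":-0.01},{"jaw":0,"slide":[-0.02,-0.133,0.155],"spin":-0.01},{"jaw":0,"slide":[-0.022,-0.14,0.165],"spin":-0.01},{"jaw":0,"slide":[-0.022,-0.1435,0.17],"spin":-0.01},{"jaw":0,"slide":[-0.022,-0.1435,0.17],"spin":-0.01},{"jaw":0,"slide":[-0.022,-0.1435,0.17],"spin":-0.01}]'
python3 -c "
from h import *
plan(.6445,-.2339,.066,-95.0)
snap('wrist','w3')"
```

```text
t: 2.55
tcp_pos: [0.6449, -0.2324, 0.112]
tool_rot: [-179.9, -0.0, -94.9]
force: [0.7, -0.5, 0.6]
gripper_width: 0.0438
t 2.55 tcp [ 0.6449 -0.2324  0.112 ] rot [-1.7991e+02 -4.0000e-02 -9.4860e+01] F [ 0.66 -0.48  0.58] w 0.0438
slide [0.0015, 0.0003, 0.046] spin 0.0024
```

View pics/w3.png

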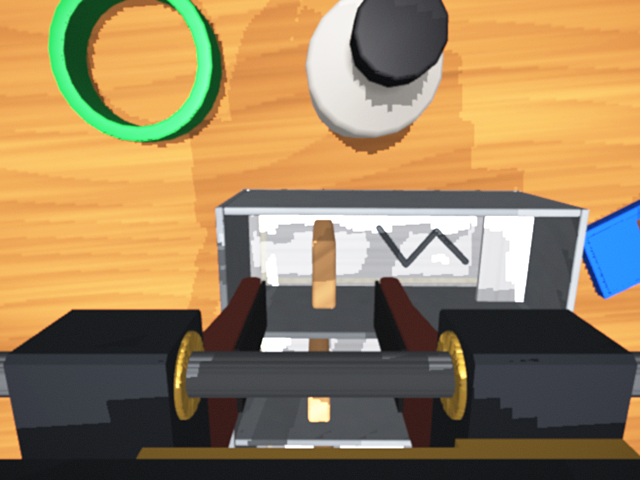

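```bash
python3 - <<'E'
from h import *
z=np.load('pics/top0.npz'); K,T=z['K'],z['T']
P=cloud(K,T,z['d']);q=P[150:190,370:402].reshape(-1,3); q=q[q[:,2]>0.03]; print(len(q),q.min(0),q.max(0),q.mean(0)); print(ray(K,T,389,160,.15))
E
```

```text
471 [ 0.25311106 -0.2971488   0.03004547] [ 0.7634872  -0.02814334  1.38713686] [ 0.71893918 -0.25574952  0.10574392]
[ 0.73331194 -0.26190837  0.15      ]
```

```bash
python3 -m pendant '[{"jaw":0,"slide":[0.001,0,0.015],"spin":0},{"jaw":0,"slide":[0.001,0,0.03],"spin":0},{"jaw":0,"slide":[0.001,0,0.042],"spin":0},{"jaw":0,"slide":[0.001,0,0.046],"spin":0},{"jaw":0.3,"slide":[0.001,0,0.046],"spin":0},{"jaw":0.6,"slide":[0.001,0,0.046],"spin":0},{"jaw":1,"slide":[0.001,0,0.046],"spin":0},{"jaw":1,"slide":[0.001,0,0.046],"spin":0},{"jaw":1,"slide":[0.001,0,0.046],"spin":0},{"jaw":1,"slide":[0.001,0,0.046],"spin":0}]' 12
python3 -c "
from h import *
plan(.6445,-.2339,.066,-95.0)"
```

```text
t: 3.6
tcp_pos: [0.6453, -0.2331, 0.0655]
tool_rot: [-179.9, -0.0, -94.8]
force: [-0.1, -1.2, 3.4]
gripper_width: 0.0116
t 3.6 tcp [ 0.6453 -0.2331  0.0655] rot [-1.7992e+02 -4.0000e-02 -9.4830e+01] F [-0.08 -1.19  3.36] w 0.0116
slide [0.0008, 0.0007, -0.0005] spin 0.0029
```

```bash
python3 -m pendant '[{"jaw":1,"slide":[0.001,0,-0.002],"spin":0},{"jaw":1,"slide":[0.002,0,-0.004],"spin":0},{"jaw":1,"slide":[0.003,0,-0.006],"spin":0},{"jaw":1,"slide":[0.004,0,-0.008],"spin":0},{"jaw":1,"slide":[0.005,0,-0.010],"spin":0},{"jaw":1,"slide":[0.006,0,-0.012],"spin":0},{"jaw":1,"slide":[0.007,0,-0.014],"spin":0},{"jaw":1,"slide":[0.008,0,-0.016],"spin":0},{"jaw":1,"slide":[0.009,0,-0.018],"spin":0},{"jaw":1,"slide":[0.009,0,-0.018],"spin":0}]'
cat >> h.py <<'E'
def tilt(tag):
    """look at the held plate with the wrist camera: fit whitish points in tool frame"""
    st=arm.observe(); im,d,K,T=snap('wrist',tag)
    A=R.from_euler('xyz',st['tool_rot'],degrees=True).as_matrix()
    Pt=(cloud(K,T,d)-st['tcp_pos'])@A   # tool frame
    print('t',round(st['t'],2),'tcp',st['tcp_pos'].round(4),'F',st['force'].round(2),'w',round(st['gripper_width'],4))
    m=(d>0)&(im.min(-1)>110)&(np.ptp(im.astype(int),-1)<40)&(np.abs(Pt[...,1])<0.024)&(np.abs(Pt[...,0])<0.12)&(Pt[...,2]>0.02)
    n,l,s,c=cv2.connectedComponentsWithStats(m.astype(np.uint8))
    for i in range(1,n):
        if s[i,4]>150:
            q=Pt[l==i]; f=np.polyfit(q[:,0],q[:,2],1); print('c',c[i].round(0),s[i,4],'x',q[:,0].min().round(4),q[:,0].max().round(4),'z(tool) at ends',np.polyval(f,[q[:,0].min(),q[:,0].max()]).round(4),'tilt',np.degrees(np.arctan(f[0])).round(1),'worldz',(st['tcp_pos'][2]-np.polyval(f,[q[:,0].min(),q[:,0].max()])).round(4))
E
python3 -c "
from h import *
tilt('w4')"
```

```text
t: 4.6
tcp_pos: [0.6441, -0.242, 0.0827]
tool_rot: [180.0, -0.0, -94.8]
force: [0.3, 0.5, -2.5]
gripper_width: 0.0117
t 4.6 tcp [ 0.6441 -0.242   0.0827] F [ 0.33  0.45 -2.53] w 0.0117
c [392. 265.] 20033 x -0.057 0.1139 z(tool) at ends [0.0578 0.0502] tilt -2.6 worldz [0.0249 0.0325]
```

View pics/w4.png

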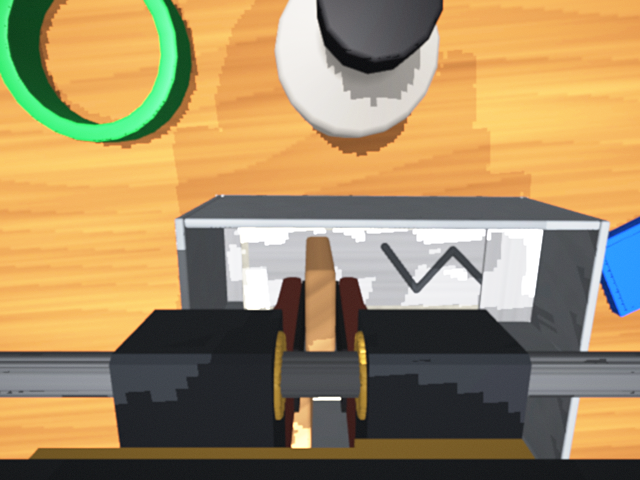

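```bash
sed -i 's/np.abs(Pt\[...,0\])<0.12/(np.abs(Pt[...,0])<0.075)/' h.py; python3 -m pendant '[{"jaw":1,"slide":[0,0,-0.001],"spin":0},{"jaw":1,"slide":[0,0,-0.002],"spin":0},{"jaw":1,"slide":[0,0,-0.003],"spin":0},{"jaw":1,"slide":[0,0,-0.004],"spin":0},{"jaw":1,"slide":[0,0,-0.005],"spin":0},{"jaw":1,"slide":[0,0,-0.006],"spin":0},{"jaw":1,"slide":[0.0,0,-0.007],"spin":0},{"jaw":1,"slide":[0.0,0,-0.008],"spin":0},{"jaw":1,"slide":[0.0,0,-0.008],"spin":0},{"jaw":1,"slide":[0.0,0,-0.008],"spin":0}]'
python3 -c "
from h import *
tilt('w5')"
```

```text
t: 5.65
tcp_pos: [0.6442, -0.2416, 0.0907]
tool_rot: [-180.0, 0.0, -94.8]
force: [-0.3, 0.3, -3.6]
gripper_width: 0.0123
t 5.65 tcp [ 0.6442 -0.2416  0.0907] F [-0.32  0.32 -3.55] w 0.0123
c [345. 261.] 14047 x -0.0567 0.075 z(tool) at ends [0.0489 0.0599] tilt 4.7 worldz [0.0418 0.0309]
```

View pics/w5.png

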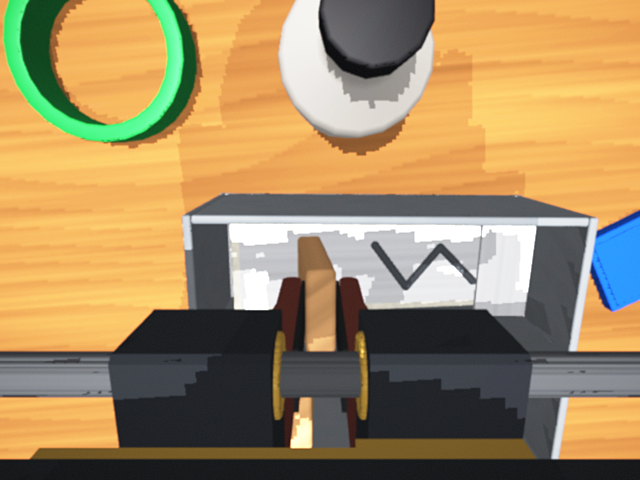

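```bash
python3 -m pendant '[{"jaw":1,"slide":[0.0005,0,-0.001],"spin":0},{"jaw":1,"slide":[0.001,0,-0.002],"spin":0},{"jaw":1,"slide":[0.002,0,-0.003],"spin":0},{"jaw":1,"slide":[0.003,0,-0.004],"spin":0},{"jaw":1,"slide":[0.003,0,-0.005],"spin":0},{"jaw":1,"slide":[0.004,0,-0.006],"spin":0},{"jaw":1,"slide":[0.004,0,-0.007],"spin":0},{"jaw":1,"slide":[0.005,0,-0.008],"spin":0},{"jaw":1,"slide":[0.006,0,-0.009],"spin":0},{"jaw":1,"slide":[0.006,0,-0.009],"spin":0}]'
python3 -c "
from h import *
tilt('w6')"
python3 -m pendant '[{"jaw":1,"slide":[0.0005,0,-0.001],"spin":0},{"jaw":1,"slide":[0.001,0,-0.002],"spin":0},{"jaw":1,"slide":[0.002,0,-0.003],"spin":0},{"jaw":1,"slide":[0.002,0,-0.004],"spin":0},{"jaw":1,"slide":[0.003,0,-0.005],"spin":0},{"jaw":1,"slide":[0.003,0,-0.006],"spin":0},{"jaw":1,"slide":[0.004,0,-0.007],"spin":0},{"jaw":1,"slide":[0.004,0,-0.008],"spin":0},{"jaw":1,"slide":[0.004,0,-0.009],"spin":0},{"jaw":1,"slide":[0.004,0,-0.009],"spin":0}]'
python3 -c "
from h import *
tilt('w7')"
```

```text
t: 6.7
tcp_pos: [0.6438, -0.2478, 0.1]
tool_rot: [-180.0, -0.0, -94.8]
force: [1.2, 0.5, -3.8]
gripper_width: 0.0123
t 6.7 tcp [ 0.6438 -0.2478  0.1   ] F [ 1.17  0.5  -3.77] w 0.0123
c [336. 259.] 14375 x -0.0633 0.075 z(tool) at ends [0.0416 0.0701] tilt 11.6 worldz [0.0584 0.0299]
c [181. 257.] 236 x -0.0661 -0.0623 z(tool) at ends [0.0251 0.0245] tilt -8.8 worldz [0.0749 0.0755]
t: 7.75
tcp_pos: [0.6434, -0.2517, 0.1089]
tool_rot: [-180.0, -0.0, -94.8]
force: [-0.9, 0.7, -3.9]
gripper_width: 0.0128
t 7.75 tcp [ 0.6434 -0.2517  0.1089] F [-0.88  0.68 -3.87] w 0.0128
c [250. 219.] 367 x -0.0666 -0.0071 z(tool) at ends [0.1046 0.1049] tilt 0.3 worldz [0.0044 0.0041]
c [327. 257.] 14574 x -0.0668 0.075 z(tool) at ends [0.0362 0.0798] tilt 17.1 worldz [0.0727 0.0291]
c [180. 265.] 344 x -0.0701 -0.0663 z(tool) at ends [0.0341 0.0334] tilt -10.3 worldz [0.0748 0.0755]
```

View pics/w7.png

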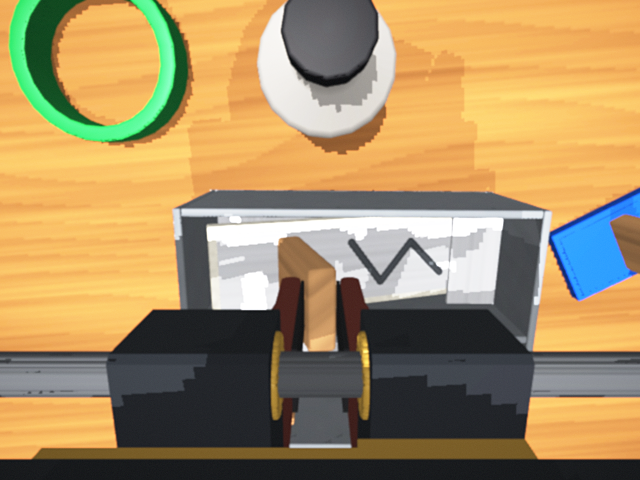

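```bash
python3 -m pendant '[{"jaw":1,"slide":[0.0015,0,-0.001],"spin":0},{"jaw":1,"slide":[0.002,0,-0.002],"spin":0},{"jaw":1,"slide":[0.003,0,-0.003],"spin":0},{"jaw":1,"slide":[0.004,0,-0.004],"spin":0},{"jaw":1,"slide":[0.005,0,-0.005],"spin":0},{"jaw":1,"slide":[0.005,0,-0.006],"spin":0},{"jaw":1,"slide":[0.006,0,-0.007],"spin":0},{"jaw":1,"slide":[0.006,0,-0.008],"spin":0},{"jaw":1,"slide":[0.006,0,-0.009],"spin":0},{"jaw":1,"slide":[0.006,0,-0.009],"spin":0}]'
python3 -c "
from h import *
tilt('w8')"
```

```text
t: 8.8
tcp_pos: [0.6429, -0.2577, 0.1179]
tool_rot: [-180.0, -0.0, -94.8]
force: [-1.0, 0.0, -3.8]
gripper_width: 0.0127
t 8.8 tcp [ 0.6429 -0.2577  0.1179] F [-0.96  0.03 -3.76] w 0.0127
c [257. 217.] 781 x -0.0726 0.0099 z(tool) at ends [0.1137 0.1135] tilt -0.1 worldz [0.0041 0.0044]
c [320. 256.] 14719 x -0.0727 0.075 z(tool) at ends [0.0294 0.0906] tilt 22.5 worldz [0.0884 0.0273]
c [175. 267.] 465 x -0.075 -0.0721 z(tool) at ends [0.0425 0.0431] tilt 11.8 worldz [0.0754 0.0748]
```

View pics/w8.png

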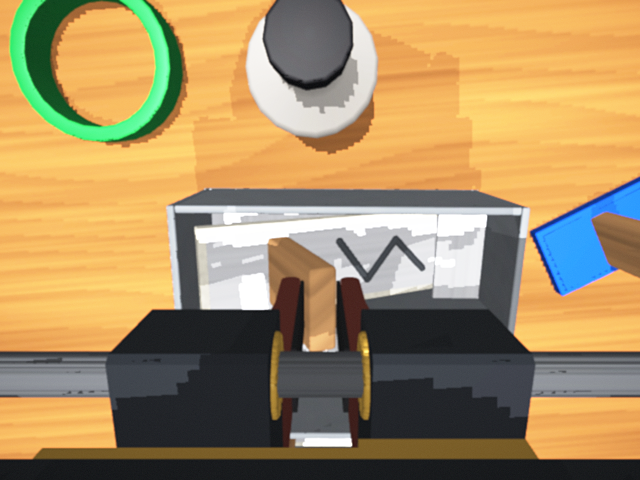

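```bash
python3 -m pendant '[{"jaw":1,"slide":[0.0,0,-0.001],"spin":0},{"jaw":1,"slide":[-0.001,0,-0.002],"spin":0},{"jaw":1,"slide":[-0.003,0,-0.003],"spin":0},{"jaw":1,"slide":[-0.005,0,-0.003],"spin":0},{"jaw":1,"slide":[-0.007,0,-0.003],"spin":0},{"jaw":1,"slide":[-0.009,0,-0.003],"spin":0},{"jaw":1,"slide":[-0.011,0,-0.003],"spin":0},{"jaw":1,"slide":[-0.013,0,-0.003],"spin":0},{"jaw":1,"slide":[-0.014,0,-0.003],"spin":0},{"jaw":1,"slide":[-0.014,0,-0.003],"spin":0}]'
python3 -c "
from h import *
tilt('w9')"
```

```text
t: 9.85
tcp_pos: [0.6442, -0.2439, 0.1212]
tool_rot: [-179.9, -0.0, -94.8]
force: [-0.3, -1.5, -0.9]
gripper_width: 0.0132
t 9.85 tcp [ 0.6442 -0.2439  0.1212] F [-0.34 -1.48 -0.88] w 0.0132
c [276. 216.] 698 x -0.059 0.0219 z(tool) at ends [0.1169 0.1169] tilt 0.0 worldz [0.0043 0.0043]
c [321. 256.] 14607 x -0.0613 0.075 z(tool) at ends [0.0352 0.088 ] tilt 21.2 worldz [0.086  0.0332]
```

View pics/w9.png

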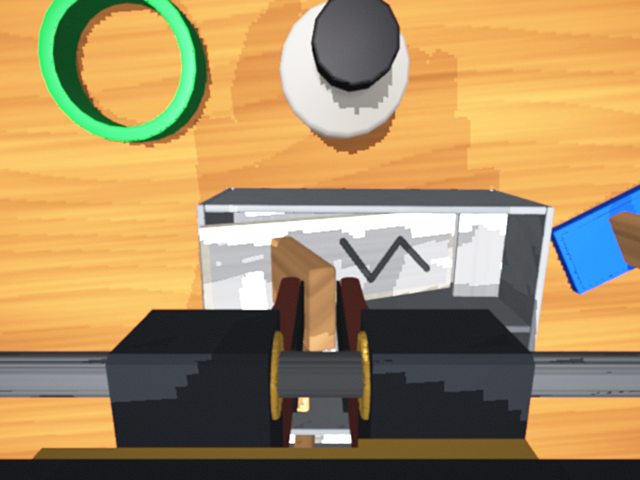

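```bash
python3 -m pendant '[{"jaw":1,"slide":[-0.001,0,-0.001],"spin":0},{"jaw":1,"slide":[-0.003,0,-0.002],"spin":0},{"jaw":1,"slide":[-0.005,0,-0.003],"spin":0},{"jaw":1,"slide":[-0.006,0,-0.004],"spin":0},{"jaw":1,"slide":[-0.007,0,-0.006],"spin":0},{"jaw":1,"slide":[-0.007,0,-0.009],"spin":0},{"jaw":1,"slide":[-0.007,0,-0.013],"spin":0},{"jaw":1,"slide":[-0.007,0,-0.017],"spin":0},{"jaw":1,"slide":[-0.007,0,-0.02],"spin":0},{"jaw":1,"slide":[-0.007,0,-0.02],"spin":0}]'
python3 -c "
from h import *
tilt('w10')"
```

```text
t: 10.9
tcp_pos: [0.6449, -0.2369, 0.1416]
tool_rot: [-179.9, -0.0, -94.8]
force: [-0.1, 0.7, -2.5]
gripper_width: 0.0131
t 10.9 tcp [ 0.6449 -0.2369  0.1416] F [-0.11  0.73 -2.53] w 0.0131
c [311. 212.] 1457 x -0.0518 0.0749 z(tool) at ends [0.1374 0.1373] tilt -0.0 worldz [0.0043 0.0043]
c [322. 256.] 14586 x -0.0603 0.075 z(tool) at ends [0.0355 0.0881] tilt 21.2 worldz [0.1061 0.0535]
```

View pics/w10.png

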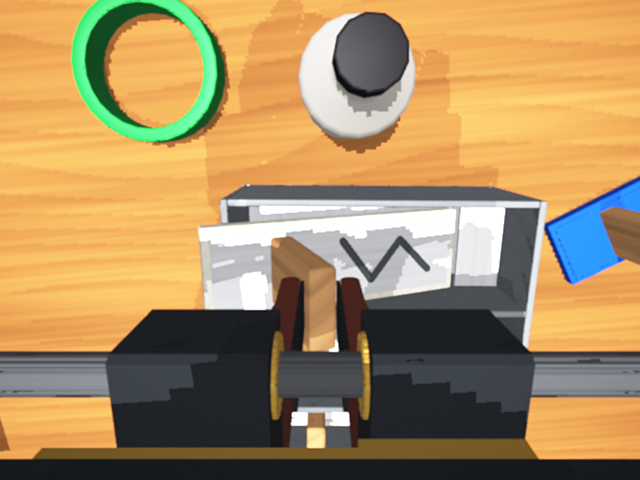

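```bash
python3 -m pendant '[{"jaw":1,"slide":[0,0,-0.01],"spin":0},{"jaw":1,"slide":[0,0,-0.02],"spin":0},{"jaw":1,"slide":[0,0,-0.03],"spin":0},{"jaw":1,"slide":[0,0,-0.04],"spin":0},{"jaw":1,"slide":[0,0,-0.05],"spin":0},{"jaw":1,"slide":[0,0,-0.055],"spin":0},{"jaw":1,"slide":[0,0,-0.06],"spin":0},{"jaw":1,"slide":[0,0,-0.06],"spin":0},{"jaw":1,"slide":[0,0,-0.06],"spin":0},{"jaw":1,"slide":[0,0,-0.06],"spin":0}]' 25
python3 - <<'E'
from h import *
tilt('w11')
im,d,K,T=snap('top','top1')
cv2.imwrite('pics/c2.png',cv2.resize(im[190:310,195:300,::-1],None,fx=5.5,fy=4.9,interpolation=cv2.INTER_CUBIC))
E
```

```text
t: 11.95
tcp_pos: [0.6444, -0.2367, 0.1998]
tool_rot: [179.9, 0.0, -94.8]
force: [-0.6, -0.6, -1.2]
gripper_width: 0.012
t 11.95 tcp [ 0.6444 -0.2367  0.1998] F [-0.56 -0.6  -1.23] w 0.012
c [328. 204.] 3437 x -0.0514 0.075 z(tool) at ends [0.1956 0.1954] tilt -0.1 worldz [0.0042 0.0044]
c [322. 256.] 14552 x -0.0593 0.075 z(tool) at ends [0.0359 0.0881] tilt 21.2 worldz [0.164  0.1117]
```

View pics/w11.png

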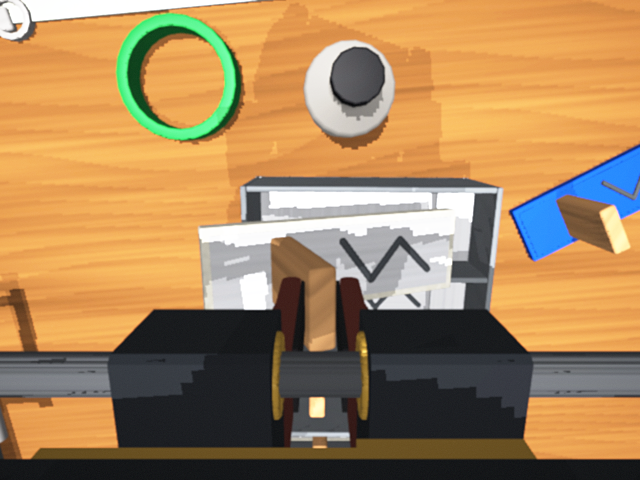

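View pics/c2.png

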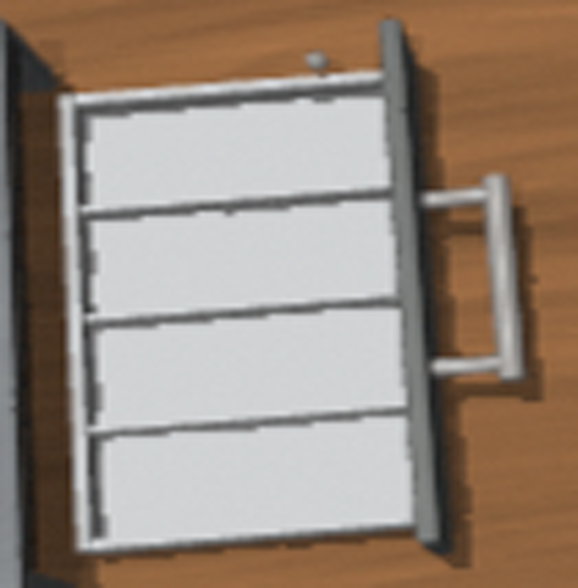

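```bash
python3 - <<'E'
from h import *
z=np.load('pics/top1.npz'); K,T=z['K'],z['T']
f=lambda x,y,h: print((x,y),ray(K,T,195+x/5.5,190+y/4.9,h).round(4))
print('back outer');f(62,95,.037);f(78,550,.037)
print('div');[f(x,y,.033) for x,y in ((85,215),(88,322),(93,432),(393,192),(400,300),(408,410))]
print('front inner/outer top');f(380,20,.084);f(415,540,.084);f(403,20,.084);f(440,540,.084)
print('handle');f(497,178,.06);f(512,375,.06)
print('side walls outer');f(230,85,.037);f(250,538,.037)
E
```

```text
back outer
(62, 95) [0.6866 0.2719 0.037 ]
(78, 550) [0.4148 0.2798 0.037 ]
div
(85, 215) [0.6124 0.2651 0.033 ]
(88, 322) [0.5477 0.2675 0.033 ]
(93, 432) [0.4824 0.2689 0.033 ]
(393, 192) [0.6074 0.1021 0.033 ]
(400, 300) [0.5418 0.1043 0.033 ]
(408, 410) [0.4763 0.1059 0.033 ]
front inner/outer top
(380, 20) [0.6977 0.0948 0.084 ]
(415, 540) [0.3954 0.1039 0.084 ]
(403, 20) [0.6964 0.083  0.084 ]
(440, 540) [0.394  0.0917 0.084 ]
handle
(497, 178) [0.6025 0.0451 0.06  ]
(512, 375) [0.4858 0.0488 0.06  ]
side walls outer
(230, 85) [0.6824 0.1824 0.037 ]
(250, 538) [0.4114 0.1922 0.037 ]
```

```bash
python3 -c "
from h import *
plan(.6475,.2166,.21,-91.7)"
```

```text
t 12.05 tcp [ 0.6444 -0.2367  0.2   ] rot [ 1.7994e+02  2.0000e-02 -9.4830e+01] F [ 0.92 -0.55 -2.7 ] w 0.0128
slide [-0.4519, 0.0351, -0.0099] spin -0.0546
```

```bash
python3 -m pendant '[{"jaw":1,"slide":[-0.005,0,-0.005],"spin":0},{"jaw":1,"slide":[-0.02,0.001,-0.01],"spin":0},{"jaw":1,"slide":[-0.045,0.003,-0.01],"spin":0},{"jaw":1,"slide":[-0.075,0.006,-0.01],"spin":0},{"jaw":1,"slide":[-0.105,0.008,-0.01],"spin":0},{"jaw":1,"slide":[-0.135,0.01,-0.01],"spin":0},{"jaw":1,"slide":[-0.165,0.013,-0.01],"spin":0},{"jaw":1,"slide":[-0.195,0.015,-0.01],"spin":0},{"jaw":1,"slide":[-0.225,0.017,-0.01],"spin":0},{"jaw":1,"slide":[-0.255,0.019,-0.01],"spin":0}]'
python3 -c "
from h import *
plan(.6475,.2166,.21,-91.7)"
```

```text
t: 13.05
tcp_pos: [0.6468, 0.0215, 0.2116]
tool_rot: [-179.9, 0.0, -94.8]
force: [1.0, 0.9, -1.5]
gripper_width: 0.0125
t 13.05 tcp [0.6468 0.0215 0.2116] rot [-1.7994e+02  3.0000e-02 -9.4770e+01] F [ 1.03  0.94 -1.45] w 0.0125
slide [-0.1945, 0.0155, 0.0017] spin -0.0536
```

```bash
python3 -m pendant '[{"jaw":1,"slide":[-0.03,0.002,0],"spin":-0.01},{"jaw":1,"slide":[-0.06,0.005,0],"spin":-0.02},{"jaw":1,"slide":[-0.09,0.007,0],"spin":-0.03},{"jaw":1,"slide":[-0.12,0.01,0],"spin":-0.04},{"jaw":1,"slide":[-0.15,0.012,0],"spin":-0.05},{"jaw":1,"slide":[-0.175,0.014,0],"spin":-0.054},{"jaw":1,"slide":[-0.19,0.015,0],"spin":-0.054},{"jaw":1,"slide":[-0.197,0.0155,0],"spin":-0.054},{"jaw":1,"slide":[-0.198,0.0155,0],"spin":-0.054},{"jaw":1,"slide":[-0.198,0.0155,0],"spin":-0.054}]'
python3 -c "
from h import *
plan(.6475,.2166,.12,-91.7)
tilt('w12')"
```

```text
t: 14.05
tcp_pos: [0.6484, 0.2169, 0.2108]
tool_rot: [-180.0, -0.0, -91.8]
force: [0.8, -0.1, -3.4]
gripper_width: 0.0125
t 14.05 tcp [0.6484 0.2169 0.2108] rot [-1.7999e+02 -2.0000e-02 -9.1770e+01] F [ 0.78 -0.1  -3.36] w 0.0125
slide [0.0002, 0.0009, 0.0908] spin -0.0012
t 14.05 tcp [0.6484 0.2169 0.2108] F [ 0.78 -0.1  -3.36] w 0.0125
c [329. 203.] 3880 x -0.0528 0.075 z(tool) at ends [0.1965 0.1964] tilt -0.0 worldz [0.0143 0.0144]
c [251. 207.] 263 x -0.0661 -0.0527 z(tool) at ends [0.1965 0.1679] tilt -64.9 worldz [0.0143 0.0429]
c [321. 256.] 14314 x -0.0617 0.075 z(tool) at ends [0.0351 0.088 ] tilt 21.2 worldz [0.1757 0.1228]
```

View pics/w12.png

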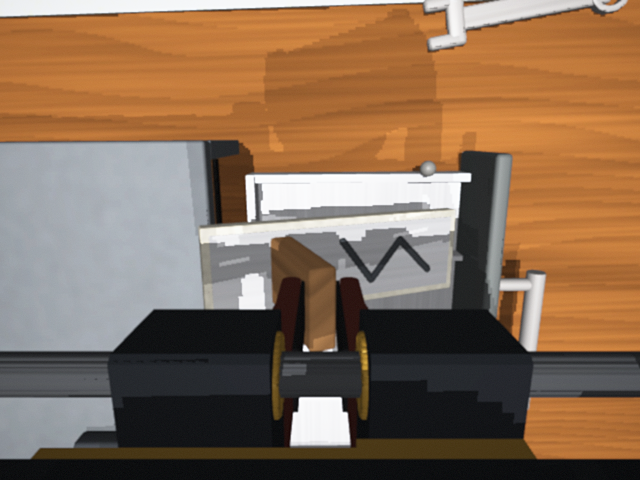

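```bash
python3 - <<'E'
from h import *
z=np.load('pics/w12.npz'); K,T,d=z['K'],z['T'],z['d']; P=cloud(K,T,d)
g=lambda u,v,h: print((u,v),h,ray(K,T,u,v,h).round(4), P[v,u].round(4))
g(247,175,.037);g(470,178,.037);g(256,184,.037);g(466,185,.037); g(360,177,.037);g(360,184,.037)
g(511,155,.084);g(496,300,.084);g(498,155,.084)
g(209,145,.11);g(207,220,.11); g(535,275,.06)
for v in (150,180,210): 
    print(v,[(u,P[v,u].round(3).tolist()) for u in (200,204,208,212,216,220)])
E
```

```text
(247, 175) 0.037 [0.6884 0.2733 0.037 ] [0.6883 0.2734 0.0366]
(470, 178) 0.037 [0.6804 0.0984 0.037 ] [0.6805 0.0989 0.0384]
(256, 184) 0.037 [0.6811 0.2667 0.037 ] [0.6795 0.2691 0.0212]
(466, 185) 0.037 [0.675  0.1013 0.037 ] [0.6743 0.0992 0.0309]
(360, 177) 0.037 [0.684  0.1848 0.037 ] [0.6841 0.1849 0.0381]
(360, 184) 0.037 [0.6785 0.1848 0.037 ] [0.6761 0.1828 0.0149]
(511, 155) 0.084 [0.6996 0.0883 0.084 ] [0.6995 0.0874 0.0819]
(496, 300) 0.084 [0.5965 0.0913 0.084 ] [0.5969 0.0916 0.0848]
(498, 155) 0.084 [0.6999 0.097  0.084 ] [0.6998 0.0963 0.0824]
(209, 145) 0.11 [0.7127 0.2824 0.11  ] [0.7127 0.2849 0.1001]
(207, 220) 0.11 [0.6669 0.288  0.11  ] [0.6673 0.2874 0.1121]
(535, 275) 0.06 [0.6064 0.0522 0.06  ] [0.6066 0.0525 0.0606]
150 [(200, [0.71, 0.287, 0.113]), (204, [0.71, 0.285, 0.111]), (208, [0.71, 0.285, 0.102]), (212, [0.709, 0.285, 0.092]), (216, [0.709, 0.285, 0.083]), (220, [0.709, 0.285, 0.072])]
180 [(200, [0.692, 0.289, 0.114]), (204, [0.692, 0.287, 0.113]), (208, [0.692, 0.286, 0.107]), (212, [0.682, 0.31, 0.001]), (216, [0.691, 0.283, 0.097]), (220, [0.682, 0.303, 0.001])]
210 [(200, [0.674, 0.291, 0.112]), (204, [0.674, 0.288, 0.113]), (208, [0.673, 0.286, 0.111]), (212, [0.672, 0.286, 0.104]), (216, [0.671, 0.285, 0.096]), (220, [0.67, 0.284, 0.091])]
```

```bash
python3 -m pendant '[{"jaw":1,"slide":[0.004,0,0.01],"spin":0},{"jaw":1,"slide":[0.008,0,0.02],"spin":0},{"jaw":1,"slide":[0.011,0,0.03],"spin":0},{"jaw":1,"slide":[0.011,0,0.045],"spin":0},{"jaw":1,"slide":[0.011,0,0.06],"spin":0},{"jaw":1,"slide":[0.011,0,0.075],"spin":0},{"jaw":1,"slide":[0.011,0,0.085],"spin":0},{"jaw":1,"slide":[0.011,0,0.093],"spin":0},{"jaw":1,"slide":[0.011,0,0.095],"spin":0},{"jaw":1,"slide":[0.011,0,0.095],"spin":0}]' 12
python3 -c "
from h import *
plan(.6485,.218,.0755,-91.7)
tilt('w13')"
```

```text
t: 15.1
tcp_pos: [0.648, 0.2066, 0.1155]
tool_rot: [180.0, -0.0, -91.7]
force: [-0.1, 0.2, -1.5]
gripper_width: 0.0128
t 15.1 tcp [0.648  0.2066 0.1155] rot [179.99  -0.   -91.72] F [-0.08  0.19 -1.49] w 0.0128
slide [-0.0114, -0.0002, 0.04] spin -0.0004
t 15.1 tcp [0.648  0.2066 0.1155] F [-0.08  0.19 -1.49] w 0.0128
c [296. 213.] 1806 x -0.0634 0.0745 z(tool) at ends [0.1013 0.1011] tilt -0.1 worldz [0.0142 0.0144]
c [322. 256.] 14386 x -0.0603 0.075 z(tool) at ends [0.0359 0.0874] tilt 20.9 worldz [0.0797 0.0281]
```

View pics/w13.png

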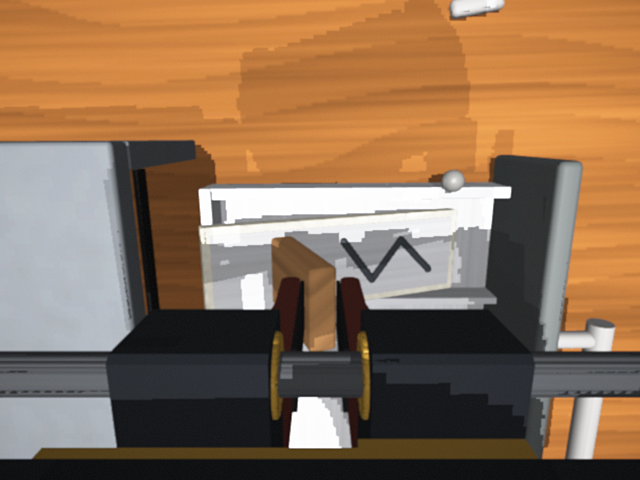

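```bash
python3 -m pendant '[{"jaw":1,"slide":[-0.001,0,0.003],"spin":0},{"jaw":1,"slide":[-0.002,0,0.007],"spin":0},{"jaw":1,"slide":[-0.003,0,0.011],"spin":0},{"jaw":1,"slide":[-0.004,0,0.015],"spin":0},{"jaw":1,"slide":[-0.006,0,0.019],"spin":0},{"jaw":1,"slide":[-0.007,0,0.023],"spin":0},{"jaw":1,"slide":[-0.009,0,0.027],"spin":0},{"jaw":1,"slide":[-0.01,0,0.031],"spin":0},{"jaw":1,"slide":[-0.011,0,0.035],"spin":0},{"jaw":1,"slide":[-0.011,0,0.037],"spin":0}]'
python3 -c "
from h import *
plan(.6485,.218,.0755,-91.7)
tilt('w14')"
```

```text
t: 16.15
tcp_pos: [0.6518, 0.2182, 0.0866]
tool_rot: [-179.3, 0.2, -91.7]
force: [-0.4, -0.1, 22.4]
gripper_width: 0.0133
t 16.15 tcp [0.6518 0.2182 0.0866] rot [-179.28    0.18  -91.75] F [-0.4  -0.12 22.43] w 0.0133
slide [0.0003, 0.0035, 0.0111] spin -0.0008
t 16.15 tcp [0.6518 0.2182 0.0866] F [-0.4  -0.12 22.43] w 0.0133
c [343. 256.] 16474 x -0.0607 0.075 z(tool) at ends [0.0432 0.0608] tilt 7.4 worldz [0.0434 0.0258]
```

View pics/w14.png

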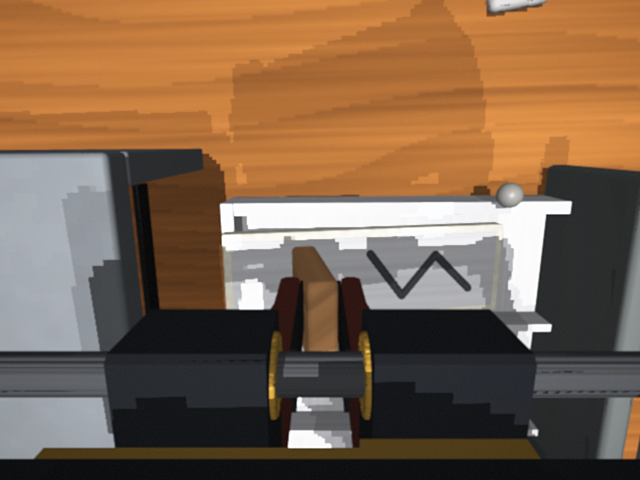

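```bash
python3 - <<'E'
from h import *
z=np.load('pics/w14.npz'); K,T,d=z['K'],z['T'],z['d']; P=cloud(K,T,d)
for v in (245,270,290): print(v,[(u,P[v,u].round(4).tolist()) for u in range(216,250,3)])
for v in (270,): print(v,[(u,P[v,u].round(4).tolist()) for u in range(480,530,4)])
E
python3 -m pendant '[{"jaw":1,"slide":[0.001,0,-0.001],"spin":0},{"jaw":1,"slide":[0.002,0,-0.003],"spin":0},{"jaw":1,"slide":[0.004,0,-0.005],"spin":0},{"jaw":1,"slide":[0.006,0,-0.007],"spin":0},{"jaw":1,"slide":[0.008,0,-0.009],"spin":0},{"jaw":1,"slide":[0.01,0,-0.011],"spin":0},{"jaw":1,"slide":[0.011,0,-0.013],"spin":0},{"jaw":1,"slide":[0.011,0,-0.013],"spin":0},{"jaw":1,"slide":[0.011,0,-0.013],"spin":0},{"jaw":1,"slide":[0.011,0,-0.013],"spin":0}]'
python3 -c "
from h import *
plan(.6485,.218,.0755,-91.7)
tilt('w15')"
```

```text
245 [(216, [0.6586, 0.2816, 0.001]), (219, [0.6585, 0.2799, 0.0006]), (222, [0.6691, 0.2667, 0.0467]), (225, [0.6692, 0.2651, 0.0472]), (228, [0.6691, 0.2636, 0.0472]), (231, [0.6688, 0.2624, 0.0461]), (234, [0.6691, 0.2606, 0.0475]), (237, [0.669, 0.2592, 0.0474]), (240, [0.6689, 0.2578, 0.0472]), (243, [0.6687, 0.2565, 0.0462]), (246, [0.6684, 0.2552, 0.0451]), (249, [0.6684, 0.2537, 0.0454])]
270 [(216, [0.7162, 0.2166, 0.2497]), (219, [0.6424, 0.2816, -0.0007]), (222, [0.6428, 0.2793, 0.0008]), (225, [0.6565, 0.2661, 0.0474]), (228, [0.6565, 0.2645, 0.0477]), (231, [0.6565, 0.2631, 0.0477]), (234, [0.6562, 0.2617, 0.047]), (237, [0.656, 0.2604, 0.0463]), (240, [0.6561, 0.2588, 0.0468]), (243, [0.6556, 0.2576, 0.0454]), (246, [0.6558, 0.2559, 0.0464]), (249, [0.6558, 0.2544, 0.0462])]
290 [(216, [0.6299, 0.2843, 0.0004]), (219, [0.6296, 0.2825, -0.0002]), (222, [0.6298, 0.2805, 0.0005]), (225, [0.6459, 0.267, 0.0471]), (228, [0.6461, 0.2654, 0.0479]), (231, [0.6458, 0.264, 0.0471]), (234, [0.6459, 0.2624, 0.0475]), (237, [0.6457, 0.2611, 0.0469]), (240, [0.6458, 0.2595, 0.0473]), 
[... 371 characters left out ...]
 [0.6415, 0.1084, 0.0141]), (516, [0.6413, 0.1059, 0.0135]), (520, [0.6414, 0.1038, 0.0141]), (524, [0.6414, 0.1016, 0.0142]), (528, [0.6416, 0.0997, 0.0151])]
t: 17.2
tcp_pos: [0.6478, 0.2065, 0.0912]
tool_rot: [180.0, -0.0, -91.7]
force: [0.1, -0.3, -2.3]
gripper_width: 0.0131
t 17.2 tcp [0.6478 0.2065 0.0912] rot [ 1.7996e+02 -2.0000e-02 -9.1730e+01] F [ 0.12 -0.3  -2.29] w 0.0131
slide [-0.0115, -0.0004, 0.0157] spin -0.0005
t 17.2 tcp [0.6478 0.2065 0.0912] F [ 0.12 -0.3  -2.29] w 0.0131
c [346. 256.] 16730 x -0.0531 0.075 z(tool) at ends [0.0481 0.0575] tilt 4.2 worldz [0.0431 0.0337]
c [216. 265.] 1034 x -0.0697 -0.0523 z(tool) at ends [0.0637 0.0509] tilt -36.5 worldz [0.0275 0.0403]
```

View pics/w15.png

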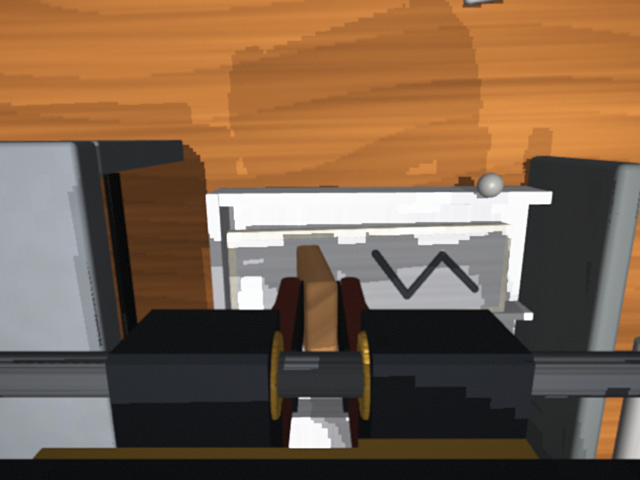

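```bash
python3 -m pendant '[{"jaw":1,"slide":[-0.001,0,0.001],"spin":0},{"jaw":1,"slide":[-0.002,0,0.003],"spin":0},{"jaw":1,"slide":[-0.003,0,0.005],"spin":0},{"jaw":1,"slide":[-0.004,0,0.007],"spin":0},{"jaw":1,"slide":[-0.005,0,0.009],"spin":0},{"jaw":1,"slide":[-0.006,0,0.011],"spin":0},{"jaw":1,"slide":[-0.006,0,0.013],"spin":0},{"jaw":1,"slide":[-0.006,0,0.014],"spin":0},{"jaw":1,"slide":[-0.006,0,0.014],"spin":0},{"jaw":1,"slide":[-0.006,0,0.014],"spin":0}]'
python3 -c "
from h import *
plan(.6485,.2125,.0755,-91.7)
tilt('w16')"
```

```text
t: 18.25
tcp_pos: [0.6482, 0.2124, 0.0776]
tool_rot: [180.0, -0.0, -91.7]
force: [0.3, 0.0, -1.7]
gripper_width: 0.0124
t 18.25 tcp [0.6482 0.2124 0.0776] rot [180.    -0.   -91.74] F [ 0.32  0.01 -1.72] w 0.0124
slide [-0.0001, -0.0003, 0.0021] spin -0.0007
t 18.25 tcp [0.6482 0.2124 0.0776] F [ 0.32  0.01 -1.72] w 0.0124
c [352. 258.] 15507 x -0.0471 0.075 z(tool) at ends [0.0464 0.0528] tilt 3.0 worldz [0.0312 0.0249]
c [222. 267.] 1025 x -0.0635 -0.0464 z(tool) at ends [0.0567 0.036 ] tilt -50.5 worldz [0.0209 0.0417]
```

View pics/w16.png

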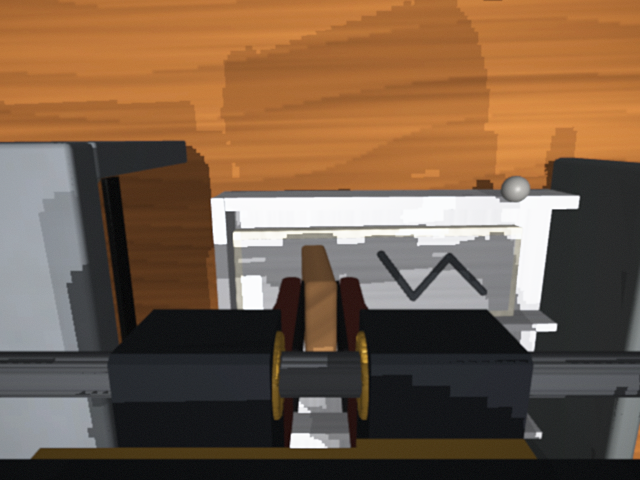

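```bash
python3 -m pendant '[{"jaw":1,"slide":[0,0,0.002],"spin":0},{"jaw":1,"slide":[0,0,0.004],"spin":0},{"jaw":1,"slide":[0,0,0.005],"spin":0},{"jaw":0.7,"slide":[0,0,0.005],"spin":0},{"jaw":0.4,"slide":[0,0,0.005],"spin":0},{"jaw":0,"slide":[0,0,0.005],"spin":0},{"jaw":0,"slide":[0,0,0.005],"spin":0},{"jaw":0,"slide":[0,0,-0.01],"spin":0},{"jaw":0,"slide":[0,0,-0.03],"spin":0},{"jaw":0,"slide":[0,0,-0.06],"spin":0}]'
python3 -c "
from h import *
tilt('w17')
plan(.579,-.2256,.13,-95.0)"
```

```text
t: 19.3
tcp_pos: [0.6474, 0.2123, 0.1376]
tool_rot: [179.9, -0.0, -91.7]
force: [-0.9, -0.0, 0.5]
gripper_width: 0.044
t 19.3 tcp [0.6474 0.2123 0.1376] F [-0.89 -0.03  0.47] w 0.044
c [242. 242.] 739 x -0.0614 -0.0467 z(tool) at ends [0.127  0.0928] tilt -66.8 worldz [0.0106 0.0448]
c [343. 237.] 11035 x -0.0474 0.075 z(tool) at ends [0.1157 0.1138] tilt -0.9 worldz [0.0219 0.0238]
t 19.35 tcp [0.6497 0.2129 0.1457] rot [-1.7957e+02  1.3000e-01 -9.1730e+01] F [-0.38  0.32  4.03] w 0.0434
slide [0.4405, 0.0575, 0.0143] spin 0.057
```

View pics/w17.png

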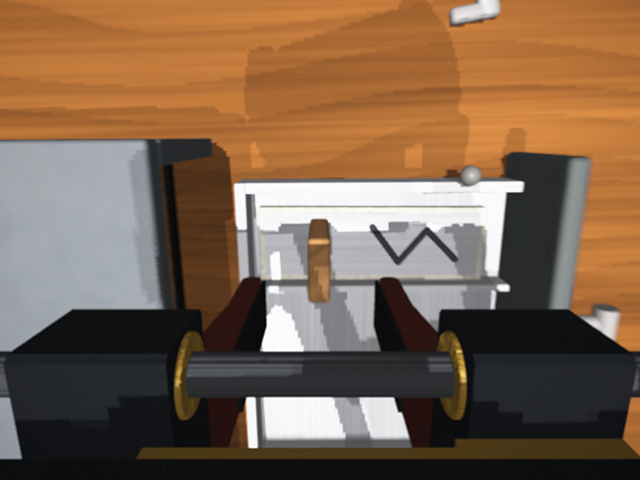

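```bash
python3 -m pendant '[{"jaw":0,"slide":[0.015,0.002,-0.01],"spin":0},{"jaw":0,"slide":[0.05,0.006,-0.02],"spin":0},{"jaw":0,"slide":[0.1,0.013,-0.02],"spin":0.01},{"jaw":0,"slide":[0.15,0.02,-0.02],"spin":0.02},{"jaw":0,"slide":[0.2,0.026,-0.02],"spin":0.03},{"jaw":0,"slide":[0.25,0.033,-0.02],"spin":0.04},{"jaw":0,"slide":[0.3,0.039,-0.02],"spin":0.05},{"jaw":0,"slide":[0.35,0.046,-0.02],"spin":0.057},{"jaw":0,"slide":[0.395,0.052,-0.01],"spin":0.057},{"jaw":0,"slide":[0.43,0.056,0.0],"spin":0.057}]'
python3 -c "
from h import *
plan(.579,-.2256,.11,-95.0)"
```

```text
t: 20.35
tcp_pos: [0.5775, -0.2193, 0.1379]
tool_rot: [-180.0, -0.1, -95.1]
force: [0.2, 0.8, -0.3]
gripper_width: 0.0442
t 20.35 tcp [ 0.5775 -0.2193  0.1379] rot [-1.7999e+02 -6.0000e-02 -9.5140e+01] F [ 0.25  0.77 -0.28] w 0.0442
slide [0.0061, -0.0021, 0.0279] spin -0.0024
```

```bash
cat >> h.py <<'E'
def blk(tag,ztop=0.073):
    st=arm.observe(); im,d,K,T=snap('wrist',tag)
    A=R.from_euler('xyz',st['tool_rot'],degrees=True).as_matrix(); P=cloud(K,T,d); Pt=(P-st['tcp_pos'])@A
    hsv=cv2.cvtColor(im,cv2.COLOR_RGB2HSV)
    print('t',round(st['t'],2),'tcp',st['tcp_pos'].round(4),'rot',st['tool_rot'].round(2),'F',st['force'].round(1))
    m=(d>0)&(hsv[...,1]>70)&(hsv[...,0]<25)&(np.abs(P[...,2]-ztop)<0.006)&(im[...,0]>im[...,2]+30)
    n,l,s,c=cv2.connectedComponentsWithStats(m.astype(np.uint8))
    for i in range(1,n):
        if s[i,4]>60:
            q=Pt[l==i]; r=cv2.minAreaRect(q[:,:2].astype(np.float32)); print('px',c[i].round(0),s[i,4],'tool xy',np.round(r[0],4),'size',np.round(r[1],4),'ang',round(r[2],1),'z',np.median(P[l==i][:,2]).round(4),'world',np.median(P[l==i],0).round(4))
E
python3 -m pendant '[{"jaw":0,"slide":[0.005,-0.001,0.005],"spin":0},{"jaw":0,"slide":[0.01,-0.002,0.01],"spin":0},{"jaw":0,"slide":[0.01,-0.002,0.015],"spin":0},{"jaw":0,"slide":[0.01,-0.002,0.02],"spin":0},{"jaw":0,"slide":[0.01,-0.002,0.025],"spin":0},{"jaw":0,"slide":[0.01,-0.002,0.028],"spin":0},{"jaw":0,"slide":[0.01,-0.002,0.028],"spin":0},{"jaw":0,"slide":[0.01,-0.002,0.028],"spin":0},{"jaw":0,"slide":[0.01,-0.002,0.028],"spin":0},{"jaw":0,"slide":[0.01,-0.002,0.028],"spin":0}]'
python3 -c "
from h import *
plan(.579,-.2256,.11,-95.0)
blk('w18')"
```

```text
t: 21.35
tcp_pos: [0.5805, -0.2257, 0.11]
tool_rot: [-180.0, -0.0, -95.0]
force: [-0.1, -0.4, -0.2]
gripper_width: 0.0438
t 21.35 tcp [ 0.5805 -0.2257  0.11  ] rot [-1.7997e+02 -1.0000e-02 -9.4990e+01] F [-0.05 -0.4  -0.17] w 0.0438
slide [0.0, 0.0015, -0.0] spin 0.0001
t 21.35 tcp [ 0.5805 -0.2257  0.11  ] rot [-1.7997e+02 -1.0000e-02 -9.4990e+01] F [-0.1 -0.4 -0.2]
px [321. 277.] 1639 tool xy [-0.0006  0.0013] size [0.0361 0.0116] ang 89.9 z 0.0731 world [ 0.5801 -0.2253  0.0731]
px [325. 408.] 473 tool xy [0.0021 0.0743] size [0.0114 0.0145] ang 0.3 z 0.0731 world [ 0.5067 -0.2213  0.0731]
```

View pics/w18.png

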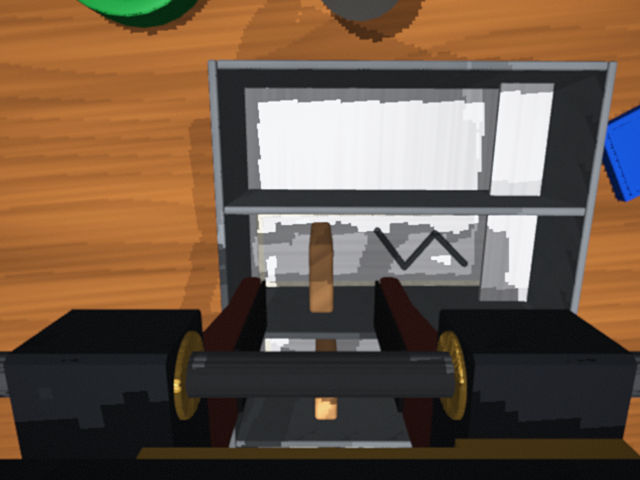

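```bash
python3 -m pendant '[{"jaw":0,"slide":[0,0.001,0.015],"spin":0},{"jaw":0,"slide":[0,0.001,0.03],"spin":0},{"jaw":0,"slide":[0,0.001,0.041],"spin":0},{"jaw":0,"slide":[0,0.001,0.044],"spin":0},{"jaw":0.3,"slide":[0,0.001,0.044],"spin":0},{"jaw":0.6,"slide":[0,0.001,0.044],"spin":0},{"jaw":1,"slide":[0,0.001,0.044],"spin":0},{"jaw":1,"slide":[0,0.001,0.044],"spin":0},{"jaw":1,"slide":[0,0.001,0.044],"spin":0},{"jaw":1,"slide":[0,0.001,0.044],"spin":0}]' 12
python3 -m pendant '[{"jaw":1,"slide":[0.001,0,-0.003],"spin":0},{"jaw":1,"slide":[0.003,0,-0.006],"spin":0},{"jaw":1,"slide":[0.005,0,-0.009],"spin":0},{"jaw":1,"slide":[0.007,0,-0.012],"spin":0},{"jaw":1,"slide":[0.009,0,-0.015],"spin":0},{"jaw":1,"slide":[0.01,0,-0.018],"spin":0},{"jaw":1,"slide":[0.011,0,-0.021],"spin":0},{"jaw":1,"slide":[0.011,0,-0.024],"spin":0},{"jaw":1,"slide":[0.011,0,-0.026],"spin":0},{"jaw":1,"slide":[0.011,0,-0.026],"spin":0}]'
python3 -c "
from h import *
tilt('w19')"
```

```text
t: 22.4
tcp_pos: [0.5797, -0.2258, 0.0663]
tool_rot: [-179.9, -0.0, -95.0]
force: [0.7, -0.4, 2.2]
gripper_width: 0.0113
t: 23.4
tcp_pos: [0.5784, -0.2366, 0.0919]
tool_rot: [-180.0, -0.0, -95.0]
force: [-0.2, -1.2, -4.7]
gripper_width: 0.0117
t 23.4 tcp [ 0.5784 -0.2366  0.0919] F [-0.22 -1.16 -4.73] w 0.0117
c [344. 258.] 13195 x -0.0567 0.075 z(tool) at ends [0.0489 0.0615] tilt 5.5 worldz [0.043  0.0304]
```

```bash
python3 -m pendant '[{"jaw":1,"slide":[0.002,0,-0.002],"spin":0},{"jaw":1,"slide":[0.003,0,-0.004],"spin":0},{"jaw":1,"slide":[0.005,0,-0.006],"spin":0},{"jaw":1,"slide":[0.006,0,-0.008],"spin":0},{"jaw":1,"slide":[0.007,0,-0.010],"spin":0},{"jaw":1,"slide":[0.008,0,-0.012],"spin":0},{"jaw":1,"slide":[0.009,0,-0.014],"spin":0},{"jaw":1,"slide":[0.01,0,-0.016],"spin":0},{"jaw":1,"slide":[0.01,0,-0.018],"spin":0},{"jaw":1,"slide":[0.01,0,-0.018],"spin":0}]'
python3 -c "
from h import *
tilt('w20')"
```

```text
t: 24.45
tcp_pos: [0.5777, -0.2466, 0.1101]
tool_rot: [-180.0, -0.0, -95.0]
force: [-0.3, -0.0, -4.0]
gripper_width: 0.0124
t 24.45 tcp [ 0.5777 -0.2466  0.1101] F [-0.28 -0.01 -4.04] w 0.0124
c [272. 216.] 807 x -0.0665 0.0319 z(tool) at ends [0.1058 0.1058] tilt -0.0 worldz [0.0043 0.0043]
c [326. 255.] 11825 x -0.0576 0.075 z(tool) at ends [0.0395 0.0814] tilt 17.5 worldz [0.0706 0.0287]
c [380. 258.] 164 x 0.0255 0.0406 z(tool) at ends [0.0658 0.0704] tilt 16.8 worldz [0.0443 0.0397]
c [348. 268.] 488 x 0.0036 0.0276 z(tool) at ends [0.0586 0.0663] tilt 17.6 worldz [0.0514 0.0438]
```

View pics/w20.png

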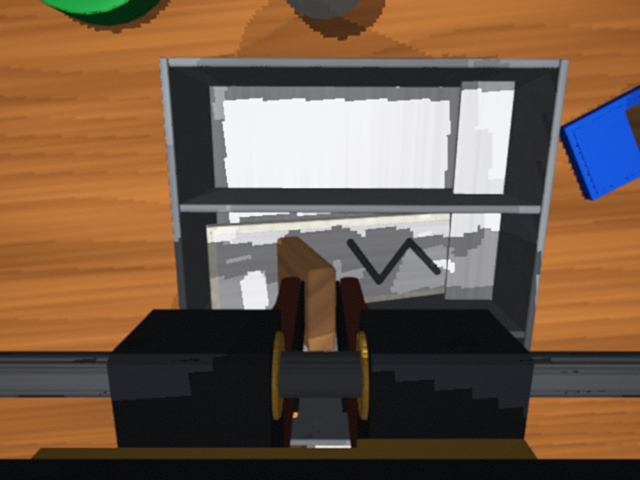

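```bash
python3 -m pendant '[{"jaw":1,"slide":[0.002,0,-0.001],"spin":0},{"jaw":1,"slide":[0.003,0,-0.003],"spin":0},{"jaw":1,"slide":[0.004,0,-0.005],"spin":0},{"jaw":1,"slide":[0.005,0,-0.007],"spin":0},{"jaw":1,"slide":[0.006,0,-0.009],"spin":0},{"jaw":1,"slide":[0.006,0,-0.01],"spin":0},{"jaw":1,"slide":[0.006,0,-0.011],"spin":0},{"jaw":1,"slide":[0.005,0,-0.012],"spin":0},{"jaw":1,"slide":[0.002,0,-0.013],"spin":0},{"jaw":1,"slide":[0.0,0,-0.013],"spin":0}]'
python3 -c "
from h import *
tilt('w21')"
python3 -m pendant '[{"jaw":1,"slide":[-0.002,0,-0.0],"spin":0},{"jaw":1,"slide":[-0.005,0,-0.001],"spin":0},{"jaw":1,"slide":[-0.008,0,-0.001],"spin":0},{"jaw":1,"slide":[-0.011,0,-0.002],"spin":0},{"jaw":1,"slide":[-0.014,0,-0.002],"spin":0},{"jaw":1,"slide":[-0.016,0,-0.003],"spin":0},{"jaw":1,"slide":[-0.018,0,-0.005],"spin":0},{"jaw":1,"slide":[-0.018,0,-0.008],"spin":0},{"jaw":1,"slide":[-0.018,0,-0.011],"spin":0},{"jaw":1,"slide":[-0.018,0,-0.014],"spin":0}]'
python3 -c "
from h import *
tilt('w22')"
```

```text
t: 25.5
tcp_pos: [0.5777, -0.2462, 0.1229]
tool_rot: [-180.0, 0.0, -95.0]
force: [-0.1, 0.3, -2.8]
gripper_width: 0.0126
t 25.5 tcp [ 0.5777 -0.2462  0.1229] F [-0.08  0.28 -2.78] w 0.0126
c [282. 213.] 1315 x -0.0664 0.0481 z(tool) at ends [0.1187 0.1187] tilt -0.0 worldz [0.0043 0.0043]
c [342. 243.] 8616 x -0.0627 0.075 z(tool) at ends [0.0336 0.0941] tilt 23.7 worldz [0.0894 0.0289]
c [342. 268.] 370 x 0.002 0.0211 z(tool) at ends [0.0618 0.0703] tilt 24.0 worldz [0.0611 0.0526]
c [236. 292.] 2258 x -0.0612 -0.0269 z(tool) at ends [0.0343 0.0489] tilt 23.0 worldz [0.0887 0.0741]
t: 26.55
tcp_pos: [0.5791, -0.2287, 0.1371]
tool_rot: [-180.0, -0.0, -95.0]
force: [-0.1, 0.2, -2.1]
gripper_width: 0.0128
t 26.55 tcp [ 0.5791 -0.2287  0.1371] F [-0.07  0.23 -2.15] w 0.0128
c [319. 210.] 1804 x -0.0487 0.0748 z(tool) at ends [0.1328 0.1328] tilt -0.0 worldz [0.0043 0.0043]
c [321. 254.] 11958 x -0.0605 0.075 z(tool) at ends [0.0356 0.091 ] tilt 22.2 worldz [0.1015 0.0461]
c [369. 256.] 154 x 0.0201 0.035 z(tool) at ends [0.0684 0.0747] tilt 22.9 worldz [0.0687 0.0624]
```

View pics/w22.png

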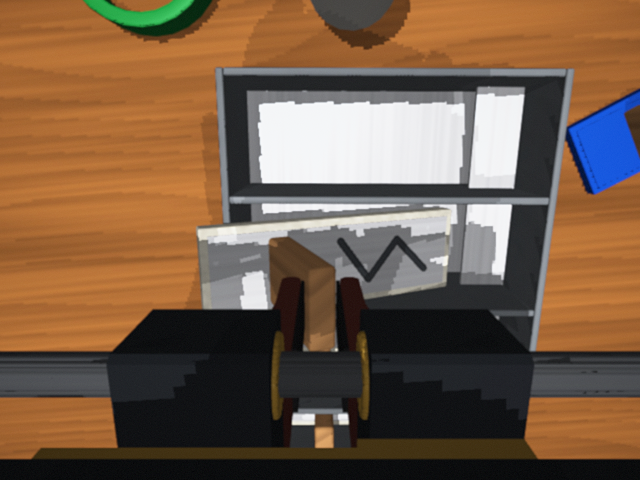

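```bash
python3 -c "
from h import *
plan(.5825,.206,.21,-91.7)"
python3 -m pendant '[{"jaw":1,"slide":[0,0,-0.01],"spin":0},{"jaw":1,"slide":[0,0,-0.025],"spin":0},{"jaw":1,"slide":[0,0,-0.04],"spin":0},{"jaw":1,"slide":[-0.005,0,-0.055],"spin":0},{"jaw":1,"slide":[-0.015,0.001,-0.068],"spin":0},{"jaw":1,"slide":[-0.035,0.003,-0.073],"spin":0},{"jaw":1,"slide":[-0.06,0.005,-0.073],"spin":0},{"jaw":1,"slide":[-0.09,0.007,-0.073],"spin":0},{"jaw":1,"slide":[-0.12,0.009,-0.073],"spin":0},{"jaw":1,"slide":[-0.15,0.012,-0.073],"spin":0}]' 25
python3 -c "
from h import *
plan(.5825,.206,.21,-91.7)"
```

```text
t 26.6 tcp [ 0.5793 -0.2289  0.1377] rot [-1.7994e+02 -2.0000e-02 -9.5010e+01] F [-0.21 -1.23 -2.14] w 0.0126
slide [-0.4334, 0.0347, -0.0725] spin -0.0577
t: 27.6
tcp_pos: [0.5801, -0.0762, 0.2107]
tool_rot: [-179.9, 0.0, -95.0]
force: [0.1, -0.1, -2.4]
gripper_width: 0.0122
t 27.6 tcp [ 0.5801 -0.0762  0.2107] rot [-1.7995e+02  1.0000e-02 -9.4970e+01] F [ 0.1  -0.14 -2.41] w 0.0122
slide [-0.2813, 0.0221, 0.0008] spin -0.0571
```

```bash
python3 -m pendant '[{"jaw":1,"slide":[-0.033,0.002,0],"spin":-0.01},{"jaw":1,"slide":[-0.068,0.005,0],"spin":-0.02},{"jaw":1,"slide":[-0.105,0.008,0],"spin":-0.03},{"jaw":1,"slide":[-0.142,0.011,0],"spin":-0.04},{"jaw":1,"slide":[-0.18,0.014,0],"spin":-0.05},{"jaw":1,"slide":[-0.215,0.017,0],"spin":-0.057},{"jaw":1,"slide":[-0.245,0.019,0],"spin":-0.057},{"jaw":1,"slide":[-0.267,0.021,0],"spin":-0.057},{"jaw":1,"slide":[-0.28,0.022,0],"spin":-0.057},{"jaw":1,"slide":[-0.285,0.022,0],"spin":-0.057}]'
python3 -c "
from h import *
plan(.5825,.206,.115,-91.7)
tilt('w23')"
```

```text
t: 28.6
tcp_pos: [0.5828, 0.2092, 0.2102]
tool_rot: [-180.0, 0.0, -91.6]
force: [-0.5, -0.4, -1.9]
gripper_width: 0.0122
t 28.6 tcp [0.5828 0.2092 0.2102] rot [-1.7998e+02  1.0000e-02 -9.1620e+01] F [-0.46 -0.45 -1.86] w 0.0122
slide [0.0033, 0.0002, 0.0952] spin 0.0013
t 28.6 tcp [0.5828 0.2092 0.2102] F [-0.46 -0.45 -1.86] w 0.0122
c [329. 202.] 3735 x -0.0511 0.0749 z(tool) at ends [0.1959 0.1957] tilt -0.1 worldz [0.0142 0.0144]
c [252. 207.] 236 x -0.0575 -0.0513 z(tool) at ends [0.1714 0.1731] tilt 15.2 worldz [0.0388 0.0371]
c [322. 255.] 12884 x -0.062 0.075 z(tool) at ends [0.0349 0.0911] tilt 22.3 worldz [0.1753 0.1191]
c [369. 258.] 231 x 0.0201 0.035 z(tool) at ends [0.0685 0.0745] tilt 21.9 worldz [0.1416 0.1357]
```

View pics/w23.png

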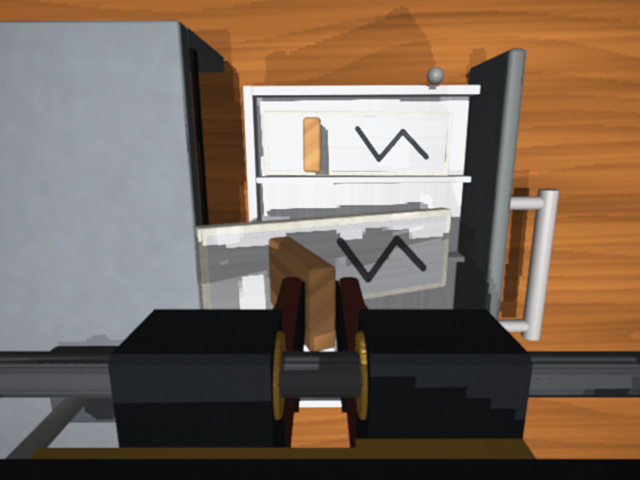

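```bash
python3 - <<'E'
from h import *
z=np.load('pics/w23.npz'); K,T=z['K'],z['T']
for u,v,h in ((300,180,.033),(420,178,.033),(300,88,.037),(248,150,.037),(490,200,.084)): print(ray(K,T,u,v,h).round(4))
E
python3 -m pendant '[{"jaw":1,"slide":[0.001,0,0.01],"spin":0},{"jaw":1,"slide":[0.002,0,0.02],"spin":0},{"jaw":1,"slide":[0.003,0,0.03],"spin":0},{"jaw":1,"slide":[0.003,0,0.045],"spin":0},{"jaw":1,"slide":[0.003,0,0.06],"spin":0},{"jaw":1,"slide":[0.003,0,0.075],"spin":0},{"jaw":1,"slide":[0.003,0,0.085],"spin":0},{"jaw":1,"slide":[0.003,0,0.091],"spin":0},{"jaw":1,"slide":[0.003,0,0.093],"spin":0},{"jaw":1,"slide":[0.003,0,0.093],"spin":0}]' 12
python3 -c "
from h import *
plan(.5825,.2065,.082,-91.7)
tilt('w24')"
```

```text
[0.6172 0.2247 0.033 ]
[0.6159 0.1295 0.033 ]
[0.6857 0.2217 0.037 ]
[0.6417 0.2637 0.037 ]
[0.6046 0.0932 0.084 ]
t: 29.65
tcp_pos: [0.5831, 0.2048, 0.1168]
tool_rot: [-180.0, 0.0, -91.7]
force: [-0.3, -0.3, -1.7]
gripper_width: 0.0123
t 29.65 tcp [0.5831 0.2048 0.1168] rot [-1.7999e+02  1.0000e-02 -9.1720e+01] F [-0.33 -0.29 -1.69] w 0.0123
slide [-0.0017, 0.0006, 0.0348] spin -0.0004
t 29.65 tcp [0.5831 0.2048 0.1168] F [-0.33 -0.29 -1.69] w 0.0123
c [301. 212.] 1372 x -0.0553 0.0681 z(tool) at ends [0.1025 0.1025] tilt -0.0 worldz [0.0143 0.0143]
c [328. 229.] 4596 x -0.0612 0.075 z(tool) at ends [0.0354 0.0909] tilt 22.2 worldz [0.0813 0.0259]
c [400. 269.] 3242 x 0.007 0.075 z(tool) at ends [0.0632 0.0908] tilt 22.2 worldz [0.0536 0.0259]
c [233. 257.] 567 x -0.059 -0.0278 z(tool) at ends [0.0364 0.0487] tilt 21.5 worldz [0.0803 0.0681]
c [238. 292.] 2195 x -0.0596 -0.0257 z(tool) at ends [0.0361 0.0496] tilt 21.7 worldz [0.0807 0.0672]
```

View pics/w24.png

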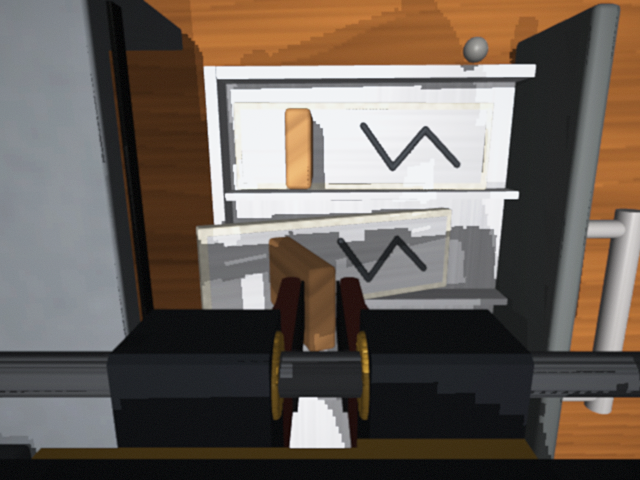

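```bash
python3 -m pendant '[{"jaw":1,"slide":[0,0,0.003],"spin":0},{"jaw":1,"slide":[0,0,0.006],"spin":0},{"jaw":1,"slide":[0,0,0.01],"spin":0},{"jaw":1,"slide":[0,0,0.014],"spin":0},{"jaw":1,"slide":[0,0,0.018],"spin":0},{"jaw":1,"slide":[-0.001,0,0.022],"spin":0},{"jaw":1,"slide":[-0.001,0,0.026],"spin":0},{"jaw":1,"slide":[-0.002,0,0.03],"spin":0},{"jaw":1,"slide":[-0.003,0,0.032],"spin":0},{"jaw":1,"slide":[-0.003,0,0.032],"spin":0}]'
python3 -c "
from h import *
plan(.5825,.2135,.0755,-91.7)
tilt('w25')"
```

```text
t: 30.7
tcp_pos: [0.5828, 0.2075, 0.0838]
tool_rot: [179.9, -0.0, -91.7]
force: [0.5, 1.3, 0.6]
gripper_width: 0.0116
t 30.7 tcp [0.5828 0.2075 0.0838] rot [ 1.7994e+02 -4.0000e-02 -9.1730e+01] F [0.47 1.35 0.55] w 0.0116
slide [-0.006, 0.0005, 0.0083] spin -0.0006
t 30.7 tcp [0.5828 0.2075 0.0838] F [0.47 1.35 0.55] w 0.0116
c [323. 248.] 9210 x -0.0503 0.0749 z(tool) at ends [0.0572 0.0575] tilt 0.2 worldz [0.0267 0.0263]
c [217. 267.] 936 x -0.057 -0.0503 z(tool) at ends [0.0456 0.0457] tilt 1.1 worldz [0.0382 0.0381]
c [403. 284.] 3729 x 0.0068 0.075 z(tool) at ends [0.0564 0.0591] tilt 2.2 worldz [0.0274 0.0248]
c [414. 266.] 345 x 0.0422 0.0591 z(tool) at ends [0.0578 0.0583] tilt 1.8 worldz [0.026  0.0255]
```

View pics/w25.png

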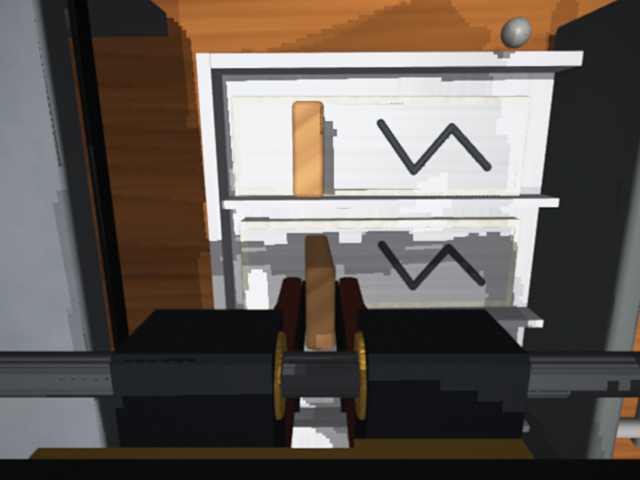

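```bash
python3 -m pendant '[{"jaw":1,"slide":[-0.002,0,0.001],"spin":0},{"jaw":1,"slide":[-0.004,0,0.003],"spin":0},{"jaw":1,"slide":[-0.005,0,0.005],"spin":0},{"jaw":0.7,"slide":[-0.005,0,0.005],"spin":0},{"jaw":0.4,"slide":[-0.005,0,0.005],"spin":0},{"jaw":0,"slide":[-0.005,0,0.005],"spin":0},{"jaw":0,"slide":[-0.005,0,0.005],"spin":0},{"jaw":0,"slide":[-0.005,0,-0.01],"spin":0},{"jaw":0,"slide":[-0.005,0,-0.03],"spin":0},{"jaw":0,"slide":[-0.005,0,-0.06],"spin":0}]'
python3 -c "
from h import *
tilt('w26')
plan(.5172,-.2226,.11,-95.0)"
```

```text
t: 31.75
tcp_pos: [0.5825, 0.2124, 0.1446]
tool_rot: [179.9, -0.0, -91.7]
force: [0.4, -0.2, 0.0]
gripper_width: 0.044
t 31.75 tcp [0.5825 0.2124 0.1446] F [ 0.37 -0.22  0.02] w 0.044
c [343. 235.] 9969 x -0.0462 0.075 z(tool) at ends [0.1221 0.1205] tilt -0.8 worldz [0.0225 0.0242]
c [245. 240.] 702 x -0.0602 -0.0457 z(tool) at ends [0.129  0.1006] tilt -63.0 worldz [0.0157 0.044 ]
t 31.8 tcp [0.5848 0.2131 0.1524] rot [-1.7958e+02  1.4000e-01 -9.1730e+01] F [-0.15 -0.03  3.81] w 0.0439
slide [0.4377, 0.0547, 0.0409] spin 0.057
```

View pics/w26.png

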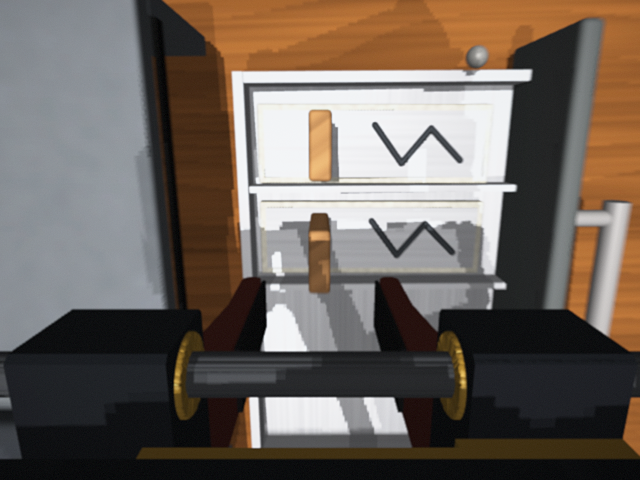

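```bash
python3 -m pendant '[{"jaw":0,"slide":[0.015,0.002,-0.01],"spin":0},{"jaw":0,"slide":[0.05,0.006,-0.015],"spin":0},{"jaw":0,"slide":[0.1,0.013,-0.015],"spin":0.01},{"jaw":0,"slide":[0.15,0.019,-0.015],"spin":0.02},{"jaw":0,"slide":[0.2,0.025,-0.015],"spin":0.03},{"jaw":0,"slide":[0.25,0.031,-0.015],"spin":0.04},{"jaw":0,"slide":[0.3,0.037,-0.015],"spin":0.05},{"jaw":0,"slide":[0.35,0.043,-0.01],"spin":0.057},{"jaw":0,"slide":[0.395,0.048,-0.0],"spin":0.057},{"jaw":0,"slide":[0.427,0.051,0.01],"spin":0.057}]'
python3 -m pendant '[{"jaw":0,"slide":[0.006,0.0,0.005],"spin":0},{"jaw":0,"slide":[0.01,0.001,0.01],"spin":0},{"jaw":0,"slide":[0.01,0.001,0.015],"spin":0},{"jaw":0,"slide":[0.01,0.001,0.02],"spin":0},{"jaw":0,"slide":[0.01,0.001,0.024],"spin":0},{"jaw":0,"slide":[0.01,0.001,0.025],"spin":0},{"jaw":0,"slide":[0.01,0.001,0.025],"spin":0},{"jaw":0,"slide":[0.01,0.001,0.025],"spin":0},{"jaw":0,"slide":[0.01,0.001,0.025],"spin":0},{"jaw":0,"slide":[0.01,0.001,0.025],"spin":0}]'
python3 -c "
from h import *
blk('w27')
plan(.5172,-.2226,.066,-95.0)"
```

```text
t: 32.8
tcp_pos: [0.5176, -0.2163, 0.1346]
tool_rot: [180.0, -0.1, -95.2]
force: [1.8, 0.2, -0.6]
gripper_width: 0.044
t: 33.8
tcp_pos: [0.5176, -0.2225, 0.1099]
tool_rot: [-180.0, -0.0, -95.0]
force: [0.5, -1.1, 0.2]
gripper_width: 0.0437
t 33.8 tcp [ 0.5176 -0.2225  0.1099] rot [-1.7998e+02 -1.0000e-02 -9.4990e+01] F [ 0.5 -1.1  0.2]
px [309. 264.] 1623 tool xy [-0.0066 -0.0056] size [0.0116 0.0355] ang 0.1 z 0.0731 world [ 0.5246 -0.2169  0.0731]
px [326. 408.] 451 tool xy [0.0021 0.0741] size [0.0137 0.0114] ang 89.7 z 0.0731 world [ 0.4441 -0.2181  0.0731]
t 33.85 tcp [ 0.5176 -0.2225  0.1098] rot [-1.7998e+02 -1.0000e-02 -9.5000e+01] F [ 0.76 -0.64  0.14] w 0.044
slide [0.0001, 0.0004, 0.0438] spin 0.0
```

View pics/w27.png

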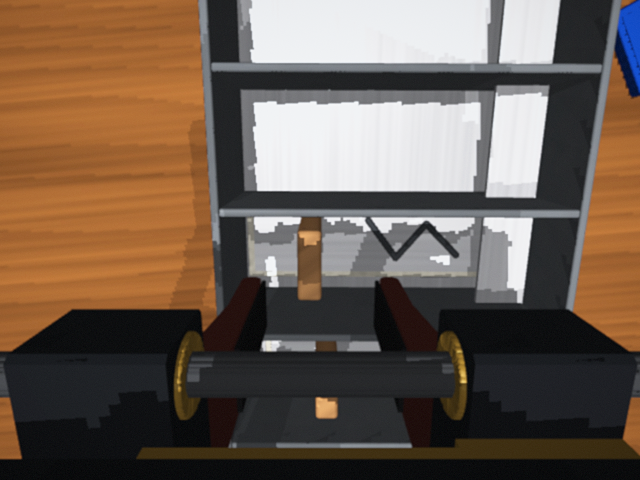

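```bash
python3 -m pendant '[{"jaw":0,"slide":[-0.004,-0.003,0.005],"spin":0},{"jaw":0,"slide":[-0.0066,-0.0056,0.015],"spin":0},{"jaw":0,"slide":[-0.0066,-0.0056,0.03],"spin":0},{"jaw":0,"slide":[-0.0066,-0.0056,0.041],"spin":0},{"jaw":0,"slide":[-0.0066,-0.0056,0.044],"spin":0},{"jaw":0.3,"slide":[-0.0066,-0.0056,0.044],"spin":0},{"jaw":0.6,"slide":[-0.0066,-0.0056,0.044],"spin":0},{"jaw":1,"slide":[-0.0066,-0.0056,0.044],"spin":0},{"jaw":1,"slide":[-0.0066,-0.0056,0.044],"spin":0},{"jaw":1,"slide":[-0.0066,-0.0056,0.044],"spin":0}]' 12
python3 -m pendant '[{"jaw":1,"slide":[0.002,0,-0.003],"spin":0},{"jaw":1,"slide":[0.004,0,-0.006],"spin":0},{"jaw":1,"slide":[0.007,0,-0.009],"spin":0},{"jaw":1,"slide":[0.009,0,-0.012],"spin":0},{"jaw":1,"slide":[0.011,0,-0.015],"spin":0},{"jaw":1,"slide":[0.013,0,-0.018],"spin":0},{"jaw":1,"slide":[0.015,0,-0.021],"spin":0},{"jaw":1,"slide":[0.015,0,-0.024],"spin":0},{"jaw":1,"slide":[0.015,0,-0.026],"spin":0},{"jaw":1,"slide":[0.015,0,-0.026],"spin":0}]'
python3 -c "
from h import *
tilt('w28')"
```

```text
t: 34.85
tcp_pos: [0.5239, -0.2167, 0.0663]
tool_rot: [-179.9, -0.0, -95.0]
force: [-0.4, 0.3, 1.4]
gripper_width: 0.0118
t: 35.85
tcp_pos: [0.5223, -0.2314, 0.0917]
tool_rot: [180.0, -0.0, -95.0]
force: [0.6, -1.0, -3.3]
gripper_width: 0.0125
t 35.85 tcp [ 0.5223 -0.2314  0.0917] F [ 0.56 -0.96 -3.33] w 0.0125
c [259. 270.] 3560 x -0.0567 -0.0132 z(tool) at ends [0.0517 0.0498] tilt -2.6 worldz [0.04   0.0419]
c [385. 246.] 1785 x 0.0003 0.075 z(tool) at ends [0.0537 0.0618] tilt 6.2 worldz [0.038  0.0299]
c [423. 287.] 2314 x 0.0225 0.075 z(tool) at ends [0.0562 0.0618] tilt 6.1 worldz [0.0355 0.0299]
c [354. 268.] 480 x 0.0061 0.0331 z(tool) at ends [0.0543 0.0573] tilt 6.3 worldz [0.0374 0.0344]
c [407. 266.] 284 x 0.0385 0.0536 z(tool) at ends [0.0578 0.0595] tilt 6.5 worldz [0.0339 0.0322]
```

View pics/w28.png

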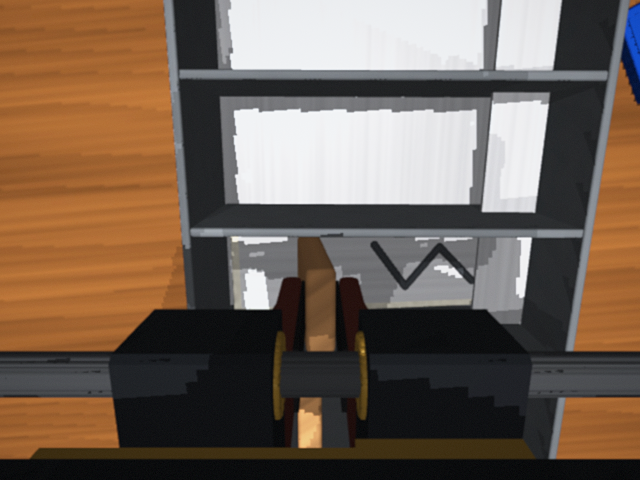

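```bash
python3 -m pendant '[{"jaw":1,"slide":[0.002,0.001,-0.002],"spin":0},{"jaw":1,"slide":[0.003,0.002,-0.004],"spin":0},{"jaw":1,"slide":[0.005,0.003,-0.006],"spin":0},{"jaw":1,"slide":[0.006,0.004,-0.008],"spin":0},{"jaw":1,"slide":[0.007,0.004,-0.010],"spin":0},{"jaw":1,"slide":[0.008,0.004,-0.012],"spin":0},{"jaw":1,"slide":[0.009,0.004,-0.014],"spin":0},{"jaw":1,"slide":[0.01,0.004,-0.016],"spin":0},{"jaw":1,"slide":[0.01,0.004,-0.018],"spin":0},{"jaw":1,"slide":[0.01,0.004,-0.018],"spin":0}]'
python3 -c "
from h import *
tilt('w29')"
python3 -m pendant '[{"jaw":1,"slide":[0.002,0,-0.001],"spin":0},{"jaw":1,"slide":[0.003,0,-0.003],"spin":0},{"jaw":1,"slide":[0.004,0,-0.005],"spin":0},{"jaw":1,"slide":[0.005,0,-0.007],"spin":0},{"jaw":1,"slide":[0.006,0,-0.009],"spin":0},{"jaw":1,"slide":[0.006,0,-0.01],"spin":0},{"jaw":1,"slide":[0.006,0,-0.011],"spin":0},{"jaw":1,"slide":[0.005,0,-0.012],"spin":0},{"jaw":1,"slide":[0.002,0,-0.013],"spin":0},{"jaw":1,"slide":[0.0,0,-0.013],"spin":0}]'
python3 -c "
from h import *
tilt('w30')"
```

```text
t: 36.9
tcp_pos: [0.5175, -0.2409, 0.11]
tool_rot: [-180.0, -0.0, -95.0]
force: [-0.6, -0.3, -3.1]
gripper_width: 0.0124
t 36.9 tcp [ 0.5175 -0.2409  0.11  ] F [-0.56 -0.27 -3.09] w 0.0124
c [350. 248.] 6741 x -0.057 0.075 z(tool) at ends [0.0398 0.0811] tilt 17.4 worldz [0.0702 0.0289]
c [345. 270.] 313 x 0.0046 0.0228 z(tool) at ends [0.0588 0.0649] tilt 18.6 worldz [0.0511 0.045 ]
c [243. 291.] 2221 x -0.0562 -0.0233 z(tool) at ends [0.04   0.0501] tilt 17.1 worldz [0.07   0.0599]
t: 37.95
tcp_pos: [0.5176, -0.2406, 0.1229]
tool_rot: [-180.0, -0.0, -95.0]
force: [-0.4, -0.9, -2.3]
gripper_width: 0.0127
t 37.95 tcp [ 0.5176 -0.2406  0.1229] F [-0.42 -0.92 -2.31] w 0.0127
c [354. 243.] 5735 x -0.0626 0.075 z(tool) at ends [0.0337 0.094 ] tilt 23.7 worldz [0.0892 0.0289]
c [240. 259.] 153 x -0.0475 -0.0347 z(tool) at ends [0.04   0.0457] tilt 23.8 worldz [0.0829 0.0773]
c [343. 269.] 296 x 0.0076 0.0194 z(tool) at ends [0.0642 0.0695] tilt 24.3 worldz [0.0587 0.0534]
c [236. 292.] 2189 x -0.0611 -0.0258 z(tool) at ends [0.0344 0.0494] tilt 23.0 worldz [0.0885 0.0736]
```

View pics/w30.png

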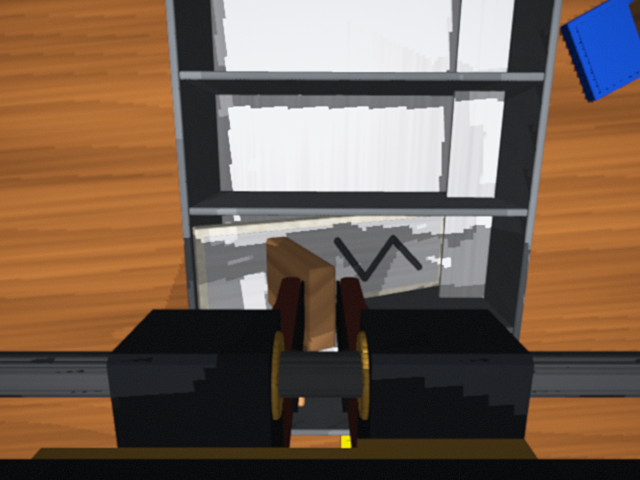

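Same state as the previous ones, tilt 23.7° and near end above the wall. Now draw it out and lift.

```bash
python3 -m pendant '[{"jaw":1,"slide":[-0.002,0,-0.0],"spin":0},{"jaw":1,"slide":[-0.005,0,-0.001],"spin":0},{"jaw":1,"slide":[-0.008,0,-0.001],"spin":0},{"jaw":1,"slide":[-0.011,0,-0.002],"spin":0},{"jaw":1,"slide":[-0.014,0,-0.002],"spin":0},{"jaw":1,"slide":[-0.016,0,-0.003],"spin":0},{"jaw":1,"slide":[-0.018,0,-0.005],"spin":0},{"jaw":1,"slide":[-0.018,0,-0.008],"spin":0},{"jaw":1,"slide":[-0.018,0,-0.011],"spin":0},{"jaw":1,"slide":[-0.018,0,-0.014],"spin":0}]'
python3 -c "
from h import *
tilt('w31')
plan(.5165,.208,.21,-91.7)"
```

```text
t: 39.0
tcp_pos: [0.5191, -0.2231, 0.137]
tool_rot: [-180.0, -0.0, -95.0]
force: [-0.4, 0.4, -0.9]
gripper_width: 0.0127
t 39.0 tcp [ 0.5191 -0.2231  0.137 ] F [-0.39  0.45 -0.95] w 0.0127
c [292. 213.] 278 x -0.0422 0.005 z(tool) at ends [0.1329 0.1328] tilt -0.1 worldz [0.0042 0.0043]
c [325. 228.] 3761 x -0.0607 0.075 z(tool) at ends [0.0356 0.0909] tilt 22.2 worldz [0.1014 0.0461]
c [417. 267.] 2159 x 0.0365 0.075 z(tool) at ends [0.0752 0.0909] tilt 22.2 worldz [0.0619 0.0461]
c [246. 257.] 196 x -0.0455 -0.0312 z(tool) at ends [0.0418 0.0475] tilt 21.8 worldz [0.0953 0.0896]
c [344. 269.] 346 x 0.0064 0.0222 z(tool) at ends [0.0628 0.0693] tilt 22.2 worldz [0.0742 0.0677]
c [238. 292.] 2220 x -0.0599 -0.0259 z(tool) at ends [0.036  0.0495] tilt 21.7 worldz [0.1011 0.0875]
t 39.05 tcp [ 0.5193 -0.2232  0.1377] rot [-1.7994e+02 -3.0000e-02 -9.5000e+01] F [ 1.26  0.46 -0.59] w 0.0125
slide [-0.4293, 0.0403, -0.0725] spin -0.0577
```

View pics/w31.png

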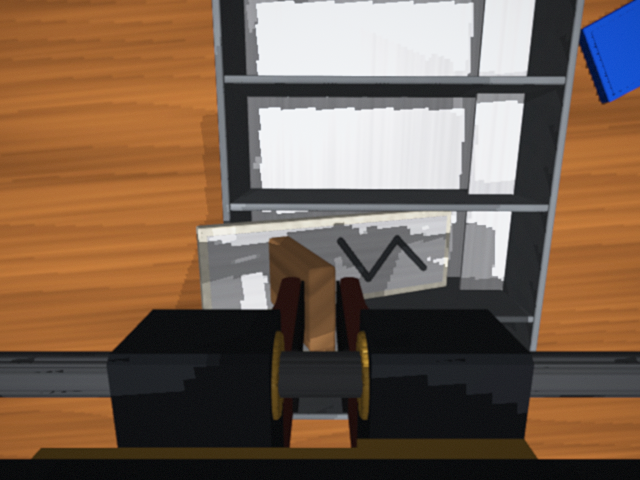

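```bash
python3 -m pendant '[{"jaw":1,"slide":[0,0,-0.01],"spin":0},{"jaw":1,"slide":[0,0,-0.025],"spin":0},{"jaw":1,"slide":[0,0,-0.04],"spin":0},{"jaw":1,"slide":[-0.005,0,-0.055],"spin":0},{"jaw":1,"slide":[-0.015,0.001,-0.068],"spin":0},{"jaw":1,"slide":[-0.035,0.003,-0.073],"spin":0},{"jaw":1,"slide":[-0.06,0.005,-0.073],"spin":0},{"jaw":1,"slide":[-0.09,0.008,-0.073],"spin":0},{"jaw":1,"slide":[-0.12,0.011,-0.073],"spin":0},{"jaw":1,"slide":[-0.15,0.014,-0.073],"spin":0}]' 25
python3 -m pendant '[{"jaw":1,"slide":[-0.033,0.003,0],"spin":-0.01},{"jaw":1,"slide":[-0.068,0.006,0],"spin":-0.02},{"jaw":1,"slide":[-0.105,0.009,0],"spin":-0.03},{"jaw":1,"slide":[-0.142,0.013,0],"spin":-0.04},{"jaw":1,"slide":[-0.18,0.017,0],"spin":-0.05},{"jaw":1,"slide":[-0.215,0.02,0],"spin":-0.057},{"jaw":1,"slide":[-0.245,0.023,0],"spin":-0.057},{"jaw":1,"slide":[-0.265,0.025,0],"spin":-0.057},{"jaw":1,"slide":[-0.276,0.026,0],"spin":-0.057},{"jaw":1,"slide":[-0.279,0.026,0],"spin":-0.057}]'
python3 -c "
from h import *
plan(.5165,.208,.116,-91.7)
tilt('w32')"
```

```text
t: 40.05
tcp_pos: [0.518, -0.0704, 0.2107]
tool_rot: [-179.9, 0.0, -95.0]
force: [0.5, 0.1, -1.6]
gripper_width: 0.0122
t: 41.05
tcp_pos: [0.5162, 0.2091, 0.2102]
tool_rot: [-180.0, 0.0, -91.6]
force: [0.0, -0.1, -0.7]
gripper_width: 0.0125
t 41.05 tcp [0.5162 0.2091 0.2102] rot [-1.7999e+02  1.0000e-02 -9.1630e+01] F [ 0.01 -0.1  -0.68] w 0.0125
slide [0.0012, -0.0003, 0.0942] spin 0.0013
t 41.05 tcp [0.5162 0.2091 0.2102] F [ 0.01 -0.1  -0.68] w 0.0125
c [328. 202.] 3424 x -0.0499 0.0749 z(tool) at ends [0.1958 0.1957] tilt -0.0 worldz [0.0143 0.0144]
c [253. 206.] 228 x -0.0569 -0.0507 z(tool) at ends [0.1714 0.173 ] tilt 14.7 worldz [0.0387 0.0371]
c [355. 246.] 7710 x -0.0616 0.075 z(tool) at ends [0.0352 0.091 ] tilt 22.2 worldz [0.175  0.1191]
c [247. 259.] 221 x -0.0471 -0.0279 z(tool) at ends [0.041  0.0486] tilt 21.8 worldz [0.1692 0.1615]
c [237. 292.] 2178 x -0.0599 -0.0256 z(tool) at ends [0.0358 0.0496] tilt 21.9 worldz [0.1743 0.1606]
```

View pics/w32.png

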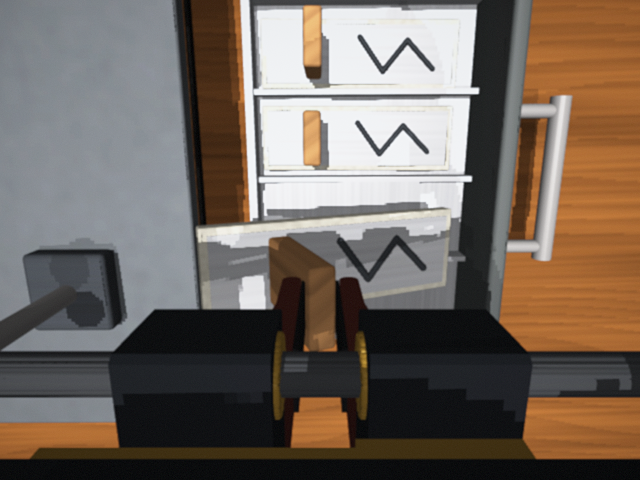

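```bash
python3 -m pendant '[{"jaw":1,"slide":[0,0,0.01],"spin":0},{"jaw":1,"slide":[0,0,0.025],"spin":0},{"jaw":1,"slide":[0,0,0.04],"spin":0},{"jaw":1,"slide":[0,0,0.055],"spin":0},{"jaw":1,"slide":[0,0,0.07],"spin":0},{"jaw":1,"slide":[0,0,0.08],"spin":0},{"jaw":1,"slide":[0,0,0.088],"spin":0},{"jaw":1,"slide":[0,0,0.093],"spin":0},{"jaw":1,"slide":[0,0,0.096],"spin":0},{"jaw":1,"slide":[0,0,0.099],"spin":0}]' 12
python3 -m pendant '[{"jaw":1,"slide":[0,0,0.003],"spin":0},{"jaw":1,"slide":[0,0,0.006],"spin":0},{"jaw":1,"slide":[0,0,0.009],"spin":0},{"jaw":1,"slide":[0,0,0.012],"spin":0},{"jaw":1,"slide":[0,0,0.015],"spin":0},{"jaw":1,"slide":[0,0,0.018],"spin":0},{"jaw":1,"slide":[0,0,0.021],"spin":0},{"jaw":1,"slide":[0,0,0.024],"spin":0},{"jaw":1,"slide":[0,0,0.026],"spin":0},{"jaw":1,"slide":[0,0,0.026],"spin":0}]'
python3 -c "
from h import *
plan(.5165,.2145,.079,-91.7)
tilt('w33')"
```

```text
t: 42.1
tcp_pos: [0.5174, 0.209, 0.1123]
tool_rot: [-179.8, 0.1, -91.7]
force: [-0.2, 3.0, 3.2]
gripper_width: 0.0126
t: 43.1
tcp_pos: [0.5163, 0.2076, 0.084]
tool_rot: [180.0, -0.0, -91.7]
force: [0.1, -0.1, 0.2]
gripper_width: 0.0115
t 43.1 tcp [0.5163 0.2076 0.084 ] rot [ 1.7995e+02 -4.0000e-02 -9.1730e+01] F [ 0.06 -0.11  0.17] w 0.0115
slide [-0.0069, 0.0, 0.005] spin -0.0006
t 43.1 tcp [0.5163 0.2076 0.084 ] F [ 0.06 -0.11  0.17] w 0.0115
c [321. 248.] 9380 x -0.0519 0.075 z(tool) at ends [0.0568 0.0571] tilt 0.1 worldz [0.0272 0.0269]
c [212. 233.] 209 x -0.0585 -0.052 z(tool) at ends [0.0455 0.0459] tilt 3.3 worldz [0.0385 0.0381]
c [215. 277.] 717 x -0.058 -0.0518 z(tool) at ends [0.0458 0.0457] tilt -0.6 worldz [0.0382 0.0383]
c [412. 288.] 3129 x 0.0171 0.075 z(tool) at ends [0.0564 0.059 ] tilt 2.6 worldz [0.0277 0.0251]
c [357. 265.] 493 x 0.0068 0.0373 z(tool) at ends [0.0559 0.0572] tilt 2.5 worldz [0.0282 0.0268]
c [413. 266.] 334 x 0.0418 0.0583 z(tool) at ends [0.0573 0.0583] tilt 3.3 worldz [0.0267 0.0258]
```

View pics/w33.png

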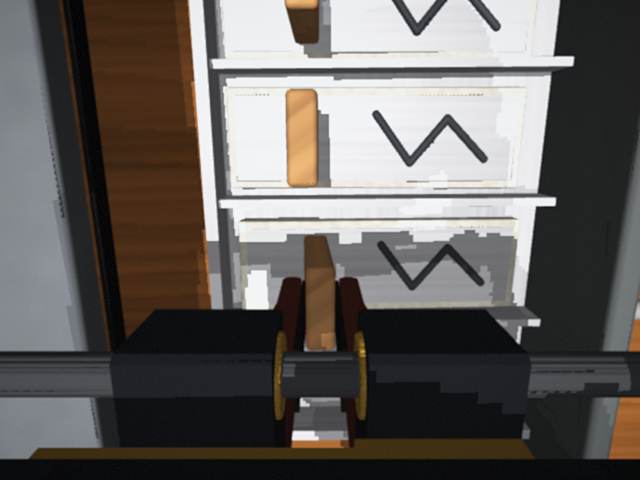

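```bash
python3 -m pendant '[{"jaw":1,"slide":[-0.002,0,0.001],"spin":0},{"jaw":1,"slide":[-0.004,0,0.003],"spin":0},{"jaw":1,"slide":[-0.006,0,0.005],"spin":0},{"jaw":0.7,"slide":[-0.006,0,0.005],"spin":0},{"jaw":0.4,"slide":[-0.006,0,0.005],"spin":0},{"jaw":0,"slide":[-0.006,0,0.005],"spin":0},{"jaw":0,"slide":[-0.006,0,0.005],"spin":0},{"jaw":0,"slide":[-0.006,0,-0.01],"spin":0},{"jaw":0,"slide":[-0.006,0,-0.03],"spin":0},{"jaw":0,"slide":[-0.006,0,-0.06],"spin":0}]'
python3 -c "
from h import *
tilt('w34')
plan(.456,-.2196,.11,-95.0)"
```

```text
t: 44.15
tcp_pos: [0.5161, 0.2136, 0.1448]
tool_rot: [179.9, -0.0, -91.7]
force: [-0.1, 1.0, 0.5]
gripper_width: 0.0436
t 44.15 tcp [0.5161 0.2136 0.1448] F [-0.13  1.01  0.51] w 0.0436
c [245. 240.] 711 x -0.0604 -0.0461 z(tool) at ends [0.1327 0.1   ] tilt -66.4 worldz [0.0122 0.0448]
c [343. 235.] 9885 x -0.0465 0.075 z(tool) at ends [0.1222 0.1207] tilt -0.7 worldz [0.0226 0.0241]
t 44.2 tcp [0.5184 0.2144 0.1523] rot [-1.7959e+02  1.6000e-01 -9.1730e+01] F [ 0.34 -1.04  3.5 ] w 0.0438
slide [0.4358, 0.0495, 0.0407] spin 0.057
```

View pics/w34.png

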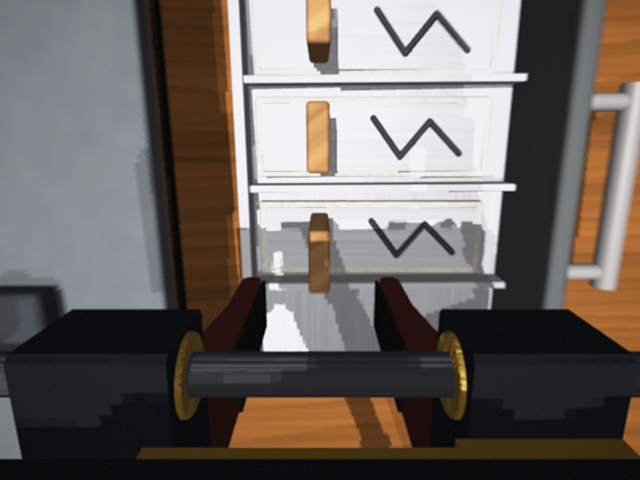

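```bash
python3 -m pendant '[{"jaw":0,"slide":[0.015,0.002,-0.01],"spin":0},{"jaw":0,"slide":[0.05,0.006,-0.015],"spin":0},{"jaw":0,"slide":[0.1,0.012,-0.015],"spin":0.01},{"jaw":0,"slide":[0.15,0.018,-0.015],"spin":0.02},{"jaw":0,"slide":[0.2,0.024,-0.015],"spin":0.03},{"jaw":0,"slide":[0.25,0.03,-0.015],"spin":0.04},{"jaw":0,"slide":[0.3,0.035,-0.015],"spin":0.05},{"jaw":0,"slide":[0.35,0.04,-0.01],"spin":0.057},{"jaw":0,"slide":[0.395,0.044,-0.0],"spin":0.057},{"jaw":0,"slide":[0.427,0.0475,0.01],"spin":0.057}]'
python3 -m pendant '[{"jaw":0,"slide":[0.006,0.0,0.005],"spin":0},{"jaw":0,"slide":[0.008,0,0.01],"spin":0},{"jaw":0,"slide":[0.008,0,0.015],"spin":0},{"jaw":0,"slide":[0.008,0,0.02],"spin":0},{"jaw":0,"slide":[0.008,0,0.024],"spin":0},{"jaw":0,"slide":[0.008,0,0.025],"spin":0},{"jaw":0,"slide":[0.008,0,0.025],"spin":0},{"jaw":0,"slide":[0.008,0,0.025],"spin":0},{"jaw":0,"slide":[0.008,0,0.025],"spin":0},{"jaw":0,"slide":[0.008,0,0.025],"spin":0}]'
python3 -c "
from h import *
blk('w35')
plan(.456,-.2196,.066,-95.0)"
```

```text
t: 45.2
tcp_pos: [0.4547, -0.2149, 0.1346]
tool_rot: [180.0, -0.1, -95.1]
force: [-0.4, 0.3, -0.2]
gripper_width: 0.044
t: 46.2
tcp_pos: [0.4558, -0.2195, 0.1099]
tool_rot: [-180.0, -0.0, -95.0]
force: [-0.4, 0.5, 0.9]
gripper_width: 0.0436
t 46.2 tcp [ 0.4558 -0.2195  0.1099] rot [-1.7998e+02 -1.0000e-02 -9.5000e+01] F [-0.4  0.5  0.9]
px [322. 276.] 1643 tool xy [-0.      0.0007] size [0.0117 0.0359] ang 0.1 z 0.0731 world [ 0.4559 -0.2195  0.0731]
t 46.25 tcp [ 0.4558 -0.2195  0.1098] rot [-1.7998e+02 -1.0000e-02 -9.5000e+01] F [ 0.02 -0.29  0.56] w 0.044
slide [0.0, -0.0002, 0.0438] spin 0.0
```

View pics/w35.png

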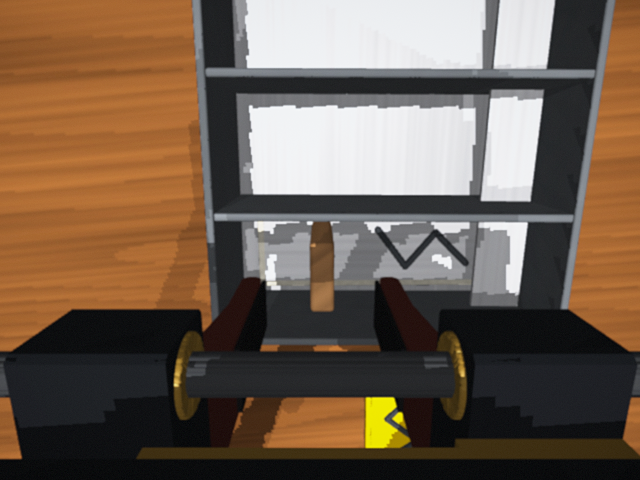

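```bash
python3 -m pendant '[{"jaw":0,"slide":[0,0,0.015],"spin":0},{"jaw":0,"slide":[0,0,0.03],"spin":0},{"jaw":0,"slide":[0,0,0.041],"spin":0},{"jaw":0,"slide":[0,0,0.044],"spin":0},{"jaw":0.3,"slide":[0,0,0.044],"spin":0},{"jaw":0.6,"slide":[0,0,0.044],"spin":0},{"jaw":1,"slide":[0,0,0.044],"spin":0},{"jaw":1,"slide":[0,0,0.044],"spin":0},{"jaw":1,"slide":[0,0,0.044],"spin":0},{"jaw":1,"slide":[0,0,0.044],"spin":0}]' 12
python3 -m pendant '[{"jaw":1,"slide":[0.001,0,-0.003],"spin":0},{"jaw":1,"slide":[0.002,0,-0.006],"spin":0},{"jaw":1,"slide":[0.003,0,-0.009],"spin":0},{"jaw":1,"slide":[0.004,0,-0.012],"spin":0},{"jaw":1,"slide":[0.005,0,-0.015],"spin":0},{"jaw":1,"slide":[0.006,0,-0.018],"spin":0},{"jaw":1,"slide":[0.006,0,-0.021],"spin":0},{"jaw":1,"slide":[0.006,0,-0.024],"spin":0},{"jaw":1,"slide":[0.006,0,-0.026],"spin":0},{"jaw":1,"slide":[0.006,0,-0.026],"spin":0}]'
python3 -c "
from h import *
tilt('w36')"
```

```text
t: 47.25
tcp_pos: [0.456, -0.2197, 0.0662]
tool_rot: [-179.9, -0.0, -95.0]
force: [0.7, -0.5, 1.8]
gripper_width: 0.0119
t: 48.25
tcp_pos: [0.4552, -0.2254, 0.0918]
tool_rot: [-180.0, 0.0, -95.0]
force: [-0.4, -0.5, -3.5]
gripper_width: 0.0116
t 48.25 tcp [ 0.4552 -0.2254  0.0918] F [-0.45 -0.45 -3.49] w 0.0116
c [260. 264.] 4217 x -0.0567 0.0129 z(tool) at ends [0.0525 0.0482] tilt -3.5 worldz [0.0393 0.0436]
c [390. 243.] 2693 x -0.0018 0.075 z(tool) at ends [0.0534 0.0619] tilt 6.3 worldz [0.0384 0.0299]
c [406. 267.] 321 x 0.038 0.0537 z(tool) at ends [0.0578 0.0596] tilt 6.5 worldz [0.034  0.0322]
c [422. 288.] 2329 x 0.022 0.075 z(tool) at ends [0.0561 0.0619] tilt 6.3 worldz [0.0357 0.0299]
c [353. 267.] 368 x 0.0061 0.0331 z(tool) at ends [0.0542 0.0572] tilt 6.3 worldz [0.0376 0.0346]
```

```bash
python3 -m pendant '[{"jaw":1,"slide":[0.002,0,-0.002],"spin":0},{"jaw":1,"slide":[0.003,0,-0.004],"spin":0},{"jaw":1,"slide":[0.005,0,-0.006],"spin":0},{"jaw":1,"slide":[0.006,0,-0.008],"spin":0},{"jaw":1,"slide":[0.007,0,-0.010],"spin":0},{"jaw":1,"slide":[0.008,0,-0.012],"spin":0},{"jaw":1,"slide":[0.009,0,-0.014],"spin":0},{"jaw":1,"slide":[0.01,0,-0.016],"spin":0},{"jaw":1,"slide":[0.01,0,-0.018],"spin":0},{"jaw":1,"slide":[0.01,0,-0.018],"spin":0}]'
python3 -c "
from h import *
tilt('w37')"
python3 -m pendant '[{"jaw":1,"slide":[0.002,0,-0.001],"spin":0},{"jaw":1,"slide":[0.003,0,-0.003],"spin":0},{"jaw":1,"slide":[0.004,0,-0.005],"spin":0},{"jaw":1,"slide":[0.005,0,-0.007],"spin":0},{"jaw":1,"slide":[0.006,0,-0.009],"spin":0},{"jaw":1,"slide":[0.006,0,-0.01],"spin":0},{"jaw":1,"slide":[0.006,0,-0.011],"spin":0},{"jaw":1,"slide":[0.005,0,-0.012],"spin":0},{"jaw":1,"slide":[0.002,0,-0.013],"spin":0},{"jaw":1,"slide":[0.0,0,-0.013],"spin":0}]'
python3 -c "
from h import *
tilt('w38')"
```

```text
t: 49.3
tcp_pos: [0.4544, -0.2354, 0.1101]
tool_rot: [-180.0, -0.0, -95.0]
force: [-0.1, -1.0, -2.9]
gripper_width: 0.0127
t 49.3 tcp [ 0.4544 -0.2354  0.1101] F [-0.09 -0.99 -2.92] w 0.0127
c [258. 238.] 2602 x -0.0573 0.0128 z(tool) at ends [0.0396 0.0619] tilt 17.6 worldz [0.0704 0.0482]
c [409. 257.] 4124 x 0.0067 0.075 z(tool) at ends [0.0599 0.0812] tilt 17.4 worldz [0.0502 0.0289]
c [330. 248.] 170 x -0.005 0.0151 z(tool) at ends [0.0559 0.0623] tilt 17.6 worldz [0.0542 0.0478]
c [341. 270.] 207 x 0.0074 0.0165 z(tool) at ends [0.0601 0.0626] tilt 15.3 worldz [0.05   0.0475]
c [243. 291.] 2234 x -0.0565 -0.0233 z(tool) at ends [0.0398 0.05  ] tilt 17.0 worldz [0.0702 0.0601]
t: 50.35
tcp_pos: [0.4544, -0.2351, 0.1229]
tool_rot: [-180.0, -0.0, -95.0]
force: [-0.8, -0.2, -2.6]
gripper_width: 0.0128
t 50.35 tcp [ 0.4544 -0.2351  0.1229] F [-0.84 -0.16 -2.59] w 0.0128
c [251. 219.] 303 x -0.0662 -0.0175 z(tool) at ends [0.1186 0.1188] tilt 0.2 worldz [0.0043 0.0041]
c [354. 245.] 5953 x -0.0625 0.075 z(tool) at ends [0.0338 0.094 ] tilt 23.7 worldz [0.0891 0.0289]
c [248. 258.] 165 x -0.0437 -0.0309 z(tool) at ends [0.0416 0.0471] tilt 23.4 worldz [0.0813 0.0757]
c [341. 268.] 269 x 0.007 0.0169 z(tool) at ends [0.0642 0.0683] tilt 22.5 worldz [0.0587 0.0546]
c [236. 292.] 2200 x -0.0609 -0.0266 z(tool) at ends [0.0343 0.0489] tilt 23.0 worldz [0.0886 0.074 ]
```

View pics/w38.png

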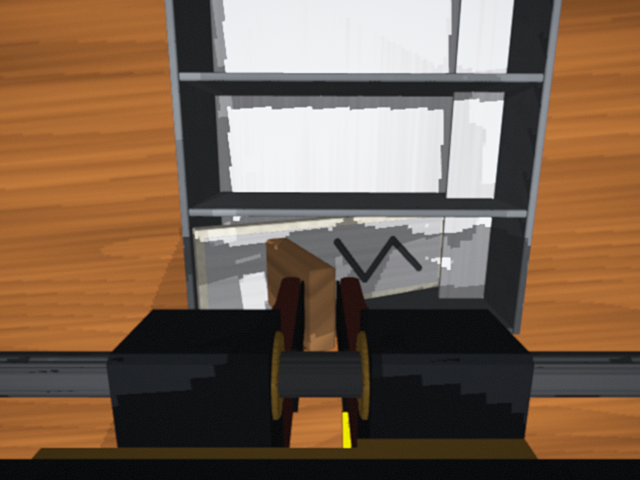

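```bash
python3 -m pendant '[{"jaw":1,"slide":[-0.002,0,-0.0],"spin":0},{"jaw":1,"slide":[-0.005,0,-0.001],"spin":0},{"jaw":1,"slide":[-0.008,0,-0.001],"spin":0},{"jaw":1,"slide":[-0.011,0,-0.002],"spin":0},{"jaw":1,"slide":[-0.014,0,-0.002],"spin":0},{"jaw":1,"slide":[-0.016,0,-0.003],"spin":0},{"jaw":1,"slide":[-0.018,0,-0.005],"spin":0},{"jaw":1,"slide":[-0.018,0,-0.008],"spin":0},{"jaw":1,"slide":[-0.018,0,-0.011],"spin":0},{"jaw":1,"slide":[-0.018,0,-0.014],"spin":0}]'
python3 -c "
from h import *
tilt('w39')
plan(.4505,.2095,.21,-91.7)"
```

```text
t: 51.4
tcp_pos: [0.4559, -0.2176, 0.137]
tool_rot: [-180.0, -0.0, -95.0]
force: [0.1, -0.3, -0.5]
gripper_width: 0.0125
t 51.4 tcp [ 0.4559 -0.2176  0.137 ] F [ 0.14 -0.31 -0.47] w 0.0125
c [285. 215.] 478 x -0.0487 0.0078 z(tool) at ends [0.1328 0.1326] tilt -0.1 worldz [0.0043 0.0044]
c [324. 228.] 3761 x -0.0612 0.0748 z(tool) at ends [0.0357 0.0905] tilt 21.9 worldz [0.1013 0.0466]
c [414. 268.] 2414 x 0.0285 0.075 z(tool) at ends [0.0716 0.0904] tilt 22.0 worldz [0.0655 0.0466]
c [343. 269.] 318 x 0.0064 0.0197 z(tool) at ends [0.0625 0.0682] tilt 22.8 worldz [0.0745 0.0689]
c [238. 292.] 2235 x -0.0598 -0.0262 z(tool) at ends [0.0361 0.0493] tilt 21.5 worldz [0.101  0.0877]
t 51.45 tcp [ 0.4561 -0.2177  0.1376] rot [-1.7994e+02 -3.0000e-02 -9.5010e+01] F [-0.2   1.17 -0.36] w 0.013
slide [-0.4251, 0.0428, -0.0726] spin -0.0577
```

View pics/w39.png

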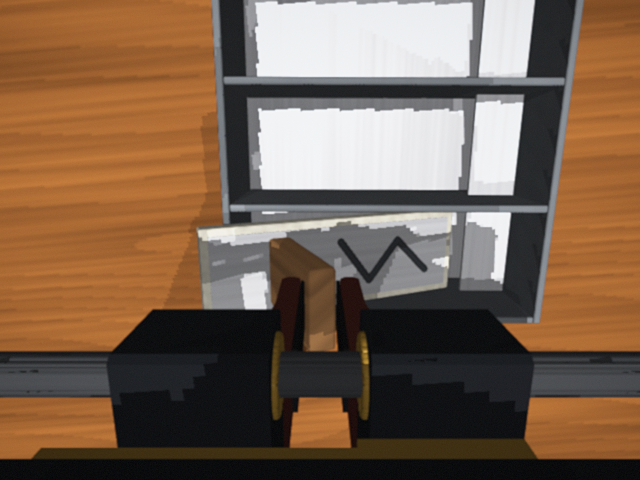

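```bash
python3 -m pendant '[{"jaw":1,"slide":[0,0,-0.01],"spin":0},{"jaw":1,"slide":[0,0,-0.025],"spin":0},{"jaw":1,"slide":[0,0,-0.04],"spin":0},{"jaw":1,"slide":[-0.005,0,-0.055],"spin":0},{"jaw":1,"slide":[-0.015,0.001,-0.068],"spin":0},{"jaw":1,"slide":[-0.035,0.003,-0.073],"spin":0},{"jaw":1,"slide":[-0.06,0.006,-0.073],"spin":0},{"jaw":1,"slide":[-0.09,0.009,-0.073],"spin":0},{"jaw":1,"slide":[-0.12,0.012,-0.073],"spin":0},{"jaw":1,"slide":[-0.15,0.015,-0.073],"spin":0}]' 25
python3 -m pendant '[{"jaw":1,"slide":[-0.033,0.003,0],"spin":-0.01},{"jaw":1,"slide":[-0.068,0.006,0],"spin":-0.02},{"jaw":1,"slide":[-0.105,0.01,0],"spin":-0.03},{"jaw":1,"slide":[-0.142,0.014,0],"spin":-0.04},{"jaw":1,"slide":[-0.18,0.018,0],"spin":-0.05},{"jaw":1,"slide":[-0.215,0.021,0],"spin":-0.057},{"jaw":1,"slide":[-0.242,0.024,0],"spin":-0.057},{"jaw":1,"slide":[-0.262,0.026,0],"spin":-0.057},{"jaw":1,"slide":[-0.272,0.027,0],"spin":-0.057},{"jaw":1,"slide":[-0.275,0.0275,0],"spin":-0.057}]'
python3 -c "
from h import *
plan(.4505,.2095,.116,-91.7)
tilt('w40')"
```

```text
t: 52.45
tcp_pos: [0.4538, -0.0649, 0.2107]
tool_rot: [-179.9, 0.0, -95.0]
force: [0.2, 0.4, -1.6]
gripper_width: 0.0124
t: 53.45
tcp_pos: [0.4502, 0.2107, 0.2101]
tool_rot: [-180.0, 0.0, -91.6]
force: [0.1, -0.2, -1.3]
gripper_width: 0.0121
t 53.45 tcp [0.4502 0.2107 0.2101] rot [-1.7999e+02  1.0000e-02 -9.1630e+01] F [ 0.11 -0.19 -1.27] w 0.0121
slide [0.0012, -0.0004, 0.0941] spin 0.0012
t 53.45 tcp [0.4502 0.2107 0.2101] F [ 0.11 -0.19 -1.27] w 0.0121
c [330. 202.] 3626 x -0.0498 0.075 z(tool) at ends [0.1952 0.1958] tilt 0.3 worldz [0.0149 0.0143]
c [253. 207.] 229 x -0.0569 -0.0508 z(tool) at ends [0.1715 0.173 ] tilt 14.1 worldz [0.0386 0.0371]
c [327. 228.] 4506 x -0.0608 0.0749 z(tool) at ends [0.0357 0.0907] tilt 22.1 worldz [0.1744 0.1194]
c [401. 270.] 3142 x 0.0082 0.0749 z(tool) at ends [0.0634 0.0905] tilt 22.1 worldz [0.1467 0.1196]
c [243. 259.] 308 x -0.0519 -0.0284 z(tool) at ends [0.039  0.0483] tilt 21.5 worldz [0.1711 0.1618]
c [238. 292.] 2157 x -0.0597 -0.0262 z(tool) at ends [0.036  0.0492] tilt 21.5 worldz [0.1741 0.1609]
```

View pics/w40.png

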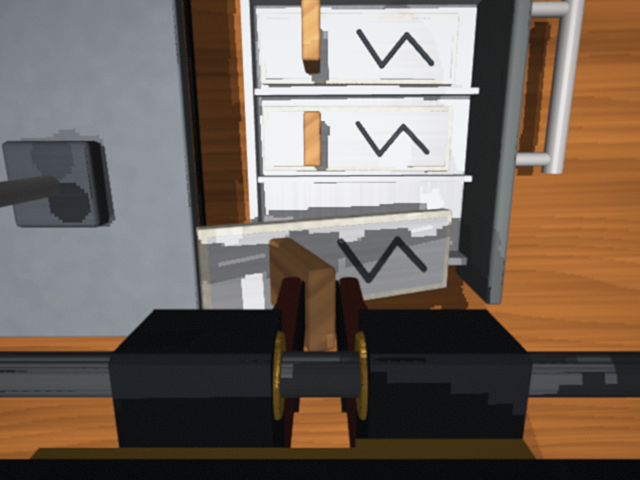

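```bash
python3 -m pendant '[{"jaw":1,"slide":[0,0,0.01],"spin":0},{"jaw":1,"slide":[0,0,0.025],"spin":0},{"jaw":1,"slide":[0,0,0.04],"spin":0},{"jaw":1,"slide":[0,0,0.055],"spin":0},{"jaw":1,"slide":[0,0,0.07],"spin":0},{"jaw":1,"slide":[0,0,0.08],"spin":0},{"jaw":1,"slide":[0,0,0.088],"spin":0},{"jaw":1,"slide":[0,0,0.093],"spin":0},{"jaw":1,"slide":[0,0,0.096],"spin":0},{"jaw":1,"slide":[0,0,0.099],"spin":0}]' 12
python3 -m pendant '[{"jaw":1,"slide":[0,0,0.003],"spin":0},{"jaw":1,"slide":[0,0,0.006],"spin":0},{"jaw":1,"slide":[0,0,0.009],"spin":0},{"jaw":1,"slide":[0,0,0.012],"spin":0},{"jaw":1,"slide":[0,0,0.015],"spin":0},{"jaw":1,"slide":[0,0,0.018],"spin":0},{"jaw":1,"slide":[0,0,0.021],"spin":0},{"jaw":1,"slide":[0,0,0.024],"spin":0},{"jaw":1,"slide":[0,0,0.026],"spin":0},{"jaw":1,"slide":[0,0,0.026],"spin":0}]'
python3 -c "
from h import *
plan(.4505,.2165,.079,-91.7)
tilt('w41')"
```

```text
t: 54.5
tcp_pos: [0.4513, 0.2107, 0.1122]
tool_rot: [-179.8, 0.2, -91.7]
force: [0.2, 2.3, 4.6]
gripper_width: 0.0127
t: 55.5
tcp_pos: [0.4503, 0.2093, 0.0841]
tool_rot: [180.0, -0.0, -91.7]
force: [-0.9, 0.1, 0.3]
gripper_width: 0.0116
t 55.5 tcp [0.4503 0.2093 0.0841] rot [ 1.7996e+02 -4.0000e-02 -9.1740e+01] F [-0.94  0.14  0.31] w 0.0116
slide [-0.0072, 0.0, 0.0051] spin -0.0006
t 55.5 tcp [0.4503 0.2093 0.0841] F [-0.94  0.14  0.31] w 0.0116
c [345. 257.] 13461 x -0.0513 0.075 z(tool) at ends [0.0566 0.0583] tilt 0.8 worldz [0.0275 0.0258]
c [214. 267.] 926 x -0.0687 -0.0516 z(tool) at ends [0.0542 0.0441] tilt -30.6 worldz [0.0299 0.04  ]
c [413. 267.] 358 x 0.0412 0.0588 z(tool) at ends [0.0575 0.058 ] tilt 1.5 worldz [0.0265 0.0261]
```

View pics/w41.png

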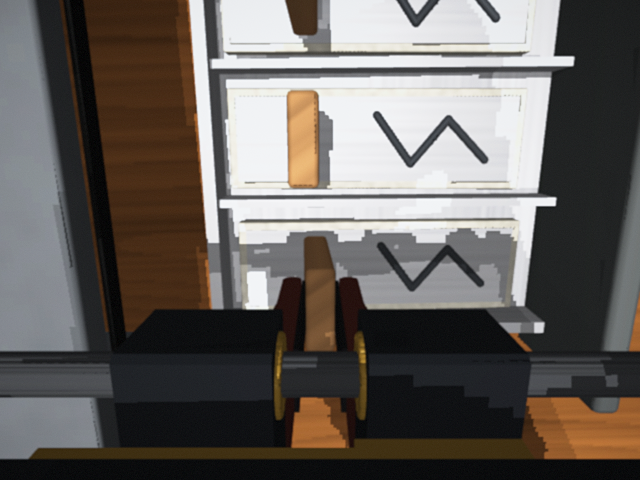

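```bash
python3 -c "
from h import *
plan(.4505,.2165,.079,-91.7)"
python3 -m pendant '[{"jaw":1,"slide":[-0.002,0,0.001],"spin":0},{"jaw":1,"slide":[-0.004,0,0.003],"spin":0},{"jaw":1,"slide":[-0.006,0,0.005],"spin":0},{"jaw":0.7,"slide":[-0.006,0,0.005],"spin":0},{"jaw":0.4,"slide":[-0.006,0,0.005],"spin":0},{"jaw":0,"slide":[-0.006,0,0.005],"spin":0},{"jaw":0,"slide":[-0.006,0,0.005],"spin":0},{"jaw":0,"slide":[-0.006,0,-0.01],"spin":0},{"jaw":0,"slide":[-0.006,0,-0.03],"spin":0},{"jaw":0,"slide":[-0.006,0,-0.06],"spin":0}]'
python3 -c "
from h import *
tilt('w42')
plan(.4505,.15,.30,-91.7)"
```

```text
t 55.55 tcp [0.4504 0.2092 0.0842] rot [ 1.7996e+02 -5.0000e-02 -9.1740e+01] F [-0.37 -0.11 -0.2 ] w 0.0116
slide [-0.0073, 0.0001, 0.0052] spin -0.0007
t: 56.55
tcp_pos: [0.45, 0.2153, 0.145]
tool_rot: [179.9, -0.0, -91.7]
force: [0.2, 0.3, -0.2]
gripper_width: 0.0437
t 56.55 tcp [0.45   0.2153 0.145 ] F [ 0.17  0.28 -0.18] w 0.0437
c [343. 235.] 9813 x -0.0459 0.075 z(tool) at ends [0.1222 0.1208] tilt -0.6 worldz [0.0228 0.0241]
c [245. 240.] 692 x -0.0602 -0.046 z(tool) at ends [0.1289 0.1013] tilt -62.8 worldz [0.0161 0.0437]
t 56.6 tcp [0.4523 0.2162 0.152 ] rot [-179.6     0.18  -91.73] F [0.27 0.14 4.14] w 0.0439
slide [0.0658, -0.0012, -0.1482] spin -0.0006
```

View pics/w42.png

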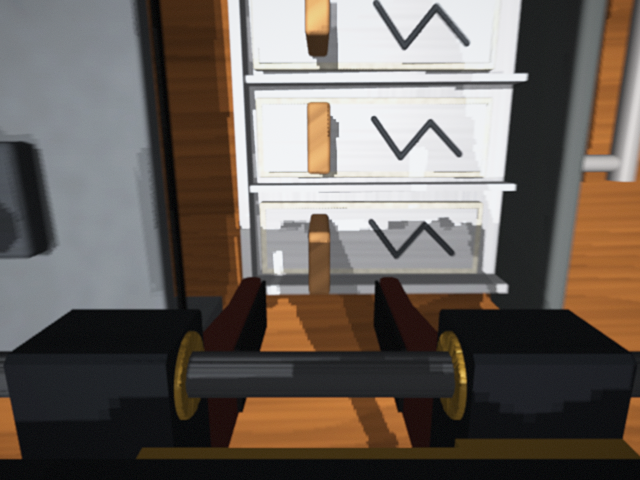

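```bash
python3 -c "
from h import *
print(arm.observe()['qpos'].round(1))
plan(.545,-.02,.22,178.3)"
```

```text
[ 21.7 -10.7  93.    0.   97.2 113.4]
t 56.6 tcp [0.4523 0.2162 0.152 ] rot [-179.6     0.18  -91.73] F [0.27 0.14 4.14] w 0.0439
slide [0.2331, -0.1003, -0.068] spin 1.5702
```

```bash
python3 -m pendant '[{"jaw":0.3,"slide":[0.01,0,-0.03],"spin":-0.1},{"jaw":0.6,"slide":[0.03,-0.01,-0.05],"spin":-0.24},{"jaw":1,"slide":[0.06,-0.025,-0.07],"spin":-0.38},{"jaw":1,"slide":[0.09,-0.04,-0.075],"spin":-0.52},{"jaw":1,"slide":[0.12,-0.05,-0.075],"spin":-0.66},{"jaw":1,"slide":[0.15,-0.065,-0.075],"spin":-0.8},{"jaw":1,"slide":[0.18,-0.08,-0.075],"spin":-0.94},{"jaw":1,"slide":[0.205,-0.09,-0.075],"spin":-1.08},{"jaw":1,"slide":[0.225,-0.098,-0.075],"spin":-1.22},{"jaw":1,"slide":[0.233,-0.1,-0.075],"spin":-1.35}]'
python3 -c "
from h import *
plan(.545,-.02,.12,-1.7)"
```

```text
t: 57.6
tcp_pos: [0.5442, -0.0223, 0.2204]
tool_rot: [180.0, -0.1, -14.2]
force: [-0.3, 0.5, 0.4]
gripper_width: 0.0005
t 57.6 tcp [ 0.5442 -0.0223  0.2204] rot [ 1.7998e+02 -6.0000e-02 -1.4190e+01] F [-0.3   0.53  0.38] w 0.0005
slide [0.0001, -0.0025, 0.1004] spin -0.2179
```

```bash
python3 -m pendant '[{"jaw":1,"slide":[0,0,0.01],"spin":-0.1},{"jaw":1,"slide":[0,0,0.02],"spin":-0.2},{"jaw":1,"slide":[0,0,0.04],"spin":-0.22},{"jaw":1,"slide":[0,0,0.06],"spin":-0.22},{"jaw":1,"slide":[0,0,0.07],"spin":-0.22},{"jaw":1,"slide":[0,0,0.08],"spin":-0.22},{"jaw":1,"slide":[0,0,0.08],"spin":-0.22},{"jaw":1,"slide":[0,0,0.08],"spin":-0.22},{"jaw":1,"slide":[0,0,0.08],"spin":-0.22},{"jaw":1,"slide":[0,0,0.08],"spin":-0.22}]'
python3 - <<'E'
from h import *
plan(.545,.025,.042,-1.7)
im,d,K,T=snap('wrist','w43'); P=cloud(K,T,d); snap('top','top2')
m=(P[...,2]>0.05)&(P[...,2]<0.065)&(d>0)&(P[...,0]>.47)&(P[...,0]<.62)&(P[...,1]<.09)&(P[...,1]>0.02)
q=P[m]; print(len(q)); 
if len(q): r=cv2.minAreaRect(q[:,:2].astype(np.float32)); print(r, cv2.boxPoints(r).round(4).tolist(), np.percentile(q[:,2],95))
E
```

```text
t: 58.6
tcp_pos: [0.5441, -0.0203, 0.1406]
tool_rot: [180.0, -0.1, -1.8]
force: [-0.1, 0.2, -0.0]
gripper_width: 0.0001
t 58.6 tcp [ 0.5441 -0.0203  0.1406] rot [ 1.7999e+02 -9.0000e-02 -1.7800e+00] F [-0.11  0.17 -0.  ] w 0.0001
slide [-0.0006, -0.0454, 0.0986] spin -0.0013
8504
((0.544359028339386, 0.0533403642475605), (0.04732431843876839, 0.14990751445293427), 88.53496551513672) [[0.46880000829696655, 0.031599998474121094], [0.6187000274658203, 0.027799999341368675], [0.6198999881744385, 0.07509999722242355], [0.4699999988079071, 0.07890000194311142]] 0.06120356665029542
```

View pics/w43.png

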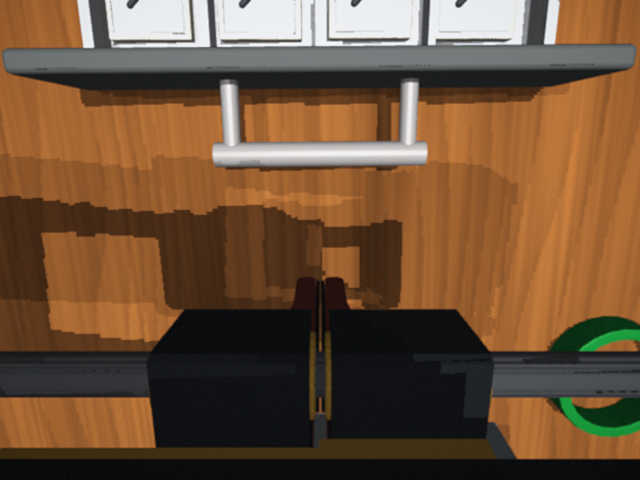

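View pics/top2.png

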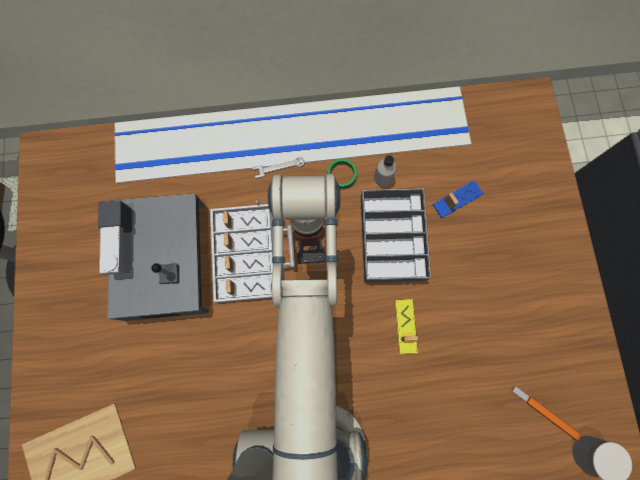

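```bash
python3 - <<'E'
from h import *
z=np.load('pics/w43.npz'); K,T=z['K'],z['T']; P=cloud(K,T,z['d'])
for u,v,h in ((320,154,.06),(320,166,.053),(214,154,.053),(427,154,.053)): print(ray(K,T,u,v,h).round(4),P[v,u].round(4))
print(ray(K,T,320,45,.084))
# tray templates after placing: depth in top2
z=np.load('pics/top2.npz'); 
E
```

```text
[0.5471 0.0368 0.06  ] [0.5471 0.0368 0.0614]
[0.5469 0.0297 0.053 ] [0.5469 0.0299 0.0557]
[0.4861 0.0385 0.053 ] [0.4878 0.0387 0.0601]
[0.6087 0.0345 0.053 ] [0.6216 0.0322 0.0008]
[0.54868431 0.08845078 0.084     ]
```

```bash
python3 -m pendant '[{"jaw":1,"slide":[0.002,0,0.015],"spin":0},{"jaw":1,"slide":[0.003,0,0.03],"spin":0},{"jaw":1,"slide":[0.003,0,0.045],"spin":0},{"jaw":1,"slide":[0.003,0,0.06],"spin":0},{"jaw":1,"slide":[0.003,0,0.075],"spin":0},{"jaw":1,"slide":[0.003,0,0.086],"spin":0},{"jaw":1,"slide":[0.003,0,0.094],"spin":0},{"jaw":1,"slide":[0.003,-0.005,0.098],"spin":0},{"jaw":1,"slide":[0.003,-0.01,0.098],"spin":0},{"jaw":1,"slide":[0.003,-0.02,0.098],"spin":0}]'
python3 -m pendant '[{"jaw":1,"slide":[0,-0.006,0],"spin":0},{"jaw":1,"slide":[0,-0.012,0],"spin":0},{"jaw":1,"slide":[0,-0.018,0],"spin":0},{"jaw":1,"slide":[0,-0.024,0],"spin":0},{"jaw":1,"slide":[0,-0.032,0],"spin":0},{"jaw":1,"slide":[0,-0.042,0],"spin":0},{"jaw":1,"slide":[0,-0.052,0],"spin":0},{"jaw":1,"slide":[0,-0.062,0],"spin":0},{"jaw":1,"slide":[0,-0.072,0],"spin":0},{"jaw":1,"slide":[0,-0.082,0],"spin":0}]'
python3 -m pendant '[{"jaw":1,"slide":[0,-0.01,0],"spin":0},{"jaw":1,"slide":[0,-0.02,0],"spin":0},{"jaw":1,"slide":[0,-0.03,0],"spin":0},{"jaw":1,"slide":[0,-0.04,0],"spin":0},{"jaw":1,"slide":[0,-0.05,0],"spin":0},{"jaw":1,"slide":[0,-0.06,0],"spin":0},{"jaw":1,"slide":[0,-0.07,0],"spin":0},{"jaw":1,"slide":[0,-0.078,0],"spin":0},{"jaw":1,"slide":[0,-0.082,0],"spin":0},{"jaw":1,"slide":[0,-0.082,0],"spin":0}]'
python3 -c "
from h import *
snap('side','s1'); snap('wrist','w44'); plan(.55,.22,.042,-1.7)"
```

```text
t: 59.7
tcp_pos: [0.5477, -0.0001, 0.0423]
tool_rot: [180.0, -0.1, -1.8]
force: [0.3, -0.2, -0.0]
gripper_width: 0.0004
t: 60.7
tcp_pos: [0.5498, 0.0825, 0.0416]
tool_rot: [180.0, 0.0, -1.8]
force: [-0.3, -1.8, 1.6]
gripper_width: 0.0007
t: 61.7
tcp_pos: [0.5525, 0.1644, 0.0416]
tool_rot: [-180.0, -0.0, -1.7]
force: [0.5, -0.4, 0.3]
gripper_width: 0.0004
t 61.8 tcp [0.5525 0.1637 0.0417] rot [-1.7998e+02 -2.0000e-02 -1.7600e+00] F [ 0.47  0.27 -0.13] w 0.0002
slide [-0.0042, -0.0562, -0.0003] spin -0.0011
```

View pics/s1.png

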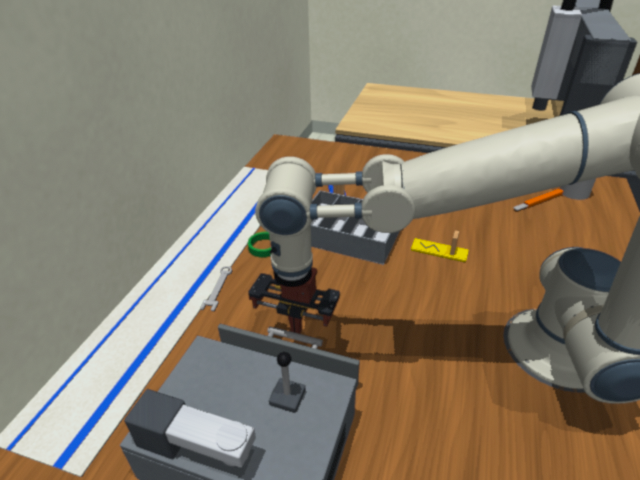

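View pics/w44.png

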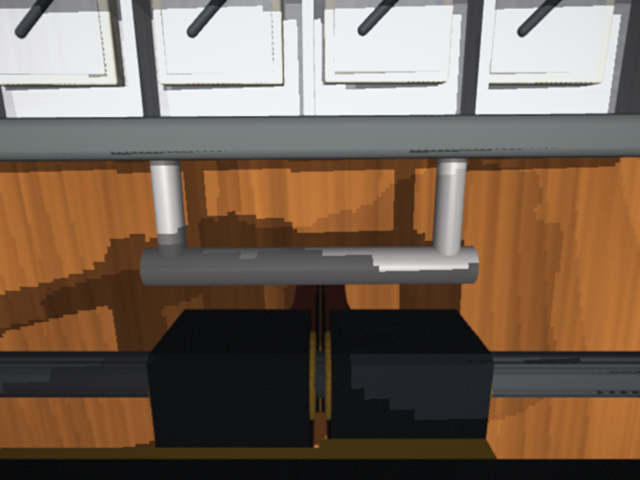

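```bash
python3 -m pendant '[{"jaw":1,"slide":[0,-0.005,0],"spin":0},{"jaw":1,"slide":[0,-0.01,0],"spin":0},{"jaw":1,"slide":[0,-0.015,0],"spin":0},{"jaw":1,"slide":[0,-0.02,0],"spin":0},{"jaw":1,"slide":[0,-0.024,0],"spin":0},{"jaw":1,"slide":[0,-0.028,0],"spin":0},{"jaw":1,"slide":[0,-0.032,0],"spin":0},{"jaw":1,"slide":[0,-0.034,0],"spin":0},{"jaw":1,"slide":[0,-0.036,0],"spin":0},{"jaw":1,"slide":[0,-0.036,0],"spin":0}]'
python3 -m pendant '[{"jaw":1,"slide":[0,-0.001,0],"spin":0},{"jaw":1,"slide":[0,-0.002,0],"spin":0},{"jaw":1,"slide":[0,-0.003,0],"spin":0},{"jaw":1,"slide":[0,-0.004,0],"spin":0},{"jaw":1,"slide":[0,-0.005,0],"spin":0},{"jaw":1,"slide":[0,-0.006,0],"spin":0},{"jaw":1,"slide":[0,-0.007,0],"spin":0},{"jaw":1,"slide":[0,-0.008,0],"spin":0},{"jaw":1,"slide":[0,-0.008,0],"spin":0},{"jaw":1,"slide":[0,-0.008,0],"spin":0}]'
python3 -c "
from h import *
snap('wrist','w45'); snap('side','s2');plan(.55,.22,.042,-1.7)"
```

```text
t: 62.8
tcp_pos: [0.5534, 0.2, 0.0416]
tool_rot: [-180.0, 0.0, -1.8]
force: [-0.3, 0.1, -0.5]
gripper_width: 0.0004
t: 63.8
tcp_pos: [0.5535, 0.2053, 0.0416]
tool_rot: [179.8, 0.1, -1.8]
force: [-1.9, -8.2, 3.4]
gripper_width: 0.0006
t 63.9 tcp [0.5535 0.2053 0.0416] rot [ 1.7977e+02  5.0000e-02 -1.8500e+00] F [-2.32 -8.68  2.53] w 0.0005
slide [-0.004, -0.0146, -0.0005] spin -0.0025
```

View pics/w45.png

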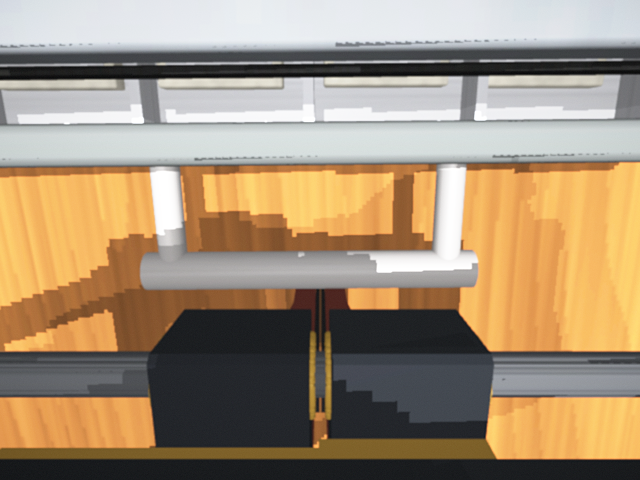

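```bash
python3 -m pendant '[{"jaw":1,"slide":[0,-0.001,0],"spin":0},{"jaw":1,"slide":[0,-0.002,0],"spin":0},{"jaw":1,"slide":[0,-0.003,0],"spin":0},{"jaw":1,"slide":[0,-0.004,0],"spin":0},{"jaw":1,"slide":[0,-0.005,0],"spin":0},{"jaw":1,"slide":[0,-0.006,0],"spin":0},{"jaw":1,"slide":[0,-0.006,0],"spin":0},{"jaw":1,"slide":[0,-0.006,0],"spin":0},{"jaw":1,"slide":[0,-0.006,0],"spin":0},{"jaw":1,"slide":[0,-0.006,0],"spin":0}]'
python3 -c "
from h import *
snap('wrist','w46');plan(.55,.22,.042,-1.7)"
```

```text
t: 64.9
tcp_pos: [0.5537, 0.2131, 0.0415]
tool_rot: [180.0, 0.0, -1.8]
force: [-1.5, -5.2, 1.5]
gripper_width: 0.0004
t 64.95 tcp [0.5537 0.2131 0.0416] rot [ 1.7995e+02  3.0000e-02 -1.7800e+00] F [-1.81 -5.51  2.35] w 0.0006
slide [-0.0039, -0.0068, -0.0004] spin -0.0015
```

View pics/w46.png

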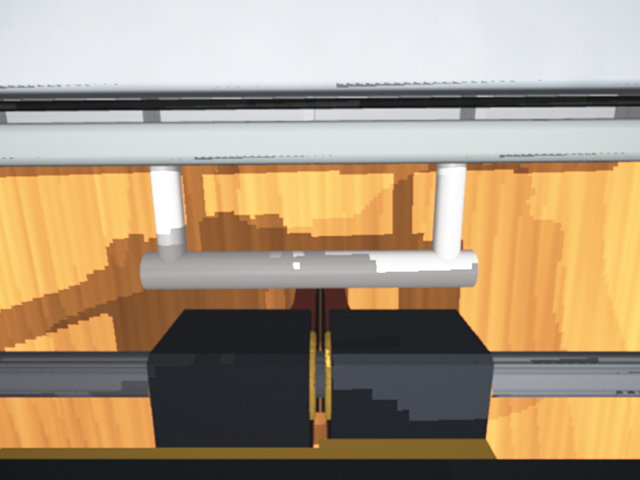

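```bash
python3 -m pendant '[{"jaw":1,"slide":[0,-0.001,0],"spin":0},{"jaw":1,"slide":[0,-0.002,0],"spin":0},{"jaw":1,"slide":[0,-0.003,0],"spin":0},{"jaw":1,"slide":[0,-0.004,0],"spin":0},{"jaw":1,"slide":[0,-0.005,0],"spin":0},{"jaw":1,"slide":[0,-0.005,0],"spin":0},{"jaw":1,"slide":[0,-0.005,0],"spin":0},{"jaw":1,"slide":[0,-0.005,0],"spin":0},{"jaw":1,"slide":[0,-0.005,0],"spin":0},{"jaw":1,"slide":[0,-0.005,0],"spin":0}]'
python3 -c "
from h import *
snap('wrist','w47');plan(.55,.22,.042,-1.7)"
```

```text
t: 65.95
tcp_pos: [0.554, 0.2177, 0.0416]
tool_rot: [179.9, 0.0, -1.8]
force: [-1.9, -5.2, 1.8]
gripper_width: 0.0006
t 66.0 tcp [0.554  0.2177 0.0416] rot [ 1.7991e+02  2.0000e-02 -1.8000e+00] F [-1.9  -4.82  1.35] w 0.0004
slide [-0.0041, -0.0022, -0.0004] spin -0.0017
```

View pics/w47.png

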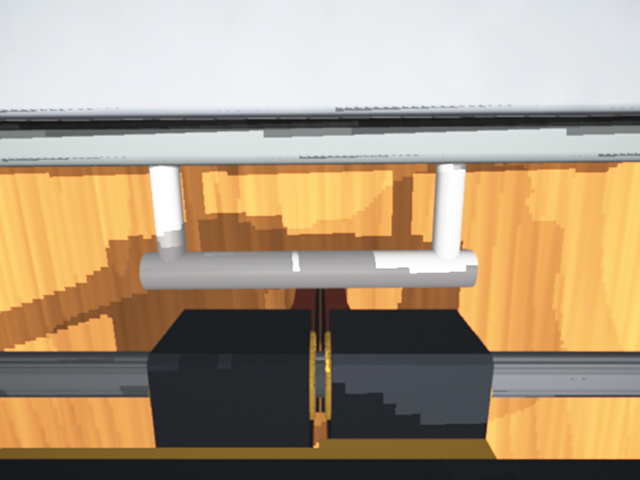

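```bash
python3 -m pendant '[{"jaw":1,"slide":[0,-0.001,0],"spin":0},{"jaw":1,"slide":[0,-0.002,0],"spin":0},{"jaw":1,"slide":[0,-0.003,0],"spin":0},{"jaw":1,"slide":[0,-0.004,0],"spin":0},{"jaw":1,"slide":[0,-0.005,0],"spin":0},{"jaw":1,"slide":[0,-0.005,0],"spin":0},{"jaw":1,"slide":[0,-0.005,0],"spin":0},{"jaw":1,"slide":[0,-0.005,0],"spin":0},{"jaw":1,"slide":[0,-0.005,0],"spin":0},{"jaw":1,"slide":[0,-0.005,0],"spin":0}]'
python3 -c "
from h import *
snap('wrist','w48');plan(.55,.22,.042,-1.7)"
```

```text
t: 67.0
tcp_pos: [0.554, 0.2179, 0.0416]
tool_rot: [179.4, 0.1, -1.9]
force: [-5.5, -20.5, 5.7]
gripper_width: 0.0005
t 67.05 tcp [0.554  0.2179 0.0416] rot [ 1.7943e+02  1.0000e-01 -1.9500e+00] F [ -5.32 -21.22   5.43] w 0.0005
slide [-0.004, -0.0019, -0.0004] spin -0.0043
```

View pics/w48.png

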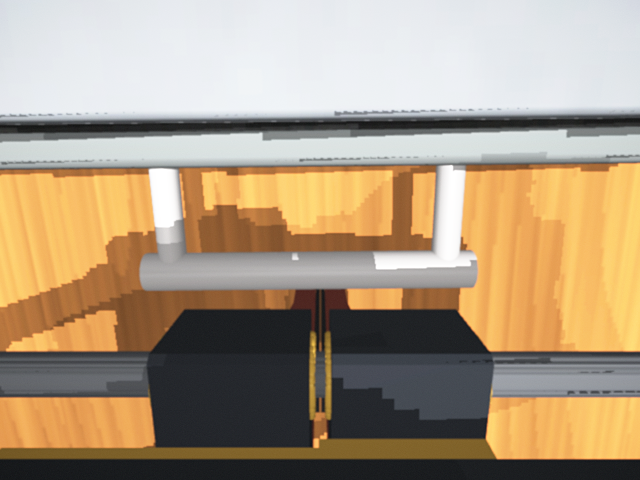

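```bash
python3 -m pendant '[{"jaw":1,"slide":[0,0.005,0],"spin":0},{"jaw":1,"slide":[0,0.01,0],"spin":0},{"jaw":1,"slide":[0,0.02,0],"spin":0},{"jaw":1,"slide":[0,0.035,0],"spin":0},{"jaw":1,"slide":[0,0.05,-0.01],"spin":0},{"jaw":1,"slide":[0,0.06,-0.04],"spin":0},{"jaw":1,"slide":[0,0.06,-0.07],"spin":0},{"jaw":1,"slide":[0,0.06,-0.098],"spin":0},{"jaw":1,"slide":[0,0.06,-0.098],"spin":0},{"jaw":1,"slide":[0,0.06,-0.098],"spin":0}]'
python3 - <<'E'
from h import *
plan(.55,.22,.042,-1.7)
im,d,K,T=snap('wrist','w49'); P=cloud(K,T,d); snap('side','s3')
m=(P[...,2]>0.057)&(P[...,2]<0.064)&(d>0)&(P[...,0]>.51)&(P[...,0]<.59)&(P[...,1]<.26)&(P[...,1]>0.2)
print(np.median(P[m],0),P[m][:,1].min(),P[m][:,1].max())
c=[ (v,P[v,320].round(4).tolist()) for v in range(0,200,8)]
print(c)
E
```

```text
t: 68.05
tcp_pos: [0.5528, 0.1629, 0.1408]
tool_rot: [-180.0, -0.1, -1.8]
force: [-0.5, -0.2, -0.8]
gripper_width: 0.0004
t 68.05 tcp [0.5528 0.1629 0.1408] rot [-1.7997e+02 -1.3000e-01 -1.8100e+00] F [-0.5  -0.21 -0.8 ] w 0.0004
slide [-0.0049, -0.0569, 0.0988] spin -0.0019
[0.54994726 0.23643253 0.05952048] 0.22942637442559513 0.24360403702800718
[(0, [0.5581, 0.2878, 0.0955]), (8, [0.558, 0.2861, 0.0902]), (16, [0.558, 0.2844, 0.0836]), (24, [0.5579, 0.2808, 0.0844]), (32, [0.5577, 0.2773, 0.0845]), (40, [0.5578, 0.2765, 0.0717]), (48, [0.5578, 0.2762, 0.0535]), (56, [0.5579, 0.2762, 0.0304]), (64, [0.5579, 0.2763, 0.0012]), (72, [0.5578, 0.2716, -0.0007]), (80, [0.5576, 0.2665, -0.0004]), (88, [0.5575, 0.2616, -0.0014]), (96, [0.5573, 0.2563, 0.0002]), (104, [0.5571, 0.2511, 0.0002]), (112, [0.5567, 0.2428, 0.0561]), (120, [0.5565, 0.2383, 0.0607]), (128, [0.5564, 0.2341, 0.06]), (136, [0.5563, 0.2299, 0.0557]), (144, [0.5562, 0.2247, 0.0016]), (152, [0.5561, 0.2192, 0.0008]), (160, [0.5559, 0.2138, 0.0006]), (168, [0.5557, 0.2082, -0.0001]), (176, [0.5555, 0.2027, 0.0007]), (184, [0.5553, 0.197, -0.0003]), (192, [0.5552, 0.1913, -0.0])]
```

View pics/w49.png

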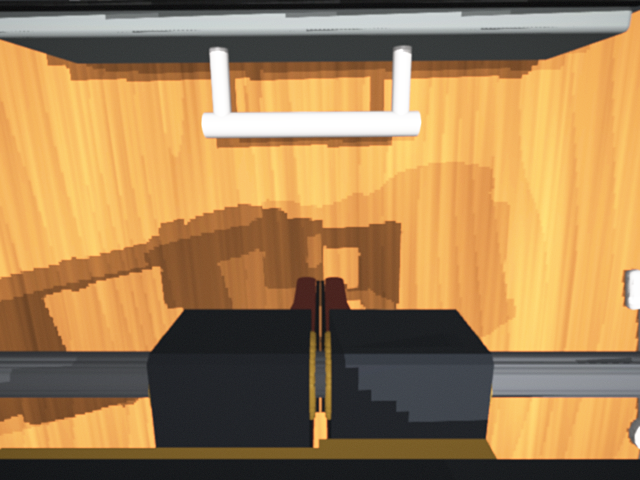

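View pics/s3.png

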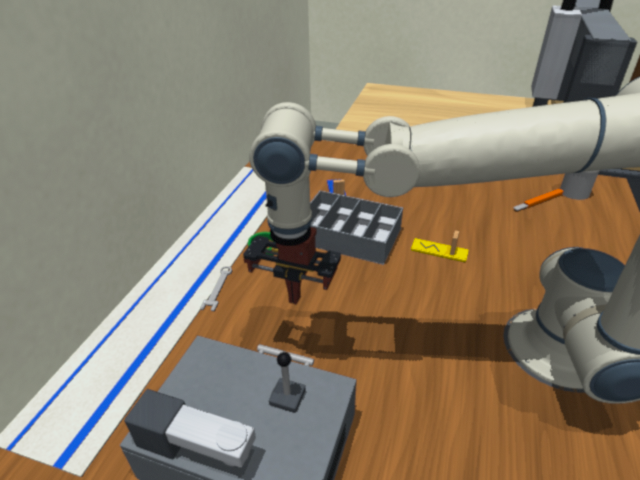

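```bash
python3 - <<'E'
from h import *
z=np.load('pics/top2.npz'); K,T=z['K'],z['T']; P=cloud(K,T,z['d']); im=z['im']
sub=np.zeros(P.shape[:2],bool); sub[255:285,145:180]=1
m=sub&(P[...,2]>.2)&(P[...,2]<.24); print(np.argwhere(m).mean(0),m.sum(),P[m].min(0),P[m].max(0),P[m].mean(0))
c=np.argwhere(m).mean(0); print(ray(K,T,c[1],c[0],.22))
z=np.load('pics/s3.npz'); K2,T2=z['K'],z['T']
im=z['im']; g=im.max(-1); s=np.zeros(g.shape,bool); s[345:375,270:300]=1; mm=s&(g<45); c2=np.argwhere(mm).mean(0); print(c2,mm.sum())
# triangulate
def rr(K,T,u,v): r=T[:3,:3]@np.array([(u-K[0,2])/K[0,0],(v-K[1,2])/K[1,1],1]); return T[:3,3],r/np.linalg.norm(r)
o1,d1=rr(K,T,c[1],c[0]);o2,d2=rr(K2,T2,c2[1],c2[0])
A=np.stack([d1,-d2],1); s=np.linalg.lstsq(A,o2-o1,rcond=None)[0]; print(o1+s[0]*d1,o2+s[1]*d2)
plan(.43,.361,.30,-1.7)
E
```

```text
[267.42307692 156.21794872] 78 [0.48264627 0.35029877 0.2141687 ] [0.50444858 0.37237169 0.23244497] [0.49249312 0.36125086 0.22411167]
[0.49333869 0.3626371  0.22      ]
[359.44186047 283.62015504] 129
[0.49440531 0.36437219 0.21481783] [0.49447631 0.36438137 0.21483552]
t 68.15 tcp [0.5518 0.163  0.1383] rot [ 1.7997e+02  1.1000e-01 -1.7900e+00] F [-0.16  0.23 -0.37] w 0.0005
slide [-0.1282, -0.194, -0.1615] spin -0.0016
```

```bash
python3 -m pendant '[{"jaw":1,"slide":[-0.01,0,-0.04],"spin":0},{"jaw":1,"slide":[-0.03,0,-0.085],"spin":0},{"jaw":1,"slide":[-0.06,-0.01,-0.13],"spin":0},{"jaw":1,"slide":[-0.09,-0.03,-0.16],"spin":0},{"jaw":1,"slide":[-0.12,-0.06,-0.16],"spin":0},{"jaw":1,"slide":[-0.128,-0.1,-0.16],"spin":0},{"jaw":1,"slide":[-0.128,-0.14,-0.16],"spin":0},{"jaw":1,"slide":[-0.128,-0.175,-0.16],"spin":0},{"jaw":1,"slide":[-0.128,-0.192,-0.16],"spin":0},{"jaw":1,"slide":[-0.128,-0.197,-0.16],"spin":0}]'
python3 -c "
from h import *
plan(.445,.365,.203,-1.7); snap('wrist','w50')"
```

```text
t: 69.15
tcp_pos: [0.4302, 0.3654, 0.2975]
tool_rot: [179.9, 0.2, -1.7]
force: [0.6, -0.4, -0.1]
gripper_width: 0.0005
t 69.15 tcp [0.4302 0.3654 0.2975] rot [ 1.7987e+02  1.6000e-01 -1.6700e+00] F [ 0.65 -0.43 -0.09] w 0.0005
slide [0.0151, -0.0002, 0.0944] spin 0.0006
```

View pics/w50.png

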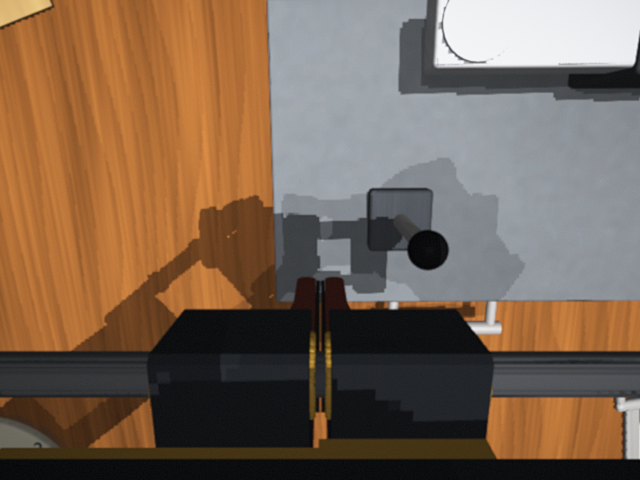

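```bash
python3 -c "
from h import *
z=np.load('pics/w50.npz'); print(ray(z['K'],z['T'],428,249,.215))"
python3 -m pendant '[{"jaw":1,"slide":[0,0,0.01],"spin":0},{"jaw":1,"slide":[0,0,0.025],"spin":0},{"jaw":1,"slide":[0,0,0.04],"spin":0},{"jaw":1,"slide":[0,0,0.055],"spin":0},{"jaw":1,"slide":[0,0,0.07],"spin":0},{"jaw":1,"slide":[0,0,0.082],"spin":0},{"jaw":1,"slide":[0,0,0.09],"spin":0},{"jaw":1,"slide":[0,0,0.094],"spin":0},{"jaw":1,"slide":[0,0,0.095],"spin":0},{"jaw":1,"slide":[0,0,0.095],"spin":0}]'
python3 -c "
from h import *
plan(.51,.362,.203,-1.7)"
```

```text
[0.495302  0.3650053 0.215    ]
t: 70.2
tcp_pos: [0.4307, 0.3644, 0.2051]
tool_rot: [-180.0, -0.0, -1.8]
force: [-0.5, -0.3, -0.2]
gripper_width: 0.0004
t 70.2 tcp [0.4307 0.3644 0.2051] rot [-1.7997e+02 -4.0000e-02 -1.7800e+00] F [-0.46 -0.31 -0.17] w 0.0004
slide [0.0794, -0.0001, 0.0022] spin -0.0014
```

```bash
python3 -m pendant '[{"jaw":1,"slide":[0.01,0,0.002],"spin":0},{"jaw":1,"slide":[0.022,0,0.004],"spin":0},{"jaw":1,"slide":[0.032,0,0.006],"spin":0},{"jaw":1,"slide":[0.04,0,0.008],"spin":0},{"jaw":1,"slide":[0.047,0,0.009],"spin":0},{"jaw":1,"slide":[0.054,0,0.01],"spin":0},{"jaw":1,"slide":[0.061,0,0.01],"spin":0},{"jaw":1,"slide":[0.068,0,0.01],"spin":0},{"jaw":1,"slide":[0.074,0,0.01],"spin":0},{"jaw":1,"slide":[0.079,0,0.01],"spin":0}]'
python3 -c "
from h import *
plan(.51,.362,.203,-1.7); snap('wrist','w51'); snap('side','s4')"
```

```text
t: 71.2
tcp_pos: [0.509, 0.3618, 0.1934]
tool_rot: [179.9, 0.2, -1.7]
force: [-4.8, 0.7, -4.0]
gripper_width: 0.0007
t 71.2 tcp [0.509  0.3618 0.1934] rot [179.93   0.18  -1.75] F [-4.77  0.67 -4.04] w 0.0007
slide [0.001, -0.0002, -0.0096] spin -0.0008
```

View pics/w51.png

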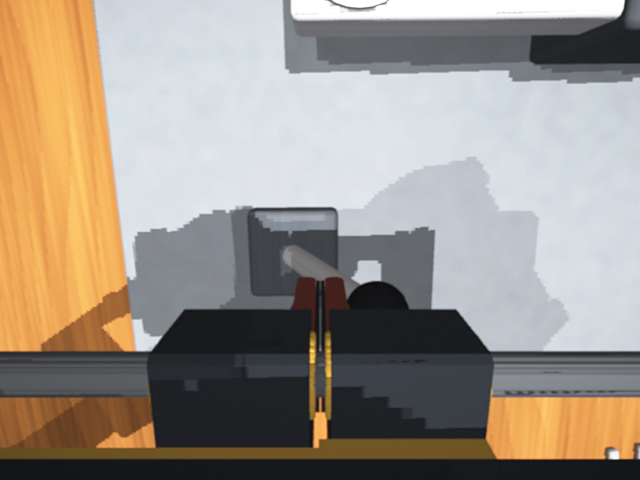

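View pics/s4.png

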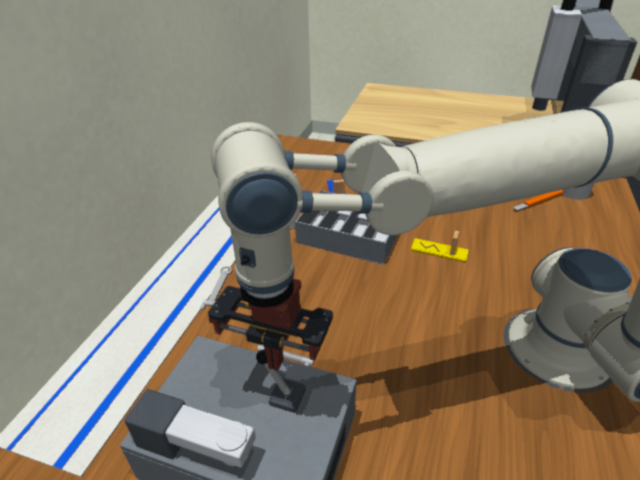

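```bash
python3 -c "
from h import *
z=np.load('pics/w51.npz'); P=cloud(z['K'],z['T'],z['d']); im=z['im']
print(ray(z['K'],z['T'],378,308,.207), P[290:305:5,378])"
python3 -m pendant '[{"jaw":1,"slide":[0.001,0,0],"spin":0},{"jaw":1,"slide":[0.001,0,0],"spin":0},{"jaw":1,"slide":[0.001,0,0],"spin":0},{"jaw":1,"slide":[0.001,0,0],"spin":0},{"jaw":1,"slide":[0.001,0,0],"spin":0},{"jaw":1,"slide":[0.001,0,0],"spin":0},{"jaw":1,"slide":[0.001,0,0],"spin":0},{"jaw":1,"slide":[0.001,0,0],"spin":0},{"jaw":1,"slide":[0.001,0,0],"spin":0},{"jaw":1,"slide":[0.001,0,0],"spin":0}]'
python3 -m pendant '[{"jaw":1,"slide":[0,0,0],"spin":0},{"jaw":1,"slide":[0,0,0],"spin":0},{"jaw":1,"slide":[0,0,0],"spin":0},{"jaw":1,"slide":[0,0,0],"spin":0},{"jaw":1,"slide":[0,0,0],"spin":0},{"jaw":1,"slide":[0,0,0],"spin":0},{"jaw":1,"slide":[0,0,0],"spin":0},{"jaw":1,"slide":[0,0,0],"spin":0},{"jaw":1,"slide":[0,0,0],"spin":0},{"jaw":1,"slide":[0,0,0],"spin":0}]'
python3 -m pendant '[{"jaw":1,"slide":[0,0,0],"spin":0},{"jaw":1,"slide":[0,0,0],"spin":0},{"jaw":1,"slide":[0,0,0],"spin":0},{"jaw":1,"slide":[0,0,0],"spin":0},{"jaw":1,"slide":[0,0,0],"spin":0},{"jaw":1,"slide":[0,0,0],"spin":0},{"jaw":1,"slide":[0,0,0],"spin":0},{"jaw":1,"slide":[0,0,0],"spin":0},{"jaw":1,"slide":[0,0,0],"spin":0},{"jaw":1,"slide":[0,0,0],"spin":0}]'
```

```text
[0.53187014 0.36535511 0.207     ] [[0.53103565 0.37488305 0.21332228]
 [0.53058758 0.37434163 0.21678816]
 [0.53068618 0.37219336 0.21605405]]
t: 72.3
tcp_pos: [0.5096, 0.3619, 0.1939]
tool_rot: [179.9, 0.1, -1.7]
force: [-5.8, 0.3, -3.1]
gripper_width: 0.0004
t: 73.3
tcp_pos: [0.5096, 0.3619, 0.1939]
tool_rot: [179.9, 0.1, -1.7]
force: [-6.0, 0.0, -4.5]
gripper_width: 0.0007
t: 74.3
tcp_pos: [0.5096, 0.3619, 0.1939]
tool_rot: [179.9, 0.1, -1.7]
force: [-5.4, 0.2, -4.7]
gripper_width: 0.0004
```

```bash
python3 -m pendant '[{"jaw":1,"slide":[-0.01,0,0],"spin":0},{"jaw":1,"slide":[-0.02,0,0],"spin":0},{"jaw":1,"slide":[-0.03,0,0],"spin":0},{"jaw":1,"slide":[-0.04,0,0],"spin":0},{"jaw":1,"slide":[-0.05,0,0],"spin":0},{"jaw":1,"slide":[-0.065,0,0],"spin":0},{"jaw":1,"slide":[-0.085,0,0],"spin":0},{"jaw":1,"slide":[-0.1,0,-0.01],"spin":0},{"jaw":1,"slide":[-0.105,0,-0.03],"spin":0},{"jaw":1,"slide":[-0.105,0,-0.06],"spin":0}]'
python3 -m pendant '[{"jaw":1,"slide":[0,0.01,-0.04],"spin":0},{"jaw":1,"slide":[0,0.03,-0.06],"spin":0},{"jaw":1,"slide":[0,0.06,-0.06],"spin":0},{"jaw":1,"slide":[0,0.1,-0.06],"spin":0},{"jaw":1,"slide":[0,0.14,-0.06],"spin":0},{"jaw":1,"slide":[0,0.18,-0.06],"spin":0},{"jaw":1,"slide":[0,0.22,-0.06],"spin":0},{"jaw":1,"slide":[0,0.26,-0.06],"spin":0},{"jaw":1,"slide":[0,0.29,-0.06],"spin":0},{"jaw":1,"slide":[0,0.31,-0.06],"spin":0}]'
python3 - <<'E'
from h import *
im,d,K,T=snap('top','top3'); snap('side','s5'); plan(.4,0,.3,-1.7)
P=cloud(K,T,d); sub=np.zeros(d.shape,bool); sub[255:285,145:185]=1
m=sub&(P[...,2]>.2)&(P[...,2]<.24); print(P[m].mean(0),np.argwhere(m).mean(0))
E
```

```text
t: 75.3
tcp_pos: [0.4039, 0.365, 0.2547]
tool_rot: [179.9, 0.1, -1.7]
force: [0.9, 0.7, -0.2]
gripper_width: 0.0003
t: 76.3
tcp_pos: [0.3953, 0.0536, 0.3158]
tool_rot: [180.0, -0.1, -1.9]
force: [-0.0, 0.1, 0.2]
gripper_width: 0.0005
t 76.4 tcp [0.3956 0.0536 0.3157] rot [ 1.7997e+02 -1.3000e-01 -1.9800e+00] F [-0.17  0.93  0.5 ] w 0.0007
slide [0.0062, 0.0534, 0.0158] spin -0.0049
[0.49348705 0.36077819 0.2237755 ] [267.02597403 156.44155844]
```

View pics/top3.png

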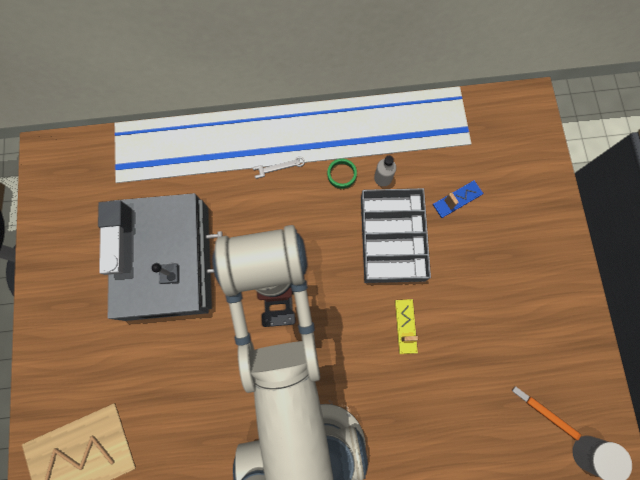

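View pics/s5.png

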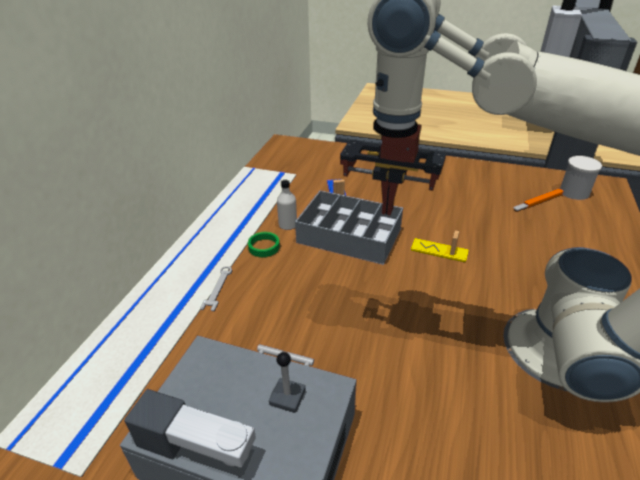

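```bash
python3 -c "
from h import *
print(arm.finish_job()); print(arm.observe()['t'])"
```

```text
the job is handed in; nothing more can be done
None
the job is handed in; nothing more can be done
```

I took all four white templates out of the bin, grip end first and tilted under the keeper strip. Each lies flat in its own tray bay. I then pushed the tray home, held the clamp lever over for about 3 s, let it spring back, and handed the job in at about 76 s.

**Last checks**
- **Bin and templates:** the bin is empty. Each plate's top was measured at about 23 mm above the table after release, which is flat on the tray floor.
- **Tray:** the handle travelled about 199 mm, the push met a hard stop at 21 N, and the front plate sits flush with the router face. I could not read the detent directly, so "home" rests on those three signs.
- **Lever:** pushed over to about 0.43 rad, estimated from the ball's position. Its ball was back within about 1 mm of where it started.
- **Bystanders:** the tape roll, bottle, wrench and the blue and yellow look-alikes look unmoved.

**Disturbances**
- **Tilt:** the moves cannot tilt the tool, so I gripped each block by its top 7 mm and let it pivot in the jaws.
- **First template:** its plate end caught on the tray's back wall and the force reached 22 N. I backed off and laid it again, with no further trouble.
- **Third template:** it had been knocked a few millimetres inside its bay, so I measured it again before gripping.
- **Tray drift:** the tray moved outward by about 10 mm during loading, and I measured the handle again before pushing.

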